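# Load the plaster drying box and set its hot-air slide

## Task

Start a batch in the drying box: first push its hot-air slide fully shut, then stand every damp register key upright on the rack inside, put the lid on so that it seats flat in the opening, and turn the latch right over it. Only then pull the stiff slide out to its 40 mm mark (the heavy line level with the front of the housing), and leave the jar, tape roll and mallet as they are.

Things in the scene. Friction and masses are not known exactly. Their poses are not given: they have to be found in the camera images.
- drying_box: drying box, fixed to the table: plywood chamber open at the top, steel gate housing and grey hot-air unit on its left (box y = 107 to 203 mm, 93 mm high), latch post outside the right wall (x = 0, y = -124 mm). Origin on the table under the chamber's centre; x away from the robot at yaw 0, y to the hot-air unit. Front faces of chamber and housing at x = -97 mm
- rack (a point): centre of the wire rack on the chamber's floor, 45 mm above the table, over the box's origin, axes as the box's; keys stand on it (flat). The chamber is 170 mm (x) by 190 mm (y) inside, walls 12 mm thick, rim 50 mm above this point
- air_slide (a joint): how far the hot-air slide is drawn out, m: 0 fully shut, 0.090 end of travel. It slides straight along the box's -x against about 8 N of friction, and stays where it is left. An aluminium plate 4 mm thick, 62 mm high, with thin lines every 10 mm; its heavy black line is level with the front of the housing at 40 mm open
- slide_pull (a point): grip point on the slide's pull, an upright black cylinder 17 mm across and 50 mm tall on the front end of the slide; the point is on its axis, 96 mm above the table, 13 mm below its top. With the slide fully shut it is 35 mm in front of the housing (box x = -132 mm, y = 118 mm)
- lid_latch (a joint): angle of the swing latch about its vertical pivot, rad: 0 or less = aside, arm along the right wall toward the robot; pi/2 = over the lid, arm to box +y. Closes clockwise seen from above (stops -0.6 and 1.62), needs about 2 N at the knob, stays where left. Arm 6 mm thick, underside 111 mm above the table, 4 mm over the seated lid; an unseated lid blocks it
- latch_knob (a point): grip point on the latch's knob, an upright black cylinder 15 mm across, 34 mm tall, on the arm 60 mm from the pivot; the point is on its axis, 137 mm above the table, 14 mm below its top
- latch_pivot (a point): the latch's pivot axis, at the height of the knob's grip point
- box_lid: lift-off lid, about 0.35 kg, at first right way up on the table at the left: plywood board 190 mm (x) by 210 mm (y), 12 mm thick, over a pad 163 by 183 mm, 12 mm deep, that drops into the chamber. Origin under the pad's centre, board top at z = 24 mm. Seated, its origin is 83 mm above the table over the box's origin, its x along the box's x (either way round)
- lid_handle (a point): middle of the lid's wooden bar handle, 50 mm above the lid's origin: bar 96 mm long along the lid's x, 14 mm wide (y), 18 mm high, with 17 mm of clear space under it
- key_1: a damp plaster register key: off-white truncated cone, 30 mm across the base, about 20 mm across the top, 19 mm tall, 12 g; origin at the centre of its base, z up along its axis. May be absent (None)
- key_2: a damp plaster register key: off-white truncated cone, 30 mm across the base, about 20 mm across the top, 23 mm tall, 12 g; origin at the centre of its base, z up along its axis. May be absent (None)
- key_3: a damp plaster register key: off-white truncated cone, 30 mm across the base, about 20 mm across the top, 21 mm tall, 12 g; origin at the centre of its base, z up along its axis. May be absent (None)
- key_4: a damp plaster register key: off-white truncated cone, 30 mm across the base, about 20 mm across the top, 19 mm tall, 12 g; origin at the centre of its base, z up along its axis. May be absent (None)
- key_5: a damp plaster register key: off-white truncated cone, 30 mm across the base, about 20 mm across the top, 23 mm tall, 12 g; origin at the centre of its base, z up along its axis. May be absent (None)
- jar: a white screw-lid jar, 50 mm across, 72 mm tall; a bystander, origin at the centre of its underside
- tape: a roll of paper tape lying flat, 100 mm across, 34 mm high; a bystander, origin at the centre of its underside
- mallet: a wooden mallet lying down, 258 mm long; a bystander, origin at the centre of its underside

How it is judged (in metres and radians):
On the way, in this order (a step that is already met when the one before it is completed fails the run):
1. the hot-air slide is pushed fully shut (value of joint air_slide below 0.004 m), for 0.2 s.
2. with the slide shut, every key stands upright on the rack in the chamber (value of joint air_slide below 0.004 m and x of key_1 in the frame of drying_box between -0.086 and 0.086 m and y of key_1 in the frame of drying_box between -0.096 and 0.096 m and z of key_1 in the frame of drying_box between 0.039 and 0.051 m and angle between each of key_1, key_2, key_3, key_4, key_5's own z axis and vertical below 0.2 rad and x of key_2 in the frame of drying_box between -0.086 and 0.086 m and y of key_2 in the frame of drying_box between -0.096 and 0.096 m and z of key_2 in the frame of drying_box between 0.039 and 0.051 m and x of key_3 in the frame of drying_box between -0.086 and 0.086 m and y of key_3 in the frame of drying_box between -0.096 and 0.096 m and z of key_3 in the frame of drying_box between 0.039 and 0.051 m and x of key_4 in the frame of drying_box between -0.086 and 0.086 m and y of key_4 in the frame of drying_box between -0.096 and 0.096 m and z of key_4 in the frame of drying_box between 0.039 and 0.051 m and x of key_5 in the frame of drying_box between -0.086 and 0.086 m and y of key_5 in the frame of drying_box between -0.096 and 0.096 m and z of key_5 in the frame of drying_box between 0.039 and 0.051 m), for 0.2 s.
3. with the slide shut and the keys inside, the lid is seated (value of joint air_slide below 0.004 m and z of box_lid in the frame of drying_box between 0.079 and 0.087 m and x of box_lid in the frame of drying_box between -0.007 and 0.007 m and y of box_lid in the frame of drying_box between -0.007 and 0.007 m and angle between the x axis of box_lid and the x axis of drying_box, either way round below 0.1 rad and angle between box_lid's own z axis and vertical below 0.05 rad), for 0.2 s.
4. with the slide still shut, the latch is turned over the seated lid (all of step 3 and value of joint lid_latch above 1.35 rad), for 0.2 s.
5. the slide is drawn out to 40 mm (value of joint lid_latch above 1.35 rad and value of joint air_slide between 0.035 and 0.045 m), for 0.2 s.
At the end, for the whole second after the job is handed in: every key that is present stands upright (within 0.2 rad) on the rack inside the chamber, the lid is seated (origin 79 to 87 mm above the table, within 7 mm of the middle each way, within 0.1 rad of square), the latch is past 1.35 rad over the lid, and the slide is 35 to 45 mm open, all at rest (all of step 5 and x of key_1 in the frame of drying_box between -0.086 and 0.086 m and y of key_1 in the frame of drying_box between -0.096 and 0.096 m and z of key_1 in the frame of drying_box between 0.039 and 0.051 m and angle between each of key_1, key_2, key_3, key_4, key_5's own z axis and vertical below 0.2 rad and x of key_2 in the frame of drying_box between -0.086 and 0.086 m and y of key_2 in the frame of drying_box between -0.096 and 0.096 m and z of key_2 in the frame of drying_box between 0.039 and 0.051 m and x of key_3 in the frame of drying_box between -0.086 and 0.086 m and y of key_3 in the frame of drying_box between -0.096 and 0.096 m and z of key_3 in the frame of drying_box between 0.039 and 0.051 m and x of key_4 in the frame of drying_box between -0.086 and 0.086 m and y of key_4 in the frame of drying_box between -0.096 and 0.096 m and z of key_4 in the frame of drying_box between 0.039 and 0.051 m and x of key_5 in the frame of drying_box between -0.086 and 0.086 m and y of key_5 in the frame of drying_box between -0.096 and 0.096 m and z of key_5 in the frame of drying_box between 0.039 and 0.051 m and z of box_lid in the frame of drying_box between 0.079 and 0.087 m and x of box_lid in the frame of drying_box between -0.007 and 0.007 m and y of box_lid in the frame of drying_box between -0.007 and 0.007 m and angle between the x axis of box_lid and the x axis of drying_box, either way round below 0.1 rad and angle between box_lid's own z axis and vertical below 0.05 rad and linear speed of box_lid below 0.02 m/s); the robot touches nothing.
It fails at once if the jar is knocked over or moved more than 30 mm (distance of jar from where it was at the start of the episode above 0.03 m or angle between jar's own z axis and vertical above 0.4 rad).
It fails at once if the tape roll is knocked over or moved more than 30 mm (distance of tape from where it was at the start of the episode above 0.03 m or angle between tape's own z axis and vertical above 0.4 rad).
It fails at once if the mallet is knocked over or moved more than 30 mm (distance of mallet from where it was at the start of the episode above 0.03 m or angle between mallet's own z axis and vertical above 0.4 rad).
Of key_1, key_2, key_3, key_4, key_5 only 3 to 5 are there at a start; the rules pass over those that are not, and their reading is None.
At some moment in a run one of key_1, key_2, key_3, key_4, key_5, box_lid may be knocked a few centimetres aside while the robot is not near it.
It also fails if it takes over 210 s, if anything falls off the work surface, if the arm or the gripper's body presses on something with over 40 N, if the wrist force passes 120 N, or if a joint passes its speed limit or range.

## Robot

A 6-joint arm with a two-finger parallel gripper is mounted at the origin on the work surface; the furniture and walls round the work are solid. World frame = base frame: x ahead of the robot, y to its left, z up, the work surface at z = 0. Lengths are in mm, angles in rad, forces in N, time in s.
With the tool pointing down it reaches from about 300 to 950 mm from the base axis. Payload 3.1 kg.
Tool frame: the origin (TCP) lies between the finger pads; the fingertips stand 17 mm ahead of it and the grasp point (between the pads) lies 2 mm behind it (arm.tips_ahead is the distance from the TCP to the fingertips, in mm); z points along the fingers, y is the direction in which the jaws open and shut (so a half turn about z gives the same grasp; the last joint's range is limited). The gripper opens to 85 mm and grips with 20 to 120 N. Pads are 22 mm wide; open, the fingers measure 114 mm over their backs; the gripper's body (76 mm by 85 mm) begins 54 mm behind the grasp point. The pads swing forward as they close: fully open they stand 13 mm farther back than shut.
Start: joints at [-1.304, 0.308, 1.634, -0, 1.2, -0.07], TCP at [206.516, -589.901, 248.272] pointing down, gripper open.
Joint ranges: [-3.06, 3.06], [-0.79, 1.96], [0.05, 2.63], [-1.19, 4.34], [0.05, 2.64], [-2.94, 2.94]. Speed limits (rad/s): [2.79, 2.79, 3.14, 3.14, 3.14, 3.14].

## Interface

Orientations are given as a unit quaternion [w, x, y, z].
In Python, from cell import arm, snapshot, camera_model, finder gives the robot as it stands. The module is installed in compiled form; this text tells all that it offers.
- The arm moves only by the tool move_arm, never from a script. Its argument "deltas" is a list of rows, each an object with "slide": the shift along the tool's x, y, z each as a share of 0.05 m, from -1 to 1, a list of three; "rotation": the turn, a rotation vector about the tool's x, y, z each as a share of 5 degrees, from -1 to 1, a list of three. In form: [{"slide": [dx, dy, dz], "rotation": [wx, wy, wz]}, ...]. A call has 1 to 5 rows; each row shifts and turns the commanded pose from where the row before left it, along the tool's axes as they then stand; what a row does not reach is not made up. A row lasts 1/10 s, in which the tool goes at most 50 mm and 8.59 degrees, less where a joint would pass 70% of its speed; a pose out of reach is approached as far as the arm can. A call with a number of a shift or a turn outside -1 to 1 is refused whole. A call with a gripper value outside its range is refused whole. "jaw" is the opening, from 0 (shut) to 1 (fully open), set as the call begins (left out, the last holds). The fingers move at their own pace and stop on an object; the grip force is fixed at half the most. Time passes only in rows, so rows that do not move let the fingers close. It gives the time, the measured TCP pose, the force and the opening at its end, in the units of the state.
- arm.sense(): the state, without advancing time (a new reading comes with each control period).
- snapshot(name): name is "scene" or "top"; returns (picture, depth): 480x640x3 uint8, blue, green, red; 480x640 float32, mm along the optical axis (not along the pixel's ray), 0 where there is no reading.
- camera_model(name): a dict with "fx", "fy", "cx", "cy" (pixels), "dist" ([k1, k2, p1, p2, k3] as OpenCV has them; the pictures are not rectified), "R" (3x3) and "t" (3): a world point X has camera coordinates R X + t. Camera axes: x right, y down, z forward; pixel columns grow to the right and rows downward; lengths in mm; the calibration is good to about 2 mm. A picture is of the moment at which its call begins. camera_model takes no time and is no camera call.
- arm.finish_job(): hands the job in, once; it reports no verdict.
Trained networks look in the newest picture that a camera, given by its name, has taken for a name from the list of things; names that differ only in an ending like _2 or _b are one class to them, and where a whole thing is asked for, a point or a joint stands for the part that bears it (a point fixed in the world has none). Each returns a list of dicts, best first, with "p" (0 to 1); they miss things now and then, are a little off and sometimes report something else, mostly with a low value. They report only what shows in the picture. A call takes as long as a camera call.
- finder.masks_of(label, camera): "region" (480x640 bool, what is visible of it) and "position" ([column, row] in pixels, amid what is visible of it).
The state is a dict: "time": time; "q": joint angles; "joint_vel": joint speeds; "tau": joint torques, N m; "ee_pos": TCP position; "ee_rot": TCP orientation; "wrist_force": force on the tool from outside, world axes, zero at the start; "ft_torque": the same for the moment, N m; "width": finger opening in mm.
Only numpy, scipy, OpenCV 4.12 (cv2) and the standard library are available. Lean on these libraries where they do the work, as an engineer would, in place of code of your own. Each camera call takes 0.05 s, during which the arm holds its last target.

## Working session

There is one attempt and no reset: what is moved stays moved. The work goes in short steps, Python scripts to look and compute and a tool call to move; the robot and the scene stay as the last step left them, time stands still between calls to the robot, and variables do not carry over. Pictures are saved under pics/ and viewed, and the job is handed in when it is done.

Besides the shell and the picture viewer there is one more tool, called after "Emit:" as name(argument=value, ...), one argument or row to a line, values as JSON. move_arm: Moves the arm, as the interface text tells. Shift numbers are shares of 0.05 m and turn numbers shares of 5 degrees, none past 1 either way. Its arguments: {"type":"object","properties":{"deltas":{"type":"array"},"jaw":{"type":"number"}},"required":["deltas"]}

```bash
mkdir -p pics; ls; python3 - <<'E'
from cell import arm, snapshot, camera_model, finder
import cv2, numpy as np
for n in ("scene","top"):
    p,d=snapshot(n); cv2.imwrite(f"pics/{n}0.png",p); np.save(f"/tmp/{n}_d.npy",d)
    m=camera_model(n); print(n,m)
s=arm.sense(); print(s)
E
```

```text
pics
scene {'fx': 433.1310851675477, 'fy': 433.1310851675477, 'cx': 312.2488583381101, 'cy': 241.53637761269488, 'dist': array([-0.07787325,  0.        ,  0.        ,  0.        ,  0.        ]), 'R': array([[-0.85525017, -0.5181094 ,  0.01047836],
       [-0.31521211,  0.50406277, -0.80409082],
       [ 0.41132526, -0.69100172, -0.59441413]]), 't': array([ 370.07860295,  274.52606978, 1067.10789354])}
top {'fx': 539.762911248087, 'fy': 539.762911248087, 'cx': 314.87771010670787, 'cy': 241.1102891857109, 'dist': array([-0.15687946,  0.        ,  0.        ,  0.        ,  0.        ]), 'R': array([[ 0.01360096, -0.9997571 ,  0.01734201],
       [-0.99732124, -0.01481035, -0.071631  ],
       [ 0.07187044, -0.01632131, -0.99728043]]), 't': array([ -74.03136948,  461.03879343, 1323.31339901])}
{'time': 0.1, 'q': array([-1.30374111e+00,  3.08909962e-01,  1.63510753e+00,  1.83277467e-05,
        1.19968275e+00, -6.96893799e-02]), 'joint_vel': array([-0.00139346, -0.00374966, -0.00201202, -0.00292354, -0.00015728,
        0.00071222]), 'tau': array([-9.66797088e-04, -4.16407013e+01, -2.77644879e+01, -1.34576912e-04,
        4.02073478e-03,  5.20893451e-06]), 'ee_pos': array([ 206.30279203, -589.19773839,  247.14383957]), 'ee_rot': array([-1.04950717e-03,  9.85858851e-01,  1.67574509e-01, -9.53276760e-05]), 'wrist_force': array([ 0.15045848,  0.31012939, -0.42897064]), 'ft_torque': array([-0.03015687,  0.02693333,  0.0299221 ]), 'width': 85.75112195346969}
```

View pics/top0.png

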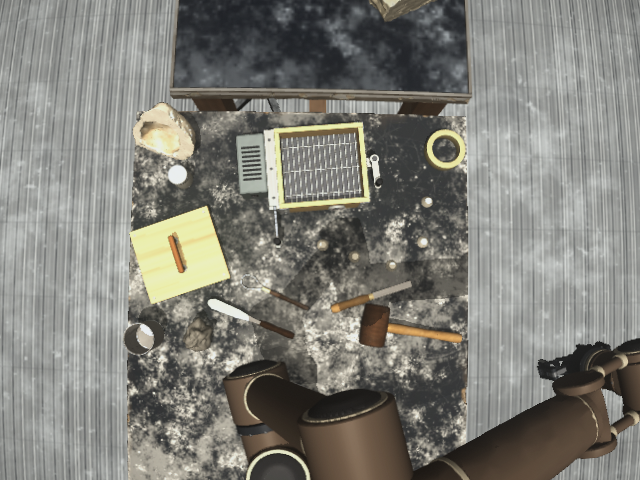

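View pics/scene0.png

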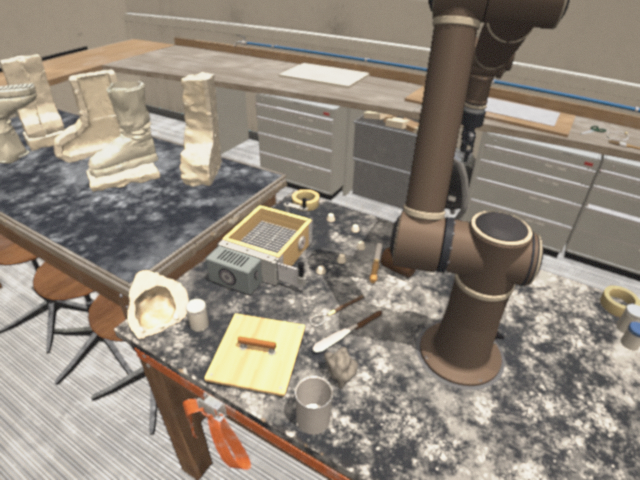

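The top view shows the box at about (320,165), the slide drawn out with its pull at (277,240), the latch knob at about (375,158), and the lid at (180,255). Small off-white keys lie near (323,244), (355,257), (392,265), (423,242) and (427,202), plus something at (337,207).

```bash
cat > h.py <<'E'
from cell import arm, snapshot, camera_model, finder
import cv2, numpy as np
from scipy.spatial.transform import Rotation as Rn
def ray(n,uv):
    m=camera_model(n);K=np.array([[m['fx'],0,m['cx']],[0,m['fy'],m['cy']],[0,0,1]])
    p=cv2.undistortPoints(np.array(uv,float).reshape(-1,1,2),K,m['dist']).reshape(-1,2)
    return m,np.c_[p,np.ones(len(p))]
def at_depth(n,uv,d):
    m,r=ray(n,uv); c=r*np.asarray(d,float).reshape(-1,1); return (c-m['t'])@m['R']
def at_z(n,uv,z):
    m,r=ray(n,uv); o=-m['R'].T@m['t']; w=r@m['R']; s=(z-o[2])/w[:,2]; return o+w*s[:,None]
def proj(n,X):
    m=camera_model(n);K=np.array([[m['fx'],0,m['cx']],[0,m['fy'],m['cy']],[0,0,1]])
    return cv2.projectPoints(np.array(X,float).reshape(-1,1,3),cv2.Rodrigues(m['R'])[0],m['t'],K,m['dist'])[0].reshape(-1,2)
def cloud(n,d):
    v,u=np.mgrid[0:480,0:640]; P=at_depth(n,np.c_[u.ravel(),v.ravel()],d.ravel()); P[d.ravel()==0]=np.nan
    return P.reshape(480,640,3)
def zoom(p,u0,v0,u1,v1,name,f=None):
    f=f or min(800/(u1-u0),600/(v1-v0)); cv2.imwrite("pics/"+name,cv2.resize(p[v0:v1,u0:u1],None,fx=f,fy=f,interpolation=cv2.INTER_CUBIC)[:600,:800])
def st():
    s=arm.sense(); q=s['ee_rot']; R=Rn.from_quat([q[1],q[2],q[3],q[0]]).as_matrix()
    return s,R
def plan(target=None,yaw=None):
    """deltas in tool axes (shares) to world target; yaw = world angle of tool y axis (mod pi)"""
    s,R=st(); print('t',round(s['time'],2),'pos',s['ee_pos'].round(1),'F',s['wrist_force'].round(1),'w',round(s['width'],1))
    print('R',R.round(3).tolist(),'yaw(y)',np.degrees(np.arctan2(R[1,1],R[0,1])).round(2),'q6',s['q'].round(2))
    if target is not None: print('slide total shares',(R.T@(np.array(target)-s['ee_pos'])/50).round(3))
E
python3 - <<'E'
from h import *
np.set_printoptions(suppress=True)
p,d=snapshot("top"); np.save('/tmp/top0.npy',d); C=cloud("top",d)
zoom(p,220,110,480,300,"z1.png")
for lab in ["key_1","slide_pull","latch_knob","jar","tape","mallet","box_lid","drying_box","lid_handle"]:
    for r in finder.masks_of(lab,"top"):
        if r['p']<0.1: continue
        m=r['region']; P=C[m]; 
        print(lab,round(r['p'],2),np.round(r['position'],1),m.sum(),np.nanmedian(P,0).round(1),'zmax',np.nanpercentile(P[:,2],95).round(1))
E
```

```text
key_1 0.64 [320.4 247.4] 105 [452.5 -85.2  14.4] zmax 21.0
key_1 0.61 [349.6 258.2] 127 [ 424.1 -164.7   12.6] zmax 24.7
key_1 0.39 [421.5 239.4] 108 [ 463.9 -338.    11.9] zmax 20.9
key_1 0.23 [376.2 168.4] 285 [ 629.2 -204.2  117.5] zmax 150.7
slide_pull 0.65 [275.9 237. ] 108 [465.1  26.   84.5] zmax 111.7
latch_knob 0.66 [378.8 170.2] 238 [ 623.4 -204.2  118.4] zmax 151.0
jar 0.32 [373.7 171.3] 274 [ 621.2 -204.5  117.8] zmax 151.0
tape 0.58 [452.1 143. ] 833 [ 700.8 -394.2   32.7] zmax 38.5
mallet 0.76 [383.6 328.4] 1802 [ 245.7 -232.3   50.6] zmax 66.2
box_lid 0.65 [180.3 251.2] 6236 [422.7 267.4  24.6] zmax 30.8
drying_box 0.84 [302.7 167.3] 10705 [635.7 -43.8  52.8] zmax 98.1
lid_handle 0.85 [178.2 254. ] 6330 [423.  267.1  24.6] zmax 30.7
lid_handle 0.41 [307.8 167.2] 10722 [636.4 -42.8  53. ] zmax 98.1
```

View pics/z1.png

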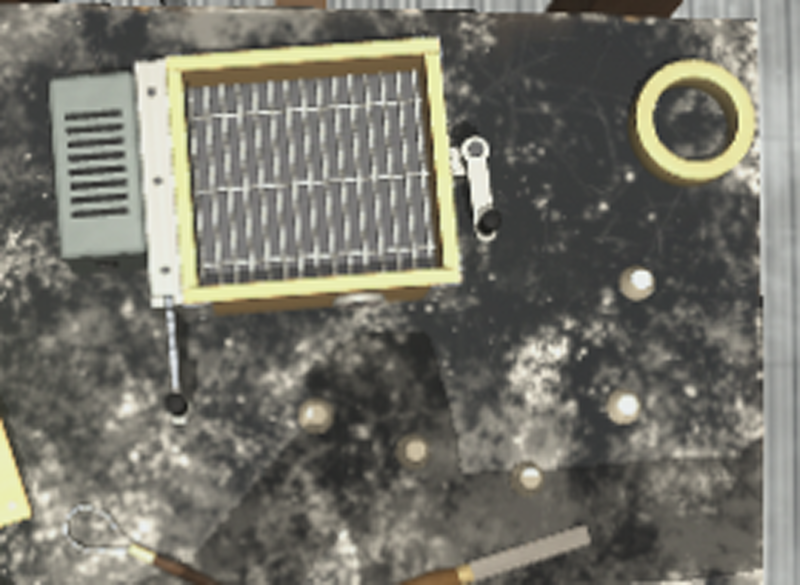

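```bash
python3 - <<'E'
from h import *
np.set_printoptions(suppress=True)
p,d=snapshot("top"); C=cloud("top",d)
zoom(p,300,185,450,285,"z2.png"); 
q,ds=snapshot("scene"); zoom(q,300,190,400,290,"z3.png"); zoom(q,190,180,330,300,"z4.png")
# rim: z 90..100 mask near box
hsv=cv2.cvtColor(p,cv2.COLOR_BGR2HSV)
def rect(zlo,zhi,u0,v0,u1,v1,zz,hue=True):
    m=((C[...,2]>zlo)&(C[...,2]<zhi)).astype(np.uint8)
    if hue: m&=((hsv[...,1]>60)&(hsv[...,0]>15)&(hsv[...,0]<40)).astype(np.uint8)
    w=np.zeros_like(m); w[v0:v1,u0:u1]=1; m&=w
    c,_=cv2.findContours(m,cv2.RETR_EXTERNAL,cv2.CHAIN_APPROX_NONE)
    c=max(c,key=cv2.contourArea)
    P=at_z("top",c.reshape(-1,2),zz)[:,:2].astype(np.float32)
    r=cv2.minAreaRect(P); zs=C[...,2][m>0]; return r,np.median(zs)
print('rim',rect(85,105,262,115,380,220,95))
print('lid',rect(15,33,125,195,240,310,24))
for u,v in [(322.4,244.9),(354.9,256.2),(392,264.7),(422.8,242.3),(427,201.6)]:
    u0,v0=int(u),int(v); Z=C[v0-8:v0+9,u0-8:u0+9]; 
    m=Z[...,2]>9; print(u,v,m.sum(),np.nanmean(Z[m],0).round(1),np.nanpercentile(Z[...,2],[50,90,99]).round(1))
    mt=Z[...,2]>16; print('   top',mt.sum(),np.nanmean(Z[mt],0).round(1))
E
```

```text
rim (((638.4965209960938, -78.52674865722656), (197.3727264404297, 213.22445678710938), 5.363067150115967), np.float64(95.09695104253302))
lid (((423.3087158203125, 270.6261291503906), (189.9805908203125, 211.46556091308594), 19.925819396972656), np.float64(24.390396111361103))
322.4 244.9 75 [453.2 -85.   15.9] [ 2.2 17.7 21.9]
   top 40 [453.9 -85.1  19. ]
354.9 256.2 80 [ 424.9 -164.5   18.4] [ 2.3 20.9 25.3]
   top 49 [ 425.1 -165.7   22. ]
392 264.7 79 [ 404.1 -258.4   16.9] [ 2.2 19.3 23.1]
   top 46 [ 403.5 -259.2   20.3]
422.8 242.3 74 [ 465.1 -339.2   15.3] [ 2.7 16.8 21.2]
   top 33 [ 465.5 -340.    18.7]
427 201.6 66 [ 567.2 -348.9   18.9] [ 2.1 20.1 26.3]
   top 46 [ 568.1 -349.7   21.6]
```

View pics/z2.png

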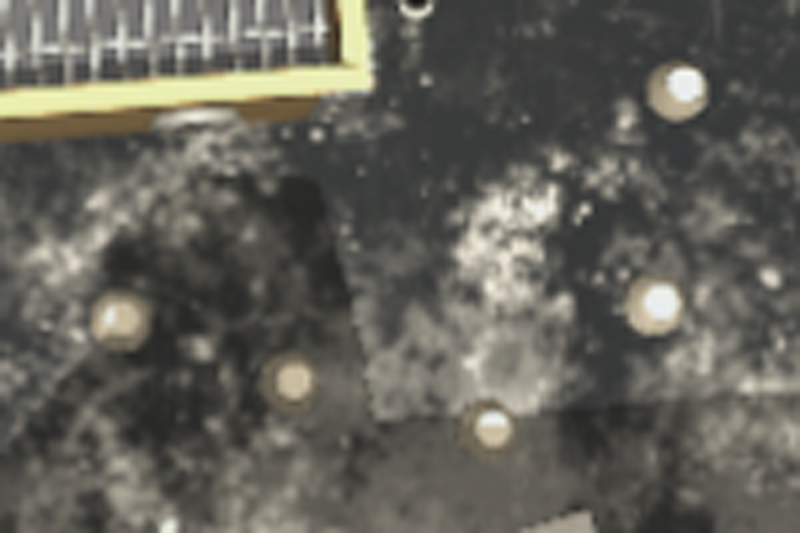

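View pics/z3.png

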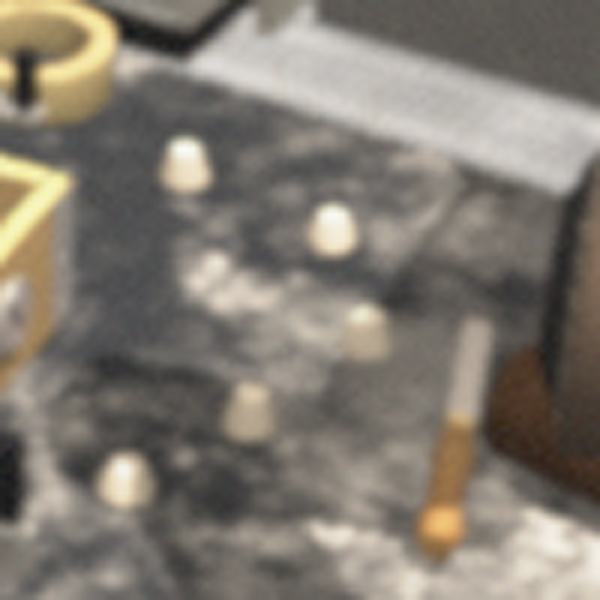

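View pics/z4.png

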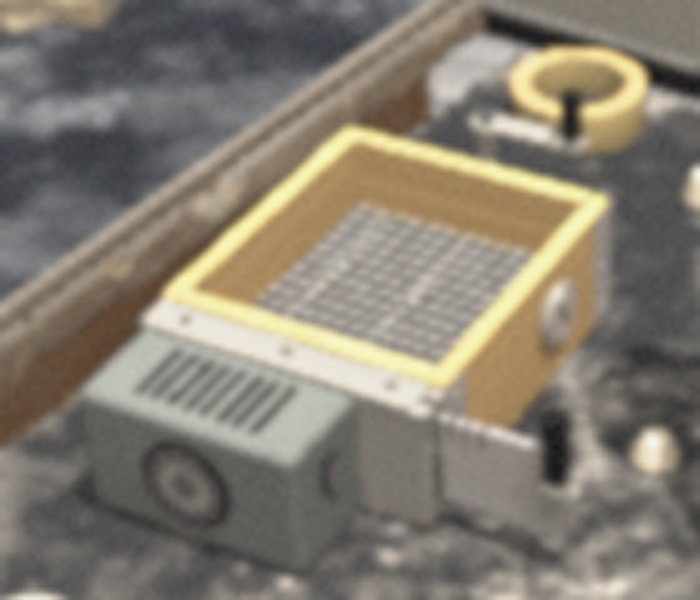

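```bash
cat > fit.py <<'E'
from h import *
from scipy.optimize import least_squares
def fitrect(p,C,zlo,zhi,win,zz,L,W,x0,inner=None):
    hsv=cv2.cvtColor(p,cv2.COLOR_BGR2HSV)
    u0,v0,u1,v1=win
    m=((C[...,2]>zlo)&(C[...,2]<zhi)&(hsv[...,1]>60)&(hsv[...,0]>15)&(hsv[...,0]<40)).astype(np.uint8)
    w=np.zeros_like(m); w[v0:v1,u0:u1]=1; m&=w
    c,_=cv2.findContours(m,cv2.RETR_EXTERNAL,cv2.CHAIN_APPROX_NONE); c=max(c,key=cv2.contourArea).reshape(-1,2)
    P=at_z("top",c,zz)[:,:2]
    def res(a):
        e=P-a[:2]; cs,sn=np.cos(a[2]),np.sin(a[2]); x=e[:,0]*cs+e[:,1]*sn; y=-e[:,0]*sn+e[:,1]*cs
        dx=np.abs(x)-L/2-a[3]; dy=np.abs(y)-W/2-a[3]
        return np.where(np.minimum(np.abs(dx),np.abs(dy))==np.abs(dx),dx,dy)
    r=least_squares(res,list(x0)+[0],loss='soft_l1'); return r.x,np.median(np.abs(r.fun))
E
python3 - <<'E'
from fit import *
np.set_printoptions(suppress=True)
p,d=snapshot("top"); C=cloud("top",d)
a,e=fitrect(p,C,85,105,(262,115,380,220),95,194,214,(638.5,-78.5,.09)); print('box',a[:2].round(1),np.degrees(a[2]).round(2),a[3:],e); b=a
l,e=fitrect(p,C,15,33,(125,195,240,310),24,190,210,(423,270.6,.348)); print('lid',l[:2].round(1),np.degrees(l[2]).round(2),l[3:],e)
def B(x,y): return b[:2]+np.array([[np.cos(b[2]),-np.sin(b[2])],[np.sin(b[2]),np.cos(b[2])]])@[x,y]
for n,xy in [('pull shut',(-132,118)),('pull40',(-172,118)),('pivot',(0,-124)),('latch aside',(-60,-124)),('latch closed',(0,-64))]: print(n,B(*xy).round(1))
g=cv2.cvtColor(p,cv2.COLOR_BGR2GRAY)
for n,z,win in [('pull',109,(265,230,290,252)),('knob',151,(368,172,390,192))]:
    u0,v0,u1,v1=win; m=(np.abs(C[v0:v1,u0:u1,2]-z)<8); vv,uu=np.nonzero(m); print(n,m.sum(),at_z("top",[[uu.mean()+u0,vv.mean()+v0]],z).round(1),np.median(C[v0:v1,u0:u1,2][m]))
for X in [B(-97,118)]: print('housing front',X)
h=(C[...,2]>44)&(C[...,2]<58); h[:195]=0;h[310:]=0;h[:,:125]=0;h[:,240:]=0
vv,uu=np.nonzero(h); P=at_z("top",np.c_[uu,vv],59)[:,:2]; r=cv2.minAreaRect(P.astype(np.float32)); print('handle',P.mean(0),r,np.median(C[h][:,2]))
E
```

```text
box [637.4 -78.1] 5.73 [-7.32258786] 4.4074054192679775
lid [432.2 265.4] 21.47 [-10.29540575] 10.623344363259513
pull shut [494.3  26.1]
pull40 [454.5  22.1]
pivot [ 649.8 -201.5]
latch aside [ 590.1 -207.5]
latch closed [ 643.8 -141.8]
pull 41 [[454.5  23.4 109. ]] 108.5135343033058
knob 38 [[ 590.7 -208.6  151. ]] 151.29639887938947
housing front [529.07780614  29.58842577]
handle [420.99778276 266.66718505] ((422.9591369628906, 268.5135803222656), (94.00365447998047, 15.509261131286621), 20.38719940185547) 54.90753524179118
```

```bash
python3 - <<'E'
from fit import *
p,d=snapshot("top"); C=cloud("top",d); hsv=cv2.cvtColor(p,cv2.COLOR_BGR2HSV)
m=((hsv[...,1]>60)&(hsv[...,2]>150)&(hsv[...,0]>15)&(hsv[...,0]<40)).astype(np.uint8)*255
o=p.copy(); 
zoom(m,120,110,390,312,"m1.png")
print(hsv[124,320],hsv[205,320],hsv[165,278], hsv[250,150],hsv[250,200])
E
```

```text
[22 40 71] [ 25  94 209] [ 31  72 237] [ 31  72 236] [ 32  62 238]
```

View pics/m1.png

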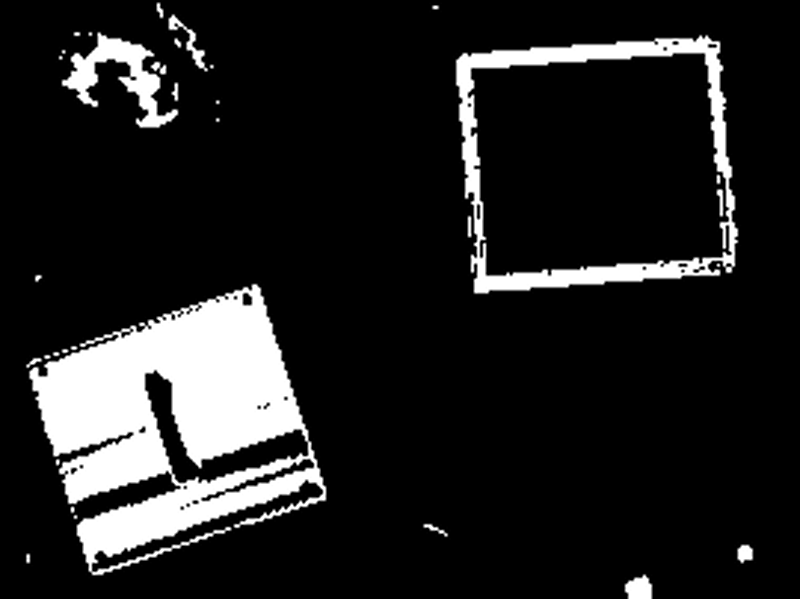

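```bash
cat > fit.py <<'E'
from h import *
from scipy.optimize import least_squares
def fitrect(p,win,zz,L,W,x0,S=48):
    hsv=cv2.cvtColor(p,cv2.COLOR_BGR2HSV); u0,v0,u1,v1=win
    m=((hsv[...,1]>S)&(hsv[...,2]>150)&(hsv[...,0]>15)&(hsv[...,0]<40)).astype(np.uint8)
    w=np.zeros_like(m); w[v0:v1,u0:u1]=1; m&=w; m=cv2.morphologyEx(m,cv2.MORPH_CLOSE,np.ones((5,5),np.uint8))
    c,_=cv2.findContours(m,cv2.RETR_EXTERNAL,cv2.CHAIN_APPROX_NONE); c=max(c,key=cv2.contourArea).reshape(-1,2)
    P=at_z("top",c,zz)[:,:2]
    def res(a):
        e=P-a[:2]; cs,sn=np.cos(a[2]),np.sin(a[2]); x=e[:,0]*cs+e[:,1]*sn; y=-e[:,0]*sn+e[:,1]*cs
        dx=np.abs(x)-L/2-a[3]; dy=np.abs(y)-W/2-a[3]
        return np.where(np.abs(dx)<np.abs(dy),dx,dy)
    r=least_squares(res,list(x0)+[0],loss='soft_l1'); return r.x,np.median(np.abs(r.fun))
BOXW=(266,118,375,216); LIDW=(125,195,240,310)
def B(b,x,y): return b[:2]+np.array([[np.cos(b[2]),-np.sin(b[2])],[np.sin(b[2]),np.cos(b[2])]])@[x,y]
E
python3 - <<'E'
from fit import *
np.set_printoptions(suppress=True)
p,d=snapshot("top")
b,e=fitrect(p,BOXW,95,194,214,(638.5,-78.5,.09)); print('box',b[:2].round(1),np.degrees(b[2]).round(2),b[3:],e)
l,e=fitrect(p,LIDW,24,190,210,(423,270.6,.348)); print('lid',l[:2].round(1),np.degrees(l[2]).round(2),l[3:],e)
for n,xy in [('pull shut',(-132,118)),('pull40',(-172,118)),('pivot',(0,-124)),('latch aside',(-60,-124)),('latch closed',(0,-64))]: print(n,B(b,*xy).round(1))
print(np.linalg.norm(B(b,-132,118)-[454.5,23.4]))
E
```

```text
box [639.1 -78.4] 5.46 [-1.09221369] 0.5955378609376676
lid [422.9 270.6] 19.48 [-1.3544227] 0.5909825486350053
pull shut [496.5  26.5]
pull40 [456.6  22.7]
pivot [ 650.9 -201.8]
latch aside [ 591.1 -207.5]
latch closed [ 645.2 -142.1]
42.08186492418083
```

Emit:
move_arm(
  deltas=[
    {"slide":[0,0,0],"rotation":[0,0,0.92]},
    {"slide":[0,0,0],"rotation":[0,0,0.92]},
    {"slide":[0,0,0],"rotation":[0,0,0.92]},
  ],
  jaw=0.7,
)

```text
time: 1.15
ee_pos: [206.5, -589.9, 248.3]
ee_rot: [0.0, 0.999, 0.046, 0.0]
wrist_force: [-0.6, -0.1, -0.1]
width: 59.7
```

```bash
python3 -c "
from h import *
plan([454.5,23.4,180])"
```

```text
t 1.15 pos [ 206.5 -589.9  248.3] F [-0.6 -0.1 -0.1] w 59.7
R [[0.996, 0.092, 0.0], [0.092, -0.996, -0.0], [0.0, 0.0, -1.0]] yaw(y) -84.69 q6 [-1.3   0.31  1.63  0.    1.2   0.17]
slide total shares [  6.073 -11.755   1.366]
```

Emit:
move_arm(
  deltas=[
    {"slide":[0.43,-0.84,0],"rotation":[0,0,0]},
    {"slide":[0.43,-0.84,0],"rotation":[0,0,0]},
    {"slide":[0.43,-0.84,0],"rotation":[0,0,0]},
    {"slide":[0.43,-0.84,0],"rotation":[0,0,0]},
    {"slide":[0.43,-0.84,0],"rotation":[0,0,0]},
  ],
)

```text
time: 1.65
ee_pos: [293.8, -368.9, 248.4]
ee_rot: [0.0, 0.999, 0.048, 0.0]
wrist_force: [1.0, -0.5, 0.6]
width: 59.8
```

Emit:
move_arm(
  deltas=[
    {"slide":[0.43,-0.84,0],"rotation":[0,0,0]},
    {"slide":[0.43,-0.84,0],"rotation":[0,0,0]},
    {"slide":[0.43,-0.84,0],"rotation":[0,0,0]},
    {"slide":[0.43,-0.84,0],"rotation":[0,0,0]},
    {"slide":[0.43,-0.84,0],"rotation":[0,0,0]},
  ],
)

```text
time: 2.15
ee_pos: [380.8, -149.5, 248.7]
ee_rot: [0.0, 0.999, 0.048, 0.001]
wrist_force: [0.5, -0.7, -0.0]
width: 59.9
```

Emit:
move_arm(
  deltas=[
    {"slide":[0.43,-0.84,0],"rotation":[0,0,0]},
    {"slide":[0.43,-0.84,0],"rotation":[0,0,0]},
    {"slide":[0.43,-0.84,0],"rotation":[0,0,0]},
    {"slide":[0.43,-0.84,0],"rotation":[0,0,0]},
    {"slide":[0,0,0],"rotation":[0,0,0]},
  ],
)

```text
time: 2.65
ee_pos: [451.5, 29.0, 248.9]
ee_rot: [-0.001, 0.999, 0.051, 0.001]
wrist_force: [0.2, -0.2, -0.9]
width: 59.7
```

```bash
python3 -c "
from h import *
plan([454.5,23.4,96])"
```

```text
t 2.65 pos [451.5  29.  248.9] F [ 0.2 -0.2 -0.9] w 59.7
R [[0.995, 0.103, 0.002], [0.103, -0.995, 0.002], [0.003, -0.002, -1.0]] yaw(y) -84.11 q6 [-0.03 -0.04  2.02  0.    1.15  1.43]
slide total shares [0.04  0.124 3.059]
```

Emit:
move_arm(
  deltas=[
    {"slide":[0.04,0.12,0.5],"rotation":[0,0,0]},
    {"slide":[0,0,0.85],"rotation":[0,0,0]},
    {"slide":[0,0,0.85],"rotation":[0,0,0]},
    {"slide":[0,0,0.85],"rotation":[0,0,0]},
    {"slide":[0,0,0],"rotation":[0,0,0]},
  ],
)

```text
time: 3.15
ee_pos: [446.2, 18.1, 90.5]
ee_rot: [-0.001, 0.999, 0.048, -0.007]
wrist_force: [-1.2, 0.5, -0.7]
width: 60.0
```

```bash
python3 -c "
from h import *
plan([454.5,23.4,96])
for n in ('scene','top'):
  p,d=snapshot(n); zoom(p,*((200,200,340,305) if n=='scene' else (210,150,350,255)),n+'1.png')"
```

```text
t 3.15 pos [446.2  18.1  90.5] F [-1.2  0.5 -0.7] w 60.0
R [[0.995, 0.095, -0.014], [0.095, -0.995, 0.001], [-0.014, -0.002, -1.0]] yaw(y) -84.53 q6 [-0.06  0.21  2.14 -0.    0.81  1.42]
slide total shares [ 0.174 -0.09  -0.113]
```

View pics/scene1.png

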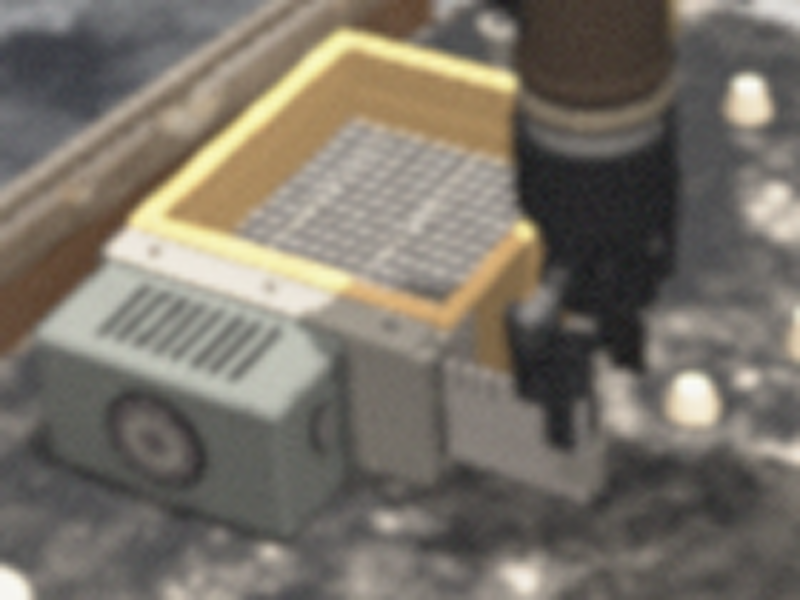

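The scene view shows the open fingers straddling the pull.

Emit:
move_arm(
  deltas=[
    {"slide":[0.1,0,0],"rotation":[0,0,0]},
    {"slide":[0,0,0],"rotation":[0,0,0]},
    {"slide":[0,0,0],"rotation":[0,0,0]},
  ],
)

```text
time: 3.55
ee_pos: [459.5, 18.8, 98.0]
ee_rot: [0.0, 0.999, 0.048, 0.002]
wrist_force: [0.1, 0.2, 0.5]
width: 59.8
```

```bash
python3 -c "
from h import *
plan([454.5,23.4,96])"
```

```text
t 3.55 pos [459.5  18.8  98. ] F [0.1 0.2 0.5] w 59.8
R [[0.995, 0.096, 0.005], [0.096, -0.995, -0.0], [0.005, 0.001, -1.0]] yaw(y) -84.5 q6 [-0.05  0.21  2.12  0.    0.81  1.42]
slide total shares [-0.091 -0.101  0.04 ]
```

Emit:
move_arm(
  deltas=[
    {"slide":[-0.09,-0.1,0.04],"rotation":[0,0,0]},
    {"slide":[0,0,0],"rotation":[0,0,0]},
    {"slide":[0,0,0],"rotation":[0,0,0]},
  ],
)

```text
time: 3.85
ee_pos: [451.9, 23.7, 93.8]
ee_rot: [-0.0, 0.999, 0.048, -0.0]
wrist_force: [-0.2, 0.2, 0.3]
width: 59.8
```

Emit:
move_arm(
  deltas=[
    {"slide":[0,0,0],"rotation":[0,0,0]},
    {"slide":[0,0,0],"rotation":[0,0,0]},
    {"slide":[0,0,0],"rotation":[0,0,0]},
    {"slide":[0,0,0],"rotation":[0,0,0]},
    {"slide":[0,0,0],"rotation":[0,0,0]},
  ],
  jaw=0.0,
)

```text
time: 4.35
ee_pos: [452.5, 22.6, 93.9]
ee_rot: [0.001, 0.999, 0.048, -0.0]
wrist_force: [-0.7, -5.6, 2.5]
width: 15.0
```

```bash
python3 -c "
from h import *
plan([496.5,26.5,96])"
```

```text
t 4.35 pos [452.5  22.6  93.9] F [-0.7 -5.6  2.5] w 15.0
R [[0.995, 0.096, -0.0], [0.096, -0.995, -0.001], [-0.0, 0.001, -1.0]] yaw(y) -84.46 q6 [-0.05  0.2   2.13 -0.    0.8   1.43]
slide total shares [ 0.883  0.008 -0.041]
```

Emit:
move_arm(
  deltas=[
    {"slide":[0.2,0,0],"rotation":[0,0,0]},
    {"slide":[0.2,0,0],"rotation":[0,0,0]},
    {"slide":[0.2,0,0],"rotation":[0,0,0]},
    {"slide":[0.2,0,0],"rotation":[0,0,0]},
    {"slide":[0,0,0],"rotation":[0,0,0]},
  ],
)

```text
time: 4.85
ee_pos: [491.0, 26.3, 93.9]
ee_rot: [0.001, 0.999, 0.048, -0.002]
wrist_force: [-5.4, -5.7, 7.4]
width: 15.5
```

Emit:
move_arm(
  deltas=[
    {"slide":[0.1,0,0],"rotation":[0,0,0]},
    {"slide":[0,0,0],"rotation":[0,0,0]},
    {"slide":[0,0,0],"rotation":[0,0,0]},
  ],
)

```text
time: 5.15
ee_pos: [493.7, 26.6, 93.9]
ee_rot: [0.001, 0.999, 0.048, -0.005]
wrist_force: [-9.9, -6.8, 11.8]
width: 15.4
```

Emit:
move_arm(
  deltas=[
    {"slide":[0.05,0,0],"rotation":[0,0,0]},
    {"slide":[0,0,0],"rotation":[0,0,0]},
    {"slide":[0,0,0],"rotation":[0,0,0]},
  ],
)

```text
time: 5.45
ee_pos: [493.7, 26.6, 93.9]
ee_rot: [0.001, 0.999, 0.049, -0.007]
wrist_force: [-15.3, -8.0, 19.1]
width: 15.6
```

Emit:
move_arm(
  deltas=[
    {"slide":[0.06,0,0],"rotation":[0,0,0]},
    {"slide":[0,0,0],"rotation":[0,0,0]},
    {"slide":[0,0,0],"rotation":[0,0,0]},
  ],
)

```text
time: 5.75
ee_pos: [493.8, 26.6, 93.8]
ee_rot: [0.001, 0.999, 0.049, -0.011]
wrist_force: [-22.2, -8.9, 25.5]
width: 15.3
```

Emit:
move_arm(
  deltas=[
    {"slide":[-0.1,0,0],"rotation":[0,0,0]},
    {"slide":[0,0,0],"rotation":[0,0,0]},
    {"slide":[0,0,0],"rotation":[0,0,0]},
    {"slide":[0,0,0],"rotation":[0,0,0]},
  ],
  jaw=0.7,
)

```text
time: 6.15
ee_pos: [498.3, 28.1, 93.8]
ee_rot: [-0.0, 0.999, 0.048, 0.0]
wrist_force: [0.5, -0.2, 0.7]
width: 60.0
```

Emit:
move_arm(
  deltas=[
    {"slide":[0,0,-0.9],"rotation":[0,0,0]},
    {"slide":[0,0,-0.9],"rotation":[0,0,0]},
    {"slide":[0,0,0],"rotation":[0,0,0]},
  ],
)

```text
time: 6.45
ee_pos: [503.6, 28.0, 190.3]
ee_rot: [0.0, 0.999, 0.048, 0.007]
wrist_force: [0.8, -0.1, 0.0]
width: 60.0
```

Emit:
move_arm(
  deltas=[
    {"slide":[-0.5,0.9,0],"rotation":[0,0,0]},
    {"slide":[-0.4,0.9,0],"rotation":[0,0,0]},
    {"slide":[0,0.9,0],"rotation":[0,0,0]},
    {"slide":[0,0.9,0],"rotation":[0,0,0]},
    {"slide":[0,0.9,0],"rotation":[0,0,0]},
  ],
  jaw=0.6,
)

```text
time: 6.95
ee_pos: [475.2, -200.7, 183.4]
ee_rot: [-0.0, 0.999, 0.048, 0.0]
wrist_force: [1.0, -0.8, 0.2]
width: 51.3
```

```bash
python3 - <<'E'
from fit import *
p,d=snapshot("top"); C=cloud("top",d); zoom(p,220,110,480,300,"t2.png")
b,e=fitrect(p,BOXW,95,194,214,(638.5,-78.5,.09)); print('box',b[:2].round(1),np.degrees(b[2]).round(2),e)
g=(np.abs(C[...,2]-109)<8); g[:205]=0; g[250:]=0; g[:,:262]=0; g[:,292:]=0
vv,uu=np.nonzero(g); print(g.sum(),at_z("top",[[uu.mean(),vv.mean()]],109))
for u,v in [(322.4,244.9),(354.9,256.2),(392,264.7),(422.8,242.3),(427,201.6)]:
    u0,v0=int(u),int(v); Z=C[v0-10:v0+11,u0-10:u0+11]; m=Z[...,2]>12; print(m.sum(),np.nanmean(Z[m],0).round(1))
plan([453,-85,30])
E
```

```text
box [637.4 -77.8] 6.64 4.9372354152799645
43 [[496.62751297  26.89410596 109.        ]]
54 [453.2 -85.6  17.2]
376 [ 399.5 -112.7  585.2]
139 [ 389.8 -206.3  333.8]
391 [ 428.5 -226.3  515. ]
259 [ 495.  -246.8  458.8]
t 7.0 pos [ 476.8 -207.6  184.3] F [ 1.5 -5.6  0.3] w 51.3
R [[0.996, 0.093, 0.004], [0.094, -0.996, -0.007], [0.003, 0.008, -1.0]] yaw(y) -84.64 q6 [-0.49  0.18  1.94 -0.01  1.02  0.99]
slide total shares [-0.254 -2.51   3.066]
```

View pics/t2.png

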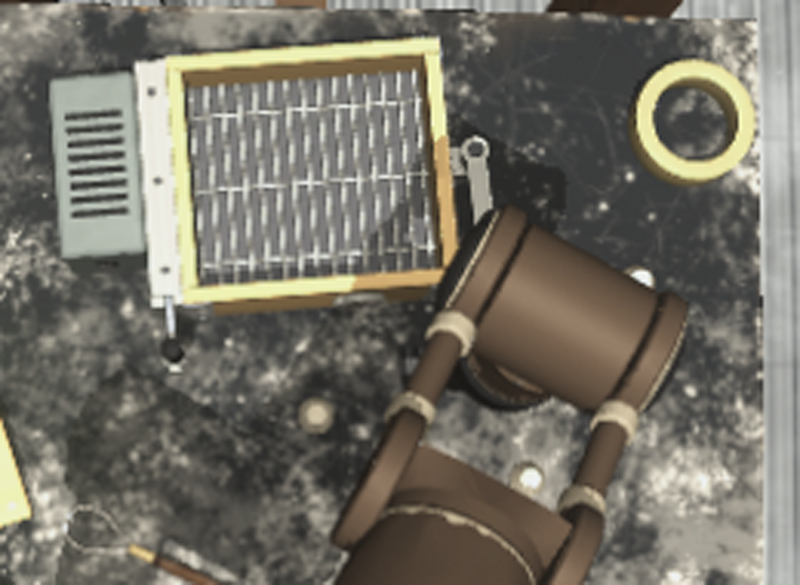

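Emit:
move_arm(
  deltas=[
    {"slide":[-0.12,-0.8,0],"rotation":[0,0,0]},
    {"slide":[-0.12,-0.8,0.4],"rotation":[0,0,0]},
    {"slide":[0,-0.8,0.8],"rotation":[0,0,0]},
    {"slide":[0,0,0],"rotation":[0,0,0]},
    {"slide":[0,0,0],"rotation":[0,0,0]},
  ],
  jaw=0.6,
)

```text
time: 7.5
ee_pos: [451.3, -84.3, 127.2]
ee_rot: [-0.0, 0.999, 0.049, -0.001]
wrist_force: [1.1, -0.2, 0.1]
width: 51.3
```

```bash
python3 - <<'E'
from h import *
print(arm.tips_ahead)
plan([453.6,-85.0,19.5])
E
```

```text
17.0
t 7.5 pos [451.3 -84.3 127.2] F [ 1.1 -0.2  0.1] w 51.3
R [[0.995, 0.098, -0.002], [0.098, -0.995, 0.0], [-0.002, -0.001, -1.0]] yaw(y) -84.38 q6 [-0.28  0.16  2.1  -0.    0.88  1.19]
slide total shares [0.049 0.019 2.154]
```

Emit:
move_arm(
  deltas=[
    {"slide":[0.04,0.02,0.6],"rotation":[0,0,0]},
    {"slide":[0,0,0.7],"rotation":[0,0,0]},
    {"slide":[0,0,0.4],"rotation":[0,0,0]},
    {"slide":[0,0,0.2],"rotation":[0,0,0]},
    {"slide":[0,0,0],"rotation":[0,0,0]},
  ],
)

```text
time: 8.0
ee_pos: [454.4, -86.9, 33.0]
ee_rot: [-0.0, 0.999, 0.047, -0.0]
wrist_force: [-0.8, 0.2, 0.2]
width: 51.3
```

Emit:
move_arm(
  deltas=[
    {"slide":[0,0,0.2],"rotation":[0,0,0]},
    {"slide":[0,0,0],"rotation":[0,0,0]},
    {"slide":[0,0,0],"rotation":[0,0,0]},
  ],
)

```text
time: 8.3
ee_pos: [454.8, -86.5, 24.0]
ee_rot: [0.0, 0.999, 0.048, 0.001]
wrist_force: [-1.1, -0.6, -0.5]
width: 51.4
```

```bash
python3 - <<'E'
from h import *
plan([453.6,-85.0,19.5])
p,d=snapshot('scene'); zoom(p,270,220,390,310,'s3.png')
E
```

```text
t 8.3 pos [454.8 -86.5  24. ] F [-1.1 -0.6 -0.5] w 51.4
R [[0.995, 0.096, 0.001], [0.096, -0.995, -0.0], [0.001, 0.0, -1.0]] yaw(y) -84.51 q6 [-0.28  0.36  2.13 -0.    0.65  1.19]
slide total shares [-0.02  -0.032  0.09 ]
```

View pics/s3.png

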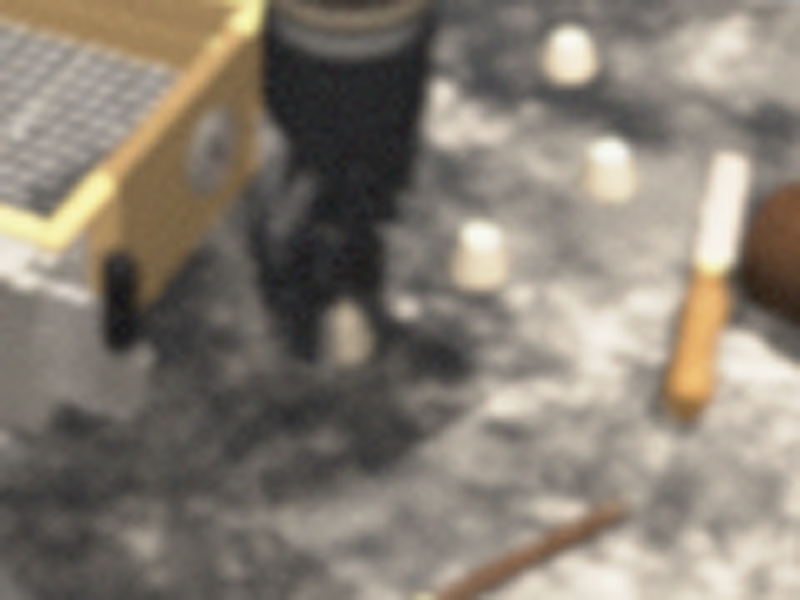

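The scene view shows the key at about (350,330) in the zoom, between the fingers. I'll lower the last 3 mm and close.

Emit:
move_arm(
  deltas=[
    {"slide":[-0.02,-0.03,0.08],"rotation":[0,0,0]},
    {"slide":[0,0,0],"rotation":[0,0,0]},
    {"slide":[0,0,0],"rotation":[0,0,0]},
  ],
)

```text
time: 8.65
ee_pos: [452.8, -84.7, 19.4]
ee_rot: [-0.0, 0.999, 0.048, -0.0]
wrist_force: [0.4, 0.6, 0.5]
width: 50.9
```

Emit:
move_arm(
  deltas=[
    {"slide":[0,0,0],"rotation":[0,0,0]},
    {"slide":[0,0,0],"rotation":[0,0,0]},
    {"slide":[0,0,0],"rotation":[0,0,0]},
    {"slide":[0,0,0],"rotation":[0,0,0]},
    {"slide":[0,0,0],"rotation":[0,0,0]},
  ],
  jaw=0.1,
)

```text
time: 9.15
ee_pos: [453.2, -84.9, 19.8]
ee_rot: [0.0, 0.999, 0.048, 0.0]
wrist_force: [-0.0, 1.0, 4.8]
width: 22.8
```

Emit:
move_arm(
  deltas=[
    {"slide":[0,0,-0.3],"rotation":[0,0,0]},
    {"slide":[0,0,-0.5],"rotation":[0,0,0]},
    {"slide":[0,0,0],"rotation":[0,0,0]},
  ],
)

```text
time: 9.45
ee_pos: [455.5, -85.5, 61.6]
ee_rot: [0.001, 0.999, 0.048, 0.003]
wrist_force: [0.4, -0.5, 0.2]
width: 22.8
```

```bash
python3 - <<'E'
from h import *
plan([453.6,-85.0,19.5])
p,d=snapshot('scene'); zoom(p,270,200,390,290,'s4.png')
E
```

```text
t 9.45 pos [455.5 -85.5  61.6] F [ 0.4 -0.5  0.2] w 22.8
R [[0.995, 0.096, 0.006], [0.096, -0.995, -0.002], [0.006, 0.002, -1.0]] yaw(y) -84.5 q6 [-0.28  0.28  2.13  0.    0.73  1.2 ]
slide total shares [-0.041 -0.016  0.842]
```

View pics/s4.png

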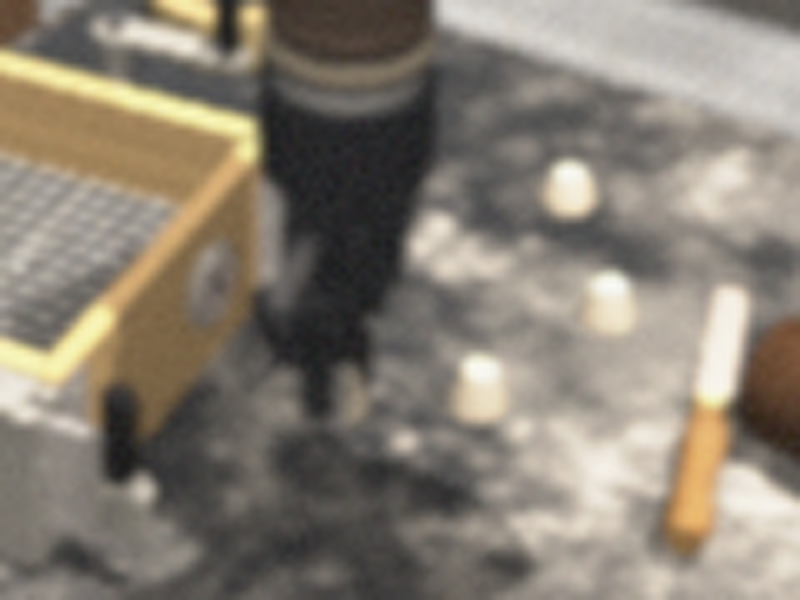

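Emit:
move_arm(
  deltas=[
    {"slide":[0,0,-0.9],"rotation":[0,0,0]},
    {"slide":[0,0,-0.9],"rotation":[0,0,0]},
    {"slide":[0.4,-0.3,0],"rotation":[0,0,0]},
    {"slide":[0.8,-0.4,0],"rotation":[0,0,0]},
    {"slide":[0.8,-0.4,0],"rotation":[0,0,0]},
  ],
)

```text
time: 10.0
ee_pos: [547.6, -20.0, 148.7]
ee_rot: [0.0, 0.999, 0.047, -0.0]
wrist_force: [0.7, -0.6, 1.0]
width: 22.8
```

```bash
cat >> fit.py <<'E'
b0=np.array([639.1,-78.4,np.radians(5.46)])
E
python3 - <<'E'
from fit import *
t=B(b0,45,50); print(t); plan([*t,66.5])
E
```

```text
[679.13828851 -24.34507004]
t 10.0 pos [547.6 -20.  148.7] F [ 0.7 -0.6  1. ] w 22.8
R [[0.996, 0.095, -0.001], [0.095, -0.996, -0.0], [-0.001, 0.0, -1.0]] yaw(y) -84.58 q6 [-0.12  0.28  1.89 -0.    0.97  1.36]
slide total shares [2.612 0.335 1.643]
```

Emit:
move_arm(
  deltas=[
    {"slide":[0.8,0.1,0],"rotation":[0,0,0]},
    {"slide":[0.8,0.1,0],"rotation":[0,0,0]},
    {"slide":[0.5,0,0],"rotation":[0,0,0]},
    {"slide":[0,0,0],"rotation":[0,0,0]},
    {"slide":[0,0,0],"rotation":[0,0,0]},
  ],
)

```text
time: 10.5
ee_pos: [651.6, -20.2, 147.2]
ee_rot: [-0.0, 0.999, 0.048, -0.002]
wrist_force: [-0.3, -0.1, -0.2]
width: 22.4
```

```bash
python3 - <<'E'
from fit import *
t=B(b0,45,50); plan([*t,66.5])
E
```

```text
t 10.5 pos [651.6 -20.2 147.2] F [-0.3 -0.1 -0.2] w 22.4
R [[0.995, 0.096, -0.004], [0.096, -0.995, 0.0], [-0.004, -0.001, -1.0]] yaw(y) -84.49 q6 [-0.1   0.46  1.64 -0.    1.04  1.38]
slide total shares [0.547 0.136 1.613]
```

Emit:
move_arm(
  deltas=[
    {"slide":[0.5,0.13,0.1],"rotation":[0,0,0]},
    {"slide":[0,0,0.5],"rotation":[0,0,0]},
    {"slide":[0,0,0.5],"rotation":[0,0,0]},
    {"slide":[0,0,0.3],"rotation":[0,0,0]},
    {"slide":[0,0,0],"rotation":[0,0,0]},
  ],
)

```text
time: 11.0
ee_pos: [674.1, -24.3, 75.6]
ee_rot: [-0.001, 0.999, 0.048, -0.004]
wrist_force: [0.0, -0.4, -0.3]
width: 22.6
```

Emit:
move_arm(
  deltas=[
    {"slide":[0,0,0],"rotation":[0,0,0]},
    {"slide":[0,0,0],"rotation":[0,0,0]},
  ],
)

```text
time: 11.2
ee_pos: [679.2, -24.6, 81.0]
ee_rot: [0.0, 0.999, 0.048, 0.001]
wrist_force: [-0.2, 0.5, 0.4]
width: 22.6
```

```bash
python3 - <<'E'
from fit import *
t=B(b0,45,50); plan([*t,66])
E
```

```text
t 11.2 pos [679.2 -24.6  81. ] F [-0.2  0.5  0.4] w 22.6
R [[0.995, 0.096, 0.003], [0.096, -0.995, -0.0], [0.003, 0.001, -1.0]] yaw(y) -84.51 q6 [-0.1   0.59  1.59 -0.    0.95  1.37]
slide total shares [-0.001 -0.006  0.3  ]
```

Emit:
move_arm(
  deltas=[
    {"slide":[0,0,0.1],"rotation":[0,0,0]},
    {"slide":[0,0,0.1],"rotation":[0,0,0]},
    {"slide":[0,0,0],"rotation":[0,0,0]},
    {"slide":[0,0,0],"rotation":[0,0,0]},
    {"slide":[0,0,0],"rotation":[0,0,0]},
  ],
)

```text
time: 11.7
ee_pos: [678.3, -24.5, 69.5]
ee_rot: [0.0, 0.999, 0.048, 0.0]
wrist_force: [0.0, 0.6, -0.4]
width: 23.1
```

Emit:
move_arm(
  deltas=[
    {"slide":[0,0,0.08],"rotation":[0,0,0]},
    {"slide":[0,0,0],"rotation":[0,0,0]},
    {"slide":[0,0,0],"rotation":[0,0,0]},
    {"slide":[0,0,0],"rotation":[0,0,0]},
  ],
)

```text
time: 12.1
ee_pos: [678.2, -24.4, 65.4]
ee_rot: [-0.0, 0.999, 0.048, -0.0]
wrist_force: [-1.3, -0.2, 0.6]
width: 22.6
```

Emit:
move_arm(
  deltas=[
    {"slide":[0,0,0],"rotation":[0,0,0]},
    {"slide":[0,0,0],"rotation":[0,0,0]},
    {"slide":[0,0,0],"rotation":[0,0,0]},
  ],
  jaw=0.5,
)

```text
time: 12.4
ee_pos: [679.0, -25.7, 66.2]
ee_rot: [0.001, 0.999, 0.048, 0.001]
wrist_force: [-0.4, -5.2, 1.7]
width: 42.7
```

Emit:
move_arm(
  deltas=[
    {"slide":[0,0,-0.3],"rotation":[0,0,0]},
    {"slide":[0,0,-0.7],"rotation":[0,0,0]},
    {"slide":[0,0,-0.9],"rotation":[0,0,0]},
    {"slide":[-0.7,0.5,0],"rotation":[0,0,0]},
    {"slide":[-0.8,0.4,0],"rotation":[0,0,0]},
  ],
)

```text
time: 12.9
ee_pos: [610.3, -76.3, 164.4]
ee_rot: [0.0, 0.999, 0.049, 0.004]
wrist_force: [-1.0, -0.1, -0.1]
width: 42.7
```

Emit:
move_arm(
  deltas=[
    {"slide":[-0.8,0.4,0],"rotation":[0,0,0]},
    {"slide":[-0.8,0.3,0],"rotation":[0,0,0]},
    {"slide":[-0.8,0.3,0],"rotation":[0,0,0]},
    {"slide":[-0.8,0.3,0],"rotation":[0,0,0]},
    {"slide":[0,0,0],"rotation":[0,0,0]},
  ],
)

```text
time: 13.4
ee_pos: [449.8, -156.3, 160.0]
ee_rot: [-0.001, 0.999, 0.046, -0.002]
wrist_force: [-1.2, 1.7, -0.8]
width: 42.8
```

```bash
cat > keys.py <<'E'
from fit import *
def keys(name=None,p=None,C=None):
    if p is None:
        p,d=snapshot("top"); C=cloud("top",d)
    if name: zoom(p,220,110,480,300,name)
    out=[]
    for r in finder.masks_of("key_1","top"):
        if r['p']<0.1: continue
        P=C[r['region']]; P=P[P[:,2]>8]; 
        if len(P): print('net',round(r['p'],2),np.round(r['position']),np.nanmean(P,0).round(1))
    return p,C
def local(C,uv,z0=12,r=11):
    u0,v0=int(uv[0]),int(uv[1]); Z=C[v0-r:v0+r+1,u0-r:u0+r+1]; m=(Z[...,2]>z0)&(Z[...,2]<z0+25); return m.sum(),(np.nanmean(Z[m],0).round(1) if m.any() else None)
UV=[(322.4,244.9),(354.9,256.2),(392,264.7),(422.8,242.3),(427,201.6)]
E
python3 - <<'E'
from keys import *
p,C=keys("t5.png")
for uv in UV: print(uv,local(C,uv))
t=B(b0,45,50); uv=proj("top",[[*t,64]])[0]; print('inbox',uv,local(C,uv,55))
plan([425,-165.3,19.5])
E
```

```text
net 0.66 [421. 240.] [ 464.5 -338.9   16.1]
net 0.4 [298. 155.] [675.9 -23.8  58.9]
(322.4, 244.9) (np.int64(0), None)
(354.9, 256.2) (np.int64(47), array([ 422.2, -164.2,   19.5]))
(392, 264.7) (np.int64(0), None)
(422.8, 242.3) (np.int64(55), array([ 465. , -339.8,   18. ]))
(427, 201.6) (np.int64(56), array([ 568.5, -349.4,   19.8]))
inbox [298.72452725 150.58271603] (np.int64(67), array([678.5, -23. ,  61.1]))
t 13.5 pos [ 454.9 -156.3  161.3] F [ 1.  -0.6  0.1] w 42.7
R [[0.996, 0.094, 0.002], [0.094, -0.996, 0.001], [0.002, -0.0, -1.0]] yaw(y) -84.61 q6 [-0.42  0.14  2.04  0.    0.96  1.05]
slide total shares [-0.617  0.123  2.835]
```

View pics/t5.png

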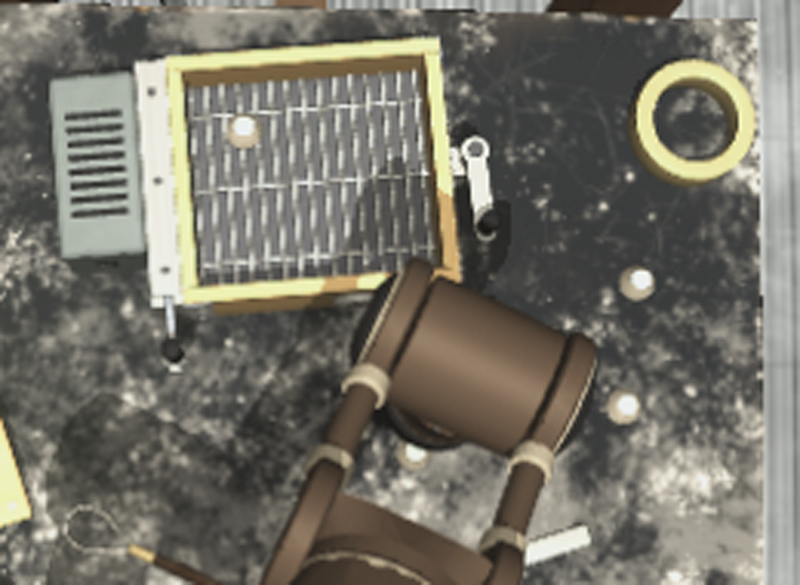

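The top view shows key A upright on the rack at zoom pixel (243,128). Next is the key at about (425,-165).

Emit:
move_arm(
  deltas=[
    {"slide":[-0.3,0.1,0.5],"rotation":[0,0,0]},
    {"slide":[-0.25,0,0.6],"rotation":[0,0,0]},
    {"slide":[0,0,0.6],"rotation":[0,0,0]},
    {"slide":[0,0,0],"rotation":[0,0,0]},
    {"slide":[0,0,0],"rotation":[0,0,0]},
  ],
  jaw=0.6,
)

```text
time: 14.0
ee_pos: [429.3, -163.7, 75.7]
ee_rot: [-0.0, 0.999, 0.048, 0.0]
wrist_force: [0.9, -0.1, 0.5]
width: 51.1
```

```bash
python3 - <<'E'
from h import *
plan([424.8,-165.2,19.5])
E
```

```text
t 14.0 pos [ 429.3 -163.7   75.7] F [ 0.9 -0.1  0.5] w 51.1
R [[0.995, 0.097, 0.0], [0.097, -0.995, 0.0], [0.0, -0.0, -1.0]] yaw(y) -84.44 q6 [-0.46  0.25  2.13  0.    0.76  1.01]
slide total shares [-0.094  0.021  1.125]
```

Emit:
move_arm(
  deltas=[
    {"slide":[-0.08,0.02,0.4],"rotation":[0,0,0]},
    {"slide":[0,0,0.35],"rotation":[0,0,0]},
    {"slide":[0,0,0.2],"rotation":[0,0,0]},
    {"slide":[0,0,0.1],"rotation":[0,0,0]},
    {"slide":[0,0,0],"rotation":[0,0,0]},
  ],
)

```text
time: 14.5
ee_pos: [424.9, -165.6, 23.3]
ee_rot: [0.0, 0.999, 0.048, 0.0]
wrist_force: [-0.3, 0.2, 0.2]
width: 51.1
```

Emit:
move_arm(
  deltas=[
    {"slide":[0,0,0],"rotation":[0,0,0]},
    {"slide":[0,0,0],"rotation":[0,0,0]},
  ],
)

```text
time: 14.7
ee_pos: [424.9, -165.8, 23.7]
ee_rot: [0.0, 0.999, 0.048, 0.001]
wrist_force: [0.3, 0.1, -0.2]
width: 51.4
```

```bash
python3 - <<'E'
from h import *
plan([424.8,-165.2,19.5])
E
```

```text
t 14.7 pos [ 424.9 -165.8   23.7] F [ 0.3  0.1 -0.2] w 51.4
R [[0.995, 0.096, 0.002], [0.096, -0.995, -0.001], [0.002, 0.001, -1.0]] yaw(y) -84.5 q6 [-0.47  0.35  2.14  0.    0.64  1.01]
slide total shares [-0.001 -0.012  0.084]
```

Emit:
move_arm(
  deltas=[
    {"slide":[0,0,0.08],"rotation":[0,0,0]},
    {"slide":[0,0,0],"rotation":[0,0,0]},
    {"slide":[0,0,0],"rotation":[0,0,0]},
  ],
)

```text
time: 15.0
ee_pos: [424.0, -165.4, 18.9]
ee_rot: [-0.0, 0.999, 0.048, -0.0]
wrist_force: [0.2, -0.4, 1.0]
width: 51.3
```

Emit:
move_arm(
  deltas=[
    {"slide":[0,0,0],"rotation":[0,0,0]},
    {"slide":[0,0,0],"rotation":[0,0,0]},
    {"slide":[0,0,0],"rotation":[0,0,0]},
    {"slide":[0,0,0],"rotation":[0,0,0]},
    {"slide":[0,0,0],"rotation":[0,0,0]},
  ],
  jaw=0.1,
)

```text
time: 15.5
ee_pos: [424.1, -165.5, 19.2]
ee_rot: [-0.0, 0.999, 0.048, -0.0]
wrist_force: [-1.1, 0.6, 5.8]
width: 23.2
```

Emit:
move_arm(
  deltas=[
    {"slide":[0,0,-0.4],"rotation":[0,0,0]},
    {"slide":[0,0,-0.7],"rotation":[0,0,0]},
    {"slide":[0,0,-0.9],"rotation":[0,0,0]},
    {"slide":[0,0,-0.7],"rotation":[0,0,0]},
    {"slide":[0,0,0],"rotation":[0,0,0]},
  ],
)

```text
time: 16.0
ee_pos: [428.2, -167.5, 159.1]
ee_rot: [0.003, 0.999, 0.048, 0.005]
wrist_force: [0.9, 0.2, 0.4]
width: 23.7
```

```bash
python3 - <<'E'
from fit import *
t=B(b0,0,50); plan([*t,66])
E
```

```text
t 16.0 pos [ 428.2 -167.5  159.1] F [0.9 0.2 0.4] w 23.7
R [[0.995, 0.096, 0.011], [0.096, -0.995, -0.005], [0.01, 0.007, -1.0]] yaw(y) -84.5 q6 [-0.47  0.1   2.09  0.    0.94  1.01]
slide total shares [ 4.35  -2.382  1.892]
```

Emit:
move_arm(
  deltas=[
    {"slide":[0.6,-0.4,0],"rotation":[0,0,0]},
    {"slide":[0.8,-0.4,0],"rotation":[0,0,0]},
    {"slide":[0.8,-0.4,0],"rotation":[0,0,0]},
    {"slide":[0.8,-0.4,0],"rotation":[0,0,0]},
    {"slide":[0.8,-0.4,0],"rotation":[0,0,0]},
  ],
)

```text
time: 16.5
ee_pos: [604.2, -46.5, 152.2]
ee_rot: [-0.0, 0.999, 0.048, -0.001]
wrist_force: [0.9, -0.1, 0.7]
width: 23.5
```

Emit:
move_arm(
  deltas=[
    {"slide":[0.5,-0.37,0],"rotation":[0,0,0]},
    {"slide":[0,0,0.4],"rotation":[0,0,0]},
    {"slide":[0,0,0.5],"rotation":[0,0,0]},
    {"slide":[0,0,0.3],"rotation":[0,0,0]},
    {"slide":[0,0,0],"rotation":[0,0,0]},
  ],
)

```text
time: 17.0
ee_pos: [623.3, -26.6, 89.5]
ee_rot: [-0.001, 0.999, 0.048, -0.004]
wrist_force: [-0.8, 1.1, -2.2]
width: 23.8
```

Emit:
move_arm(
  deltas=[
    {"slide":[0,0,0],"rotation":[0,0,0]},
    {"slide":[0,0,0],"rotation":[0,0,0]},
  ],
)

```text
time: 17.2
ee_pos: [627.6, -27.3, 95.0]
ee_rot: [0.0, 0.999, 0.048, 0.001]
wrist_force: [-0.5, 1.0, 1.1]
width: 23.3
```

```bash
python3 - <<'E'
from fit import *
t=B(b0,0,50); plan([*t,65.5])
E
```

```text
t 17.2 pos [627.6 -27.3  95. ] F [-0.5  1.   1.1] w 23.3
R [[0.995, 0.095, 0.002], [0.095, -0.995, -0.0], [0.002, 0.0, -1.0]] yaw(y) -84.53 q6 [-0.11  0.49  1.72  0.    0.93  1.36]
slide total shares [0.13  0.039 0.591]
```

Emit:
move_arm(
  deltas=[
    {"slide":[0.13,0.04,0.2],"rotation":[0,0,0]},
    {"slide":[0,0,0.2],"rotation":[0,0,0]},
    {"slide":[0,0,0.1],"rotation":[0,0,0]},
    {"slide":[0,0,0],"rotation":[0,0,0]},
    {"slide":[0,0,0],"rotation":[0,0,0]},
  ],
)

```text
time: 17.7
ee_pos: [633.0, -28.2, 68.4]
ee_rot: [-0.0, 0.999, 0.048, -0.0]
wrist_force: [0.4, -0.6, -0.0]
width: 23.2
```

```bash
python3 - <<'E'
from fit import *
t=B(b0,0,50); plan([*t,65])
E
```

```text
t 17.7 pos [633.  -28.2  68.4] F [ 0.4 -0.6 -0. ] w 23.2
R [[0.995, 0.096, -0.001], [0.096, -0.995, 0.0], [-0.001, -0.0, -1.0]] yaw(y) -84.5 q6 [-0.11  0.54  1.71  0.    0.89  1.36]
slide total shares [0.026 0.01  0.068]
```

Emit:
move_arm(
  deltas=[
    {"slide":[0,0,0.06],"rotation":[0,0,0]},
    {"slide":[0,0,0],"rotation":[0,0,0]},
    {"slide":[0,0,0],"rotation":[0,0,0]},
    {"slide":[0,0,0],"rotation":[0,0,0]},
  ],
)

```text
time: 18.1
ee_pos: [633.5, -28.3, 66.1]
ee_rot: [0.0, 0.999, 0.048, 0.0]
wrist_force: [-0.1, 0.4, -0.6]
width: 23.6
```

Emit:
move_arm(
  deltas=[
    {"slide":[0,0,0],"rotation":[0,0,0]},
    {"slide":[0,0,0],"rotation":[0,0,0]},
    {"slide":[0,0,0],"rotation":[0,0,0]},
  ],
  jaw=0.5,
)

```text
time: 18.4
ee_pos: [634.1, -29.2, 66.6]
ee_rot: [0.001, 0.999, 0.048, 0.001]
wrist_force: [0.1, -4.4, 2.1]
width: 42.7
```

Emit:
move_arm(
  deltas=[
    {"slide":[0,0,-0.3],"rotation":[0,0,0]},
    {"slide":[0,0,-0.7],"rotation":[0,0,0]},
    {"slide":[0,0,-0.8],"rotation":[0,0,0]},
    {"slide":[-0.7,0.5,0],"rotation":[0,0,0]},
    {"slide":[-0.7,0.7,0],"rotation":[0,0,0]},
  ],
)

```text
time: 18.9
ee_pos: [571.1, -93.6, 159.2]
ee_rot: [0.0, 0.999, 0.05, 0.003]
wrist_force: [-0.9, -0.4, -0.6]
width: 42.7
```

```bash
python3 - <<'E'
from fit import *
plan([403.8,-258.9,100])
E
```

```text
t 18.9 pos [571.1 -93.6 159.2] F [-0.9 -0.4 -0.6] w 42.7
R [[0.995, 0.099, 0.006], [0.099, -0.995, 0.0], [0.006, 0.0, -1.0]] yaw(y) -84.3 q6 [-0.24  0.32  1.82  0.    1.    1.23]
slide total shares [-3.664  2.957  1.165]
```

Emit:
move_arm(
  deltas=[
    {"slide":[-0.7,0.55,0],"rotation":[0,0,0]},
    {"slide":[-0.7,0.55,0.1],"rotation":[0,0,0]},
    {"slide":[-0.7,0.55,0.3],"rotation":[0,0,0]},
    {"slide":[-0.7,0.55,0.5],"rotation":[0,0,0]},
    {"slide":[-0.6,0.55,0.5],"rotation":[0,0,0]},
  ],
  jaw=0.6,
)

```text
time: 19.4
ee_pos: [413.4, -247.9, 87.3]
ee_rot: [0.0, 0.999, 0.048, 0.001]
wrist_force: [0.9, -0.3, -0.7]
width: 51.4
```

Emit:
move_arm(
  deltas=[
    {"slide":[0,0,0],"rotation":[0,0,0]},
    {"slide":[0,0,0],"rotation":[0,0,0]},
    {"slide":[0,0,0],"rotation":[0,0,0]},
  ],
)

```text
time: 19.7
ee_pos: [415.7, -247.2, 87.6]
ee_rot: [0.0, 0.999, 0.048, 0.001]
wrist_force: [0.5, -0.5, 0.2]
width: 51.2
```

```bash
python3 - <<'E'
from keys import *
p,C=keys("t6.png")
for uv in UV: print(uv,local(C,uv))
for xy in ((45,50),(0,50)):
  t=B(b0,*xy); uv=proj("top",[[*t,64]])[0]; print('inbox',t,uv,local(C,uv,55))
plan([403.8,-258.9,19.5])
E
```

```text
net 0.42 [296. 172.] [632.  -26.4  61. ]
net 0.42 [426. 200.] [ 567.2 -349.    18. ]
net 0.39 [299. 154.] [676.5 -22.7  59.4]
(322.4, 244.9) (np.int64(0), None)
(354.9, 256.2) (np.int64(0), None)
(392, 264.7) (np.int64(0), None)
(422.8, 242.3) (np.int64(0), None)
(427, 201.6) (np.int64(61), array([ 568. , -349.6,   19.1]))
inbox [679.13828851 -24.34507004] [298.72452725 150.58271603] (np.int64(72), array([677.5, -23.5,  61.4]))
inbox [634.34245942 -28.62685656] [300.17240069 168.65744603] (np.int64(75), array([634. , -27.6,  64.1]))
t 19.8 pos [ 416.  -246.9   87.7] F [-0.1  0.4  0.8] w 51.2
R [[0.995, 0.098, 0.002], [0.098, -0.995, -0.001], [0.002, 0.001, -1.0]] yaw(y) -84.4 q6 [-0.63  0.27  2.07  0.    0.8   0.85]
slide total shares [-0.269  0.212  1.364]
```

View pics/t6.png

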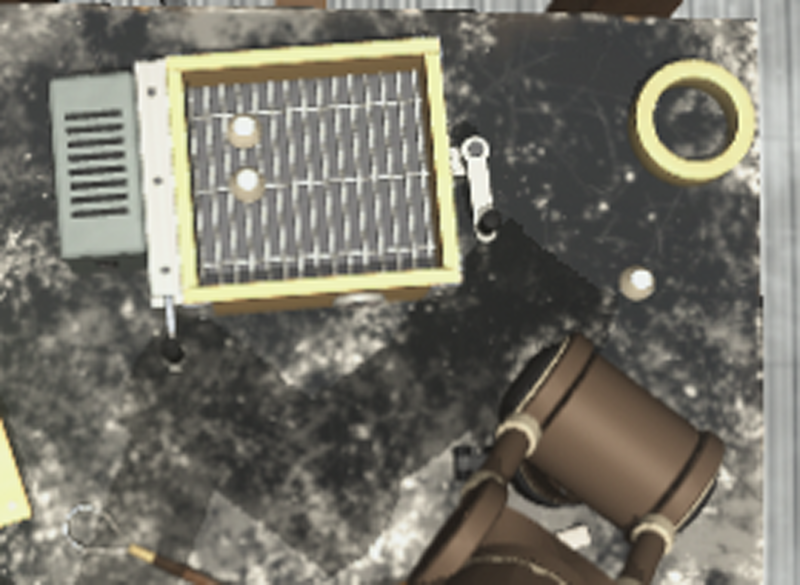

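Both placed keys stand at zoom (243,128) and (247,184). Key C is hidden from the top camera, so I'll check it in the scene view while aligning.

Emit:
move_arm(
  deltas=[
    {"slide":[-0.27,0.21,0.1],"rotation":[0,0,0]},
    {"slide":[0,0,0.4],"rotation":[0,0,0]},
    {"slide":[0,0,0],"rotation":[0,0,0]},
    {"slide":[0,0,0],"rotation":[0,0,0]},
    {"slide":[0,0,0],"rotation":[0,0,0]},
  ],
)

```text
time: 20.3
ee_pos: [402.8, -258.9, 62.3]
ee_rot: [0.0, 0.999, 0.049, 0.001]
wrist_force: [-0.4, 0.4, 0.1]
width: 51.4
```

```bash
python3 - <<'E'
from h import *
plan([403.8,-258.9,19.5])
p,d=snapshot('scene'); zoom(p,300,180,420,270,'s6.png')
print((proj('scene',[[403.8,-258.9,10]])[0]-[300,180])*6.67)
E
```

```text
t 20.3 pos [ 402.8 -258.9   62.3] F [-0.4  0.4  0.1] w 51.4
R [[0.995, 0.097, 0.001], [0.097, -0.995, -0.001], [0.001, 0.001, -1.0]] yaw(y) -84.43 q6 [-0.66  0.31  2.09  0.    0.75  0.81]
slide total shares [0.019 0.    0.856]
[407.98545926 428.30550964]
```

View pics/s6.png

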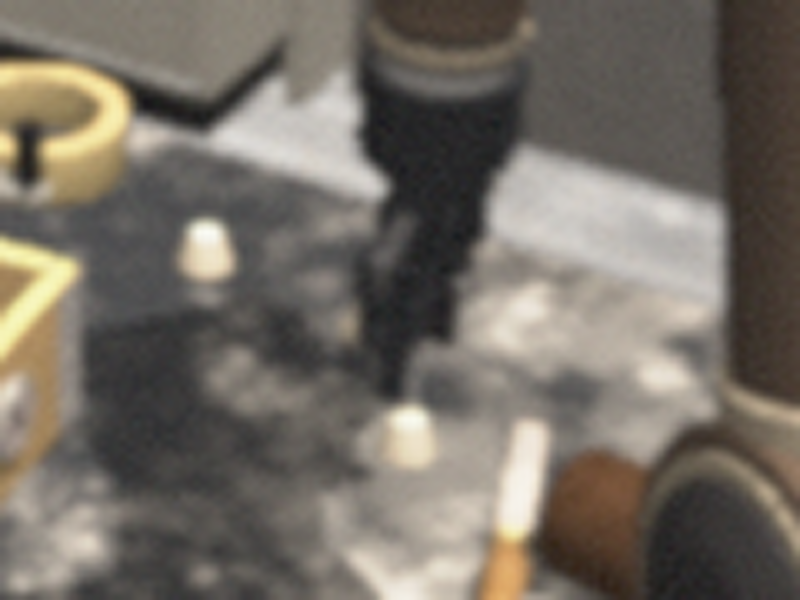

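Key C sits at zoom (409,435), right where predicted. I'll descend in one go.

Emit:
move_arm(
  deltas=[
    {"slide":[0.02,0,0.35],"rotation":[0,0,0]},
    {"slide":[0,0,0.3],"rotation":[0,0,0]},
    {"slide":[0,0,0.15],"rotation":[0,0,0]},
    {"slide":[0,0,0],"rotation":[0,0,0]},
    {"slide":[0,0,0],"rotation":[0,0,0]},
  ],
)

```text
time: 20.85
ee_pos: [403.0, -259.1, 21.8]
ee_rot: [0.0, 0.999, 0.048, 0.0]
wrist_force: [-0.6, -0.7, 0.0]
width: 51.3
```

```bash
python3 - <<'E'
from h import *
plan([403.8,-258.9,19.5])
E
```

```text
t 20.85 pos [ 403.  -259.1   21.8] F [-0.6 -0.7  0. ] w 51.3
R [[0.995, 0.096, 0.0], [0.096, -0.995, -0.0], [0.0, 0.0, -1.0]] yaw(y) -84.5 q6 [-0.66  0.39  2.09  0.    0.66  0.81]
slide total shares [ 0.016 -0.002  0.047]
```

Emit:
move_arm(
  deltas=[
    {"slide":[0.01,0,0.04],"rotation":[0,0,0]},
    {"slide":[0,0,0],"rotation":[0,0,0]},
    {"slide":[0,0,0],"rotation":[0,0,0]},
  ],
)

```text
time: 21.15
ee_pos: [403.4, -259.0, 19.8]
ee_rot: [0.0, 0.999, 0.048, 0.0]
wrist_force: [0.0, 0.5, 0.1]
width: 51.1
```

Emit:
move_arm(
  deltas=[
    {"slide":[0,0,0],"rotation":[0,0,0]},
    {"slide":[0,0,0],"rotation":[0,0,0]},
    {"slide":[0,0,0],"rotation":[0,0,0]},
    {"slide":[0,0,0],"rotation":[0,0,0]},
    {"slide":[0,0,0],"rotation":[0,0,0]},
  ],
  jaw=0.1,
)

```text
time: 21.65
ee_pos: [403.3, -258.9, 19.9]
ee_rot: [0.0, 0.999, 0.048, 0.0]
wrist_force: [-1.0, 0.8, 6.2]
width: 22.9
```

Emit:
move_arm(
  deltas=[
    {"slide":[0,0,-0.4],"rotation":[0,0,0]},
    {"slide":[0,0,-0.7],"rotation":[0,0,0]},
    {"slide":[0,0,-0.9],"rotation":[0,0,0]},
    {"slide":[0,0,-0.9],"rotation":[0,0,0]},
    {"slide":[0,0,0],"rotation":[0,0,0]},
  ],
)

```text
time: 22.15
ee_pos: [407.5, -262.2, 170.9]
ee_rot: [0.005, 0.999, 0.048, 0.005]
wrist_force: [1.3, -0.7, 0.2]
width: 23.2
```

```bash
python3 - <<'E'
from fit import *
t=B(b0,-45,50); print(t); plan([*t,66])
E
```

```text
[589.54663033 -32.90864308]
t 22.15 pos [ 407.5 -262.2  170.9] F [ 1.3 -0.7  0.2] w 23.2
R [[0.995, 0.096, 0.011], [0.096, -0.995, -0.009], [0.01, 0.01, -1.0]] yaw(y) -84.5 q6 [-0.66  0.12  2.03 -0.    0.97  0.81]
slide total shares [ 4.042 -4.236  2.099]
```

Emit:
move_arm(
  deltas=[
    {"slide":[0.5,-0.6,0],"rotation":[0,0,0]},
    {"slide":[0.6,-0.7,0],"rotation":[0,0,0]},
    {"slide":[0.6,-0.7,0],"rotation":[0,0,0]},
    {"slide":[0.6,-0.7,0],"rotation":[0,0,0]},
    {"slide":[0.6,-0.7,0],"rotation":[0,0,0]},
  ],
)

```text
time: 22.65
ee_pos: [531.5, -74.1, 163.5]
ee_rot: [-0.0, 0.999, 0.048, -0.0]
wrist_force: [0.8, -1.0, -0.1]
width: 23.1
```

Emit:
move_arm(
  deltas=[
    {"slide":[0.6,-0.4,0],"rotation":[0,0,0]},
    {"slide":[0.55,-0.4,0],"rotation":[0,0,0]},
    {"slide":[0,0,0.5],"rotation":[0,0,0]},
    {"slide":[0,0,0.4],"rotation":[0,0,0]},
    {"slide":[0,0,0],"rotation":[0,0,0]},
  ],
)

```text
time: 23.15
ee_pos: [581.1, -29.6, 114.9]
ee_rot: [-0.001, 0.999, 0.048, -0.004]
wrist_force: [-1.5, 1.3, -0.5]
width: 22.8
```

Emit:
move_arm(
  deltas=[
    {"slide":[0,0,0],"rotation":[0,0,0]},
    {"slide":[0,0,0],"rotation":[0,0,0]},
  ],
)

```text
time: 23.35
ee_pos: [585.2, -30.7, 120.2]
ee_rot: [0.0, 0.999, 0.048, 0.001]
wrist_force: [0.2, 0.1, 0.4]
width: 23.0
```

```bash
python3 - <<'E'
from fit import *
t=B(b0,-45,50); plan([*t,65.5])
E
```

```text
t 23.35 pos [585.2 -30.7 120.2] F [0.2 0.1 0.4] w 23.0
R [[0.995, 0.095, 0.002], [0.095, -0.995, -0.0], [0.002, 0.0, -1.0]] yaw(y) -84.52 q6 [-0.13  0.38  1.82 -0.    0.94  1.35]
slide total shares [0.08  0.051 1.094]
```

Emit:
move_arm(
  deltas=[
    {"slide":[0.08,0.05,0.3],"rotation":[0,0,0]},
    {"slide":[0,0,0.4],"rotation":[0,0,0]},
    {"slide":[0,0,0.2],"rotation":[0,0,0]},
    {"slide":[0,0,0.1],"rotation":[0,0,0]},
    {"slide":[0,0,0],"rotation":[0,0,0]},
  ],
)

```text
time: 23.85
ee_pos: [588.3, -32.6, 68.6]
ee_rot: [-0.0, 0.999, 0.048, -0.001]
wrist_force: [0.7, -0.3, -0.2]
width: 22.9
```

Emit:
move_arm(
  deltas=[
    {"slide":[0,0,0],"rotation":[0,0,0]},
    {"slide":[0,0,0],"rotation":[0,0,0]},
  ],
)

```text
time: 24.05
ee_pos: [589.6, -32.6, 70.3]
ee_rot: [0.0, 0.999, 0.048, 0.001]
wrist_force: [0.1, 0.2, -0.3]
width: 23.3
```

```bash
python3 - <<'E'
from fit import *
t=B(b0,-45,50); plan([*t,65.5])
E
```

```text
t 24.05 pos [589.6 -32.6  70.3] F [ 0.1  0.2 -0.3] w 23.3
R [[0.995, 0.096, 0.002], [0.096, -0.995, -0.0], [0.002, 0.0, -1.0]] yaw(y) -84.5 q6 [-0.13  0.47  1.82  0.    0.85  1.35]
slide total shares [-0.002  0.006  0.096]
```

Emit:
move_arm(
  deltas=[
    {"slide":[0,0,0.08],"rotation":[0,0,0]},
    {"slide":[0,0,0],"rotation":[0,0,0]},
    {"slide":[0,0,0],"rotation":[0,0,0]},
    {"slide":[0,0,0],"rotation":[0,0,0]},
  ],
)

```text
time: 24.45
ee_pos: [588.9, -32.5, 65.5]
ee_rot: [0.0, 0.999, 0.048, 0.0]
wrist_force: [0.5, -0.9, -0.4]
width: 22.9
```

Emit:
move_arm(
  deltas=[
    {"slide":[0,0,0],"rotation":[0,0,0]},
    {"slide":[0,0,0],"rotation":[0,0,0]},
    {"slide":[0,0,0],"rotation":[0,0,0]},
  ],
  jaw=0.5,
)

```text
time: 24.75
ee_pos: [589.8, -33.9, 66.3]
ee_rot: [0.001, 0.999, 0.048, 0.001]
wrist_force: [1.1, -5.4, 2.1]
width: 42.3
```

Emit:
move_arm(
  deltas=[
    {"slide":[0,0,-0.3],"rotation":[0,0,0]},
    {"slide":[0,0,-0.7],"rotation":[0,0,0]},
    {"slide":[0,0,-0.9],"rotation":[0,0,0]},
    {"slide":[-0.7,0.5,0],"rotation":[0,0,0]},
    {"slide":[-0.7,0.7,0],"rotation":[0,0,0]},
  ],
)

```text
time: 25.25
ee_pos: [526.6, -98.2, 163.7]
ee_rot: [0.0, 0.999, 0.05, 0.003]
wrist_force: [-0.5, -1.2, -0.9]
width: 42.7
```

```bash
python3 - <<'E'
from fit import *
plan([465.4,-339.7,100])
E
```

```text
t 25.25 pos [526.6 -98.2 163.7] F [-0.5 -1.2 -0.9] w 42.7
R [[0.995, 0.099, 0.006], [0.099, -0.995, -0.0], [0.006, 0.001, -1.0]] yaw(y) -84.29 q6 [-0.27  0.23  1.92  0.    0.99  1.2 ]
slide total shares [-1.705  4.684  1.268]
```

Emit:
move_arm(
  deltas=[
    {"slide":[-0.4,0.7,0],"rotation":[0,0,0]},
    {"slide":[-0.4,0.8,0],"rotation":[0,0,0]},
    {"slide":[-0.3,0.8,0],"rotation":[0,0,0]},
    {"slide":[-0.2,0.8,0.2],"rotation":[0,0,0]},
    {"slide":[-0.2,0.8,0.5],"rotation":[0,0,0]},
  ],
  jaw=0.6,
)

```text
time: 25.75
ee_pos: [470.8, -302.9, 128.7]
ee_rot: [0.002, 0.999, 0.048, 0.003]
wrist_force: [0.2, -0.3, -0.2]
width: 51.0
```

Emit:
move_arm(
  deltas=[
    {"slide":[0,0.5,0.5],"rotation":[0,0,0]},
    {"slide":[0,0,0],"rotation":[0,0,0]},
    {"slide":[0,0,0],"rotation":[0,0,0]},
    {"slide":[0,0,0],"rotation":[0,0,0]},
  ],
)

```text
time: 26.15
ee_pos: [472.0, -324.3, 101.5]
ee_rot: [0.0, 0.999, 0.048, 0.001]
wrist_force: [-0.6, -0.6, 0.7]
width: 50.6
```

```bash
python3 - <<'E'
from keys import *
p,C=keys("t7.png")
for uv in UV: print(uv,local(C,uv))
for xy in ((45,50),(0,50),(-45,50)):
  t=B(b0,*xy); uv=proj("top",[[*t,64]])[0]; print('inbox',t,uv,local(C,uv,55))
plan([465.4,-339.7,19.5])
p,d=snapshot('scene'); zoom(p,270,160,390,250,'s7.png')
print((proj('scene',[[465.4,-339.7,10]])[0]-[270,160])*6.67)
E
```

```text
net 0.45 [299. 155.] [677.7 -24.2  57.9]
(322.4, 244.9) (np.int64(0), None)
(354.9, 256.2) (np.int64(0), None)
(392, 264.7) (np.int64(0), None)
(422.8, 242.3) (np.int64(0), None)
(427, 201.6) (np.int64(45), array([ 568.7, -348.2,   20.3]))
inbox [679.13828851 -24.34507004] [298.72452725 150.58271603] (np.int64(69), array([678.4, -23.4,  61.3]))
inbox [634.34245942 -28.62685656] [300.17240069 168.65744603] (np.int64(80), array([633.2, -27.3,  63.9]))
inbox [589.54663033 -32.90864308] [301.63698531 186.89960331] (np.int64(75), array([587.9, -31.5,  62.8]))
t 26.25 pos [ 472.3 -324.3  101.9] F [-0.3 -0.4 -0.1] w 51.3
R [[0.995, 0.097, 0.002], [0.097, -0.995, -0.001], [0.002, 0.001, -1.0]] yaw(y) -84.41 q6 [-0.68  0.39  1.86  0.    0.89  0.8 ]
slide total shares [-0.17   0.291  1.648]
[569.32051076 444.0080546 ]
```

View pics/s7.png

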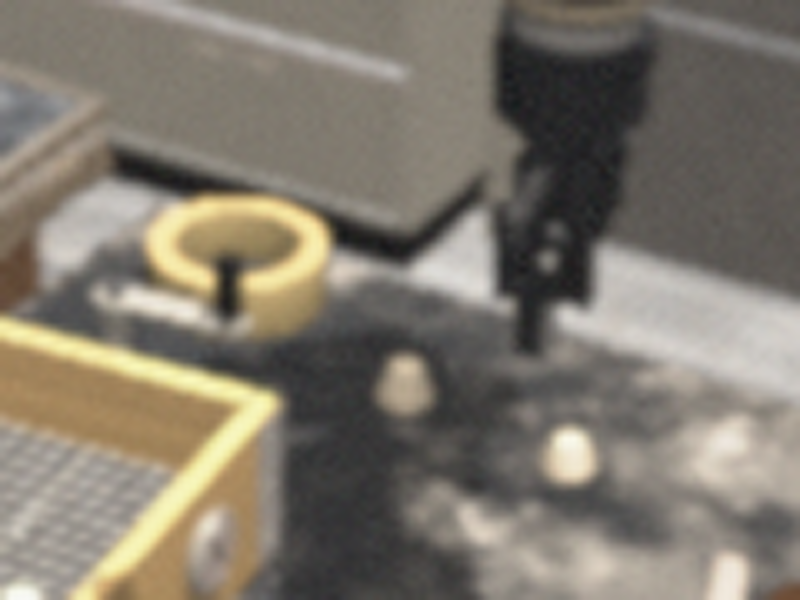

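View pics/t7.png

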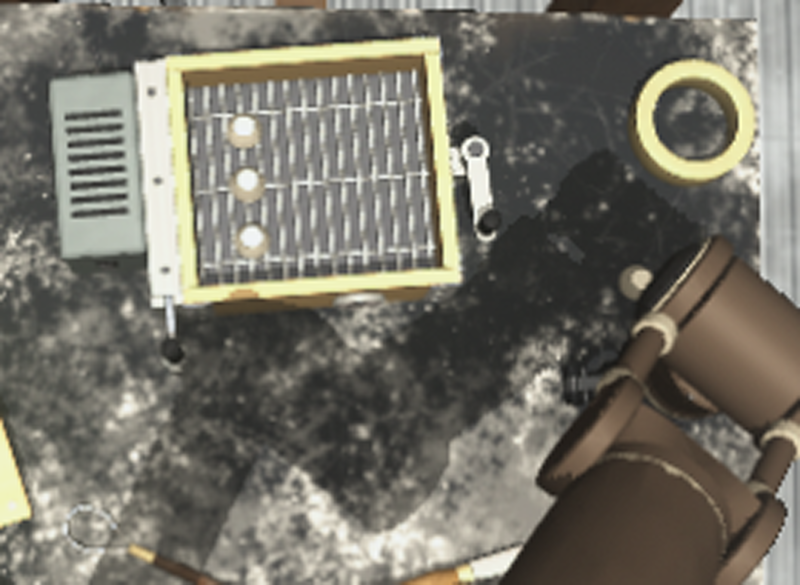

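Three keys stand in the box. Key D is at scene zoom (571,452), within about 1 px of where I expected it.

Emit:
move_arm(
  deltas=[
    {"slide":[-0.15,0.28,0.2],"rotation":[0,0,0]},
    {"slide":[0,0,0.5],"rotation":[0,0,0]},
    {"slide":[0,0,0.2],"rotation":[0,0,0]},
    {"slide":[0,0,0],"rotation":[0,0,0]},
    {"slide":[0,0,0],"rotation":[0,0,0]},
  ],
)

```text
time: 26.8
ee_pos: [465.0, -339.8, 55.2]
ee_rot: [-0.0, 0.999, 0.048, -0.0]
wrist_force: [0.1, -1.3, 0.3]
width: 51.0
```

```bash
python3 - <<'E'
from h import *
plan([465.4,-339.7,19.5])
E
```

```text
t 26.8 pos [ 465.  -339.8   55.2] F [ 0.1 -1.3  0.3] w 51.0
R [[0.995, 0.096, -0.001], [0.096, -0.995, 0.0], [-0.0, -0.0, -1.0]] yaw(y) -84.5 q6 [-0.71  0.47  1.86 -0.    0.81  0.77]
slide total shares [ 0.008 -0.001  0.715]
```

Emit:
move_arm(
  deltas=[
    {"slide":[0,0,0.3],"rotation":[0,0,0]},
    {"slide":[0,0,0.25],"rotation":[0,0,0]},
    {"slide":[0,0,0.12],"rotation":[0,0,0]},
    {"slide":[0,0,0],"rotation":[0,0,0]},
    {"slide":[0,0,0],"rotation":[0,0,0]},
  ],
)

```text
time: 27.3
ee_pos: [465.1, -339.6, 21.6]
ee_rot: [-0.0, 0.999, 0.048, -0.0]
wrist_force: [-0.4, 0.7, -0.6]
width: 51.6
```

```bash
python3 - <<'E'
from h import *
plan([465.4,-339.7,19.5])
E
```

```text
t 27.3 pos [ 465.1 -339.6   21.6] F [-0.4  0.7 -0.6] w 51.6
R [[0.995, 0.096, -0.001], [0.096, -0.995, 0.0], [-0.0, -0.0, -1.0]] yaw(y) -84.5 q6 [-0.71  0.53  1.86 -0.    0.75  0.77]
slide total shares [0.007 0.003 0.041]
```

Emit:
move_arm(
  deltas=[
    {"slide":[0,0,0.04],"rotation":[0,0,0]},
    {"slide":[0,0,0],"rotation":[0,0,0]},
    {"slide":[0,0,0],"rotation":[0,0,0]},
  ],
)

```text
time: 27.6
ee_pos: [465.4, -340.0, 20.3]
ee_rot: [0.0, 0.999, 0.048, 0.0]
wrist_force: [0.1, -0.1, -0.3]
width: 50.8
```

Emit:
move_arm(
  deltas=[
    {"slide":[0,0,0],"rotation":[0,0,0]},
    {"slide":[0,0,0],"rotation":[0,0,0]},
    {"slide":[0,0,0],"rotation":[0,0,0]},
    {"slide":[0,0,0],"rotation":[0,0,0]},
    {"slide":[0,0,0],"rotation":[0,0,0]},
  ],
  jaw=0.1,
)

```text
time: 28.1
ee_pos: [465.5, -340.0, 20.4]
ee_rot: [0.0, 0.999, 0.048, 0.0]
wrist_force: [0.1, -0.7, 4.2]
width: 22.1
```

Emit:
move_arm(
  deltas=[
    {"slide":[0,0,-0.4],"rotation":[0,0,0]},
    {"slide":[0,0,-0.7],"rotation":[0,0,0]},
    {"slide":[0,0,-0.9],"rotation":[0,0,0]},
    {"slide":[0,0,-0.9],"rotation":[0,0,0]},
    {"slide":[0,0,0],"rotation":[0,0,0]},
  ],
)

```text
time: 28.6
ee_pos: [469.4, -343.3, 172.3]
ee_rot: [0.005, 0.999, 0.048, 0.005]
wrist_force: [0.8, -0.3, 0.8]
width: 22.3
```

```bash
python3 - <<'E'
from fit import *
t=B(b0,45,-15); print(t); plan([*t,66])
E
```

```text
[685.32309127 -89.05015651]
t 28.6 pos [ 469.4 -343.3  172.3] F [ 0.8 -0.3  0.8] w 22.3
R [[0.995, 0.096, 0.011], [0.096, -0.995, -0.009], [0.01, 0.01, -1.0]] yaw(y) -84.5 q6 [-0.71  0.3   1.81 -0.    1.02  0.77]
slide total shares [ 4.765 -4.669  2.126]
```

Emit:
move_arm(
  deltas=[
    {"slide":[0,-0.7,0],"rotation":[0,0,0]},
    {"slide":[0,-0.9,0],"rotation":[0,0,0]},
    {"slide":[0,-0.9,0],"rotation":[0,0,0]},
    {"slide":[0,-0.9,0],"rotation":[0,0,0]},
    {"slide":[0.3,-0.9,0],"rotation":[0,0,0]},
  ],
)

```text
time: 29.1
ee_pos: [456.9, -122.4, 163.5]
ee_rot: [-0.001, 0.999, 0.047, -0.002]
wrist_force: [0.2, -0.9, -1.1]
width: 22.4
```

Emit:
move_arm(
  deltas=[
    {"slide":[0.7,-0.4,0],"rotation":[0,0,0]},
    {"slide":[0.9,0,0],"rotation":[0,0,0]},
    {"slide":[0.9,0,0],"rotation":[0,0,0]},
    {"slide":[0.9,0,0],"rotation":[0,0,0]},
    {"slide":[0.7,0,0],"rotation":[0,0,0]},
  ],
)

```text
time: 29.6
ee_pos: [663.6, -84.0, 163.6]
ee_rot: [-0.0, 0.999, 0.048, -0.0]
wrist_force: [0.2, -0.1, 0.0]
width: 21.9
```

Emit:
move_arm(
  deltas=[
    {"slide":[0.3,0,0],"rotation":[0,0,0]},
    {"slide":[0,0,0.4],"rotation":[0,0,0]},
    {"slide":[0,0,0.5],"rotation":[0,0,0]},
    {"slide":[0,0,0],"rotation":[0,0,0]},
    {"slide":[0,0,0],"rotation":[0,0,0]},
  ],
)

```text
time: 30.1
ee_pos: [675.3, -83.1, 118.3]
ee_rot: [-0.0, 0.999, 0.048, -0.002]
wrist_force: [-0.0, -0.4, 0.6]
width: 22.2
```

```bash
python3 - <<'E'
from fit import *
t=B(b0,45,-15); print(t); plan([*t,66])
E
```

```text
[685.32309127 -89.05015651]
t 30.1 pos [675.3 -83.1 118.3] F [-0.  -0.4  0.6] w 22.2
R [[0.995, 0.096, -0.003], [0.096, -0.995, 0.001], [-0.003, -0.001, -1.0]] yaw(y) -84.51 q6 [-0.19  0.55  1.57 -0.    1.02  1.29]
slide total shares [0.191 0.138 1.045]
```

Emit:
move_arm(
  deltas=[
    {"slide":[0.16,0.13,0.2],"rotation":[0,0,0]},
    {"slide":[0,0,0.4],"rotation":[0,0,0]},
    {"slide":[0,0,0.2],"rotation":[0,0,0]},
    {"slide":[0,0,0.1],"rotation":[0,0,0]},
    {"slide":[0,0,0],"rotation":[0,0,0]},
  ],
)

```text
time: 30.6
ee_pos: [684.8, -89.1, 74.2]
ee_rot: [-0.0, 0.999, 0.048, -0.001]
wrist_force: [0.5, 0.3, -0.8]
width: 22.1
```

Emit:
move_arm(
  deltas=[
    {"slide":[0,0,0],"rotation":[0,0,0]},
    {"slide":[0,0,0],"rotation":[0,0,0]},
    {"slide":[0,0,0],"rotation":[0,0,0]},
  ],
)

```text
time: 30.9
ee_pos: [685.8, -89.1, 75.9]
ee_rot: [0.0, 0.999, 0.048, 0.001]
wrist_force: [-0.0, -0.3, -0.1]
width: 22.1
```

```bash
python3 - <<'E'
from fit import *
t=B(b0,45,-15); plan([*t,66])
E
```

```text
t 30.9 pos [685.8 -89.1  75.9] F [-0.  -0.3 -0.1] w 22.1
R [[0.995, 0.096, 0.002], [0.096, -0.995, -0.0], [0.002, 0.0, -1.0]] yaw(y) -84.5 q6 [-0.19  0.62  1.56 -0.    0.96  1.28]
slide total shares [-0.01  -0.002  0.199]
```

Emit:
move_arm(
  deltas=[
    {"slide":[0,0,0.1],"rotation":[0,0,0]},
    {"slide":[0,0,0.08],"rotation":[0,0,0]},
    {"slide":[0,0,0],"rotation":[0,0,0]},
    {"slide":[0,0,0],"rotation":[0,0,0]},
    {"slide":[0,0,0],"rotation":[0,0,0]},
  ],
)

```text
time: 31.4
ee_pos: [684.9, -89.0, 65.6]
ee_rot: [-0.0, 0.999, 0.048, -0.0]
wrist_force: [-0.1, 0.6, -0.6]
width: 22.5
```

Emit:
move_arm(
  deltas=[
    {"slide":[0,0,0],"rotation":[0,0,0]},
    {"slide":[0,0,0],"rotation":[0,0,0]},
    {"slide":[0,0,0],"rotation":[0,0,0]},
  ],
  jaw=0.5,
)

```text
time: 31.7
ee_pos: [685.2, -89.0, 65.9]
ee_rot: [-0.0, 0.999, 0.048, -0.0]
wrist_force: [-0.2, -0.4, 0.0]
width: 42.6
```

Emit:
move_arm(
  deltas=[
    {"slide":[0,0,-0.3],"rotation":[0,0,0]},
    {"slide":[0,0,-0.7],"rotation":[0,0,0]},
    {"slide":[0,0,-0.9],"rotation":[0,0,0]},
    {"slide":[-0.7,0,-0.2],"rotation":[0,0,0]},
    {"slide":[-0.9,0,0],"rotation":[0,0,0]},
  ],
)

```text
time: 32.2
ee_pos: [609.6, -97.5, 176.8]
ee_rot: [0.002, 0.999, 0.048, 0.006]
wrist_force: [-1.0, 0.1, -0.2]
width: 42.8
```

Emit:
move_arm(
  deltas=[
    {"slide":[-0.9,0,0],"rotation":[0,0,0]},
    {"slide":[-0.9,0,0],"rotation":[0,0,0]},
    {"slide":[-0.6,0.5,0],"rotation":[0,0,0]},
    {"slide":[0,0,0],"rotation":[0,0,0]},
    {"slide":[0,0,0],"rotation":[0,0,0]},
  ],
)

```text
time: 32.7
ee_pos: [488.9, -133.7, 172.4]
ee_rot: [0.0, 0.999, 0.047, 0.001]
wrist_force: [1.1, 0.3, 0.4]
width: 42.9
```

```bash
python3 - <<'E'
from keys import *
p,C=keys("t8.png")
for uv in UV: print(uv,local(C,uv))
for xy in ((45,50),(0,50),(-45,50),(45,-15)):
  t=B(b0,*xy); uv=proj("top",[[*t,64]])[0]; print('inbox',t,uv,local(C,uv,55))
plan([568,-349.7,160])
E
```

```text
net 0.68 [326. 148.] [684.2 -89.1  54.2]
net 0.61 [304. 190.] [586.1 -31.8  59.1]
net 0.42 [296. 172.] [632.3 -26.2  60.3]
net 0.41 [298. 156.] [677.5 -23.8  57.2]
(322.4, 244.9) (np.int64(0), None)
(354.9, 256.2) (np.int64(0), None)
(392, 264.7) (np.int64(0), None)
(422.8, 242.3) (np.int64(0), None)
(427, 201.6) (np.int64(40), array([ 561.6, -324.9,   20.9]))
inbox [679.13828851 -24.34507004] [298.72452725 150.58271603] (np.int64(71), array([678.1, -23.8,  61.1]))
inbox [634.34245942 -28.62685656] [300.17240069 168.65744603] (np.int64(81), array([632.8, -26.9,  64.5]))
inbox [589.54663033 -32.90864308] [301.63698531 186.89960331] (np.int64(71), array([588.2, -31.1,  62.7]))
inbox [685.32309127 -89.05015651] [325.30396486 148.56103664] (np.int64(67), array([684.4, -88.3,  61.6]))
t 32.8 pos [ 490.  -133.2  172.1] F [-0.2 -0.2 -0.6] w 42.9
R [[0.995, 0.096, 0.003], [0.096, -0.995, -0.001], [0.003, 0.001, -1.0]] yaw(y) -84.51 q6 [-0.35  0.17  1.97  0.    0.99  1.12]
slide total shares [1.138 4.459 0.248]
```

View pics/t8.png

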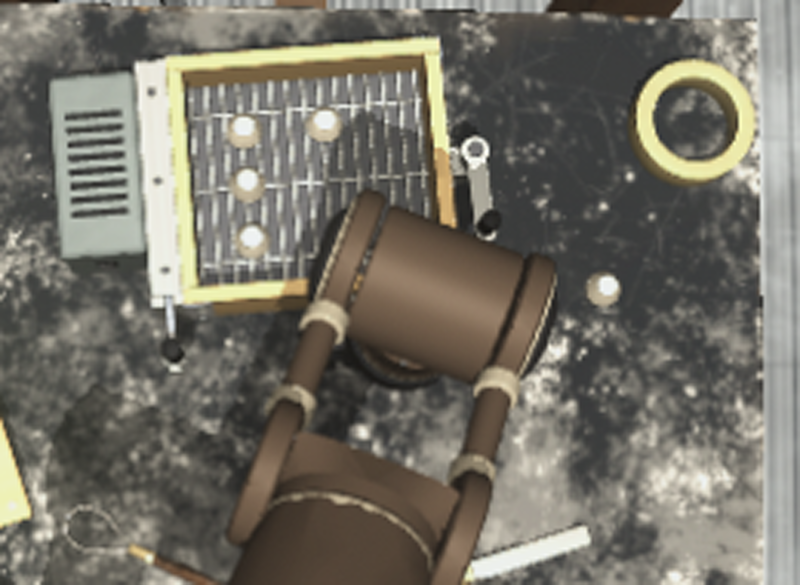

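Four keys are on the rack. Key E has been knocked from zoom (637,282) to (604,287), so I'll re-measure it.

```bash
python3 - <<'E'
from keys import *
p,d=snapshot("top"); C=cloud("top",d)
print(local(C,(416.3,203.3)),local(C,(416.3,203.3),16),local(C,(416.3,203.3),9))
plan([564,-322,160])
E
```

```text
(np.int64(71), array([ 561.9, -322.2,   18.9])) (np.int64(50), array([ 562.9, -321.9,   21.2])) (np.int64(83), array([ 561.6, -321.7,   17.7]))
t 32.85 pos [ 490.  -133.   171.8] F [ 0.6 -0.5 -0.8] w 42.8
R [[0.995, 0.096, 0.002], [0.096, -0.995, -0.0], [0.002, 0.001, -1.0]] yaw(y) -84.47 q6 [-0.35  0.17  1.97  0.    0.99  1.12]
slide total shares [1.109 3.905 0.241]
```

Emit:
move_arm(
  deltas=[
    {"slide":[0,0.7,0],"rotation":[0,0,0]},
    {"slide":[0,0.9,0],"rotation":[0,0,0]},
    {"slide":[0,0.9,0],"rotation":[0,0,0]},
    {"slide":[0.5,0.8,0],"rotation":[0,0,0]},
    {"slide":[0.4,0.5,0],"rotation":[0,0,0]},
  ],
  jaw=0.6,
)

```text
time: 33.35
ee_pos: [553.6, -320.7, 171.1]
ee_rot: [0.001, 0.999, 0.047, 0.001]
wrist_force: [1.8, 0.5, 0.7]
width: 50.7
```

Emit:
move_arm(
  deltas=[
    {"slide":[0.2,0,0.2],"rotation":[0,0,0]},
    {"slide":[0,0,0.5],"rotation":[0,0,0]},
    {"slide":[0,0,0.5],"rotation":[0,0,0]},
    {"slide":[0,0,0],"rotation":[0,0,0]},
    {"slide":[0,0,0],"rotation":[0,0,0]},
  ],
)

```text
time: 33.85
ee_pos: [561.3, -315.5, 109.9]
ee_rot: [-0.001, 0.999, 0.049, -0.001]
wrist_force: [0.4, 0.2, 0.3]
width: 51.0
```

```bash
python3 - <<'E'
from keys import *
plan([563,-323,20])
p,d=snapshot('scene'); zoom(p,270,160,390,250,'s9.png')
print((proj('scene',[[563,-323,10]])[0]-[270,160])*6.67)
E
```

```text
t 33.85 pos [ 561.3 -315.5  109.9] F [0.4 0.2 0.3] w 51.0
R [[0.995, 0.097, -0.002], [0.097, -0.995, 0.002], [-0.002, -0.002, -1.0]] yaw(y) -84.43 q6 [-0.58  0.5   1.67  0.    0.97  0.89]
slide total shares [0.022 0.155 1.798]
[388.54183475 403.26061407]
```

View pics/s9.png

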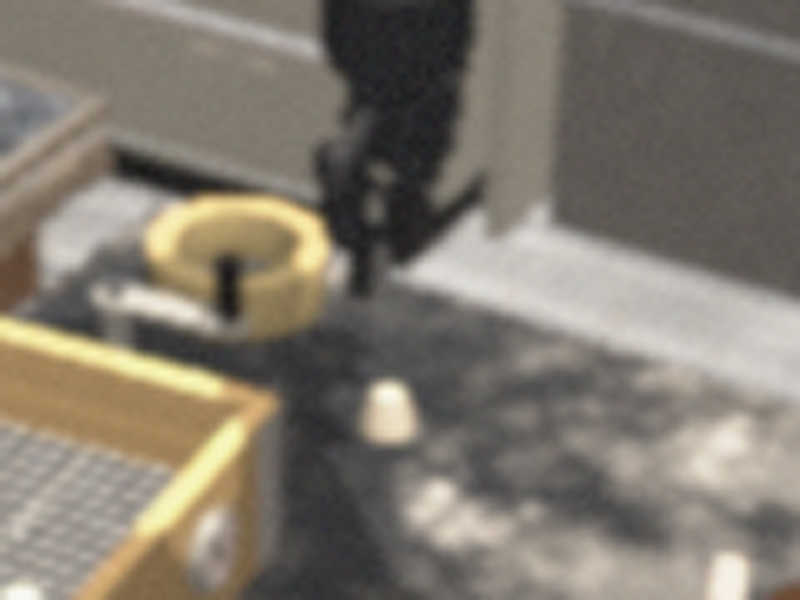

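Key E is upright at zoom (389,412), matching the measurement.

Emit:
move_arm(
  deltas=[
    {"slide":[0.02,0.13,0.4],"rotation":[0,0,0]},
    {"slide":[0,0,0.5],"rotation":[0,0,0]},
    {"slide":[0,0,0.3],"rotation":[0,0,0]},
    {"slide":[0,0,0],"rotation":[0,0,0]},
    {"slide":[0,0,0],"rotation":[0,0,0]},
  ],
)

```text
time: 34.4
ee_pos: [563.6, -323.4, 51.7]
ee_rot: [0.0, 0.999, 0.048, 0.0]
wrist_force: [0.4, 0.7, -0.4]
width: 51.6
```

```bash
python3 - <<'E'
from keys import *
plan([562.5,-322,20])
E
```

```text
t 34.4 pos [ 563.6 -323.4   51.7] F [ 0.4  0.7 -0.4] w 51.6
R [[0.995, 0.096, 0.001], [0.096, -0.995, -0.0], [0.001, 0.001, -1.0]] yaw(y) -84.49 q6 [-0.59  0.58  1.68  0.    0.88  0.89]
slide total shares [-0.019 -0.03   0.635]
```

Emit:
move_arm(
  deltas=[
    {"slide":[-0.02,-0.03,0.3],"rotation":[0,0,0]},
    {"slide":[0,0,0.2],"rotation":[0,0,0]},
    {"slide":[0,0,0.1],"rotation":[0,0,0]},
    {"slide":[0,0,0],"rotation":[0,0,0]},
    {"slide":[0,0,0],"rotation":[0,0,0]},
  ],
)

```text
time: 34.9
ee_pos: [561.8, -321.9, 20.7]
ee_rot: [-0.0, 0.999, 0.048, -0.0]
wrist_force: [-0.0, -0.3, -0.9]
width: 51.2
```

```bash
python3 - <<'E'
from keys import *
plan([562.5,-322,20])
E
```

```text
t 34.9 pos [ 561.8 -321.9   20.7] F [-0.  -0.3 -0.9] w 51.2
R [[0.995, 0.096, -0.0], [0.096, -0.995, 0.0], [-0.0, -0.0, -1.0]] yaw(y) -84.5 q6 [-0.59  0.63  1.69 -0.    0.83  0.89]
slide total shares [0.013 0.004 0.013]
```

Emit:
move_arm(
  deltas=[
    {"slide":[0,0,0],"rotation":[0,0,0]},
    {"slide":[0,0,0],"rotation":[0,0,0]},
    {"slide":[0,0,0],"rotation":[0,0,0]},
    {"slide":[0,0,0],"rotation":[0,0,0]},
    {"slide":[0,0,0],"rotation":[0,0,0]},
  ],
  jaw=0.1,
)

```text
time: 35.4
ee_pos: [562.5, -322.3, 21.7]
ee_rot: [0.0, 0.999, 0.048, 0.001]
wrist_force: [-0.5, -0.2, 3.2]
width: 22.0
```

Emit:
move_arm(
  deltas=[
    {"slide":[0,0,-0.4],"rotation":[0,0,0]},
    {"slide":[0,0,-0.8],"rotation":[0,0,0]},
    {"slide":[0,0,-0.9],"rotation":[0,0,0]},
    {"slide":[0,0,-0.9],"rotation":[0,0,0]},
    {"slide":[0,0,-0.9],"rotation":[0,0,0]},
  ],
)

```text
time: 35.9
ee_pos: [561.4, -321.5, 217.0]
ee_rot: [-0.0, 0.999, 0.048, -0.0]
wrist_force: [0.7, 0.1, -0.4]
width: 22.4
```

Emit:
move_arm(
  deltas=[
    {"slide":[0,0,-0.6],"rotation":[0,0,0]},
    {"slide":[0,0,0],"rotation":[0,0,0]},
    {"slide":[0,0,0],"rotation":[0,0,0]},
  ],
)

```text
time: 36.2
ee_pos: [562.0, -322.0, 246.5]
ee_rot: [0.0, 0.999, 0.048, 0.0]
wrist_force: [0.2, 0.5, -0.6]
width: 22.1
```

```bash
python3 - <<'E'
from fit import *
t=B(b0,0,-15); print(t); plan([*t,66])
E
```

```text
[640.52726217 -93.33194303]
t 36.2 pos [ 562.  -322.   246.5] F [ 0.2  0.5 -0.6] w 22.1
R [[0.995, 0.096, 0.001], [0.096, -0.995, -0.001], [0.001, 0.001, -1.0]] yaw(y) -84.5 q6 [-0.59  0.35  1.58 -0.    1.21  0.89]
slide total shares [ 1.998 -4.404  3.609]
```

Emit:
move_arm(
  deltas=[
    {"slide":[0.3,-0.7,0],"rotation":[0,0,0]},
    {"slide":[0.4,-0.9,0],"rotation":[0,0,0]},
    {"slide":[0.4,-0.9,0],"rotation":[0,0,0]},
    {"slide":[0.4,-0.9,0],"rotation":[0,0,0]},
    {"slide":[0.4,-0.9,0],"rotation":[0,0,0]},
  ],
)

```text
time: 36.7
ee_pos: [634.4, -96.7, 242.6]
ee_rot: [-0.001, 0.999, 0.048, -0.003]
wrist_force: [0.3, -0.1, 0.0]
width: 21.9
```

Emit:
move_arm(
  deltas=[
    {"slide":[0.1,-0.1,0.5],"rotation":[0,0,0]},
    {"slide":[0,0,0.8],"rotation":[0,0,0]},
    {"slide":[0,0,0.8],"rotation":[0,0,0]},
    {"slide":[0,0,0.6],"rotation":[0,0,0]},
    {"slide":[0,0,0],"rotation":[0,0,0]},
  ],
)

```text
time: 37.2
ee_pos: [633.3, -91.7, 102.1]
ee_rot: [-0.002, 0.999, 0.048, -0.008]
wrist_force: [-1.7, 0.2, -0.0]
width: 22.2
```

Emit:
move_arm(
  deltas=[
    {"slide":[0,0,0],"rotation":[0,0,0]},
    {"slide":[0,0,0],"rotation":[0,0,0]},
  ],
)

```text
time: 37.4
ee_pos: [641.5, -93.7, 112.3]
ee_rot: [0.0, 0.999, 0.048, 0.001]
wrist_force: [0.5, 0.4, -0.1]
width: 22.2
```

```bash
python3 - <<'E'
from fit import *
t=B(b0,0,-15); print(t); plan([*t,67])
E
```

```text
[640.52726217 -93.33194303]
t 37.4 pos [641.5 -93.7 112.3] F [ 0.5  0.4 -0.1] w 22.2
R [[0.995, 0.096, 0.002], [0.096, -0.995, -0.0], [0.002, 0.001, -1.0]] yaw(y) -84.51 q6 [-0.21  0.5   1.67  0.    0.97  1.26]
slide total shares [-0.021 -0.009  0.905]
```

Emit:
move_arm(
  deltas=[
    {"slide":[0,0,0.3],"rotation":[0,0,0]},
    {"slide":[0,0,0.3],"rotation":[0,0,0]},
    {"slide":[0,0,0.15],"rotation":[0,0,0]},
    {"slide":[0,0,0],"rotation":[0,0,0]},
    {"slide":[0,0,0],"rotation":[0,0,0]},
  ],
)

```text
time: 37.9
ee_pos: [640.1, -93.3, 72.9]
ee_rot: [-0.0, 0.999, 0.048, -0.0]
wrist_force: [1.0, 0.8, 0.7]
width: 21.7
```

Emit:
move_arm(
  deltas=[
    {"slide":[0,0,0],"rotation":[0,0,0]},
    {"slide":[0,0,0],"rotation":[0,0,0]},
    {"slide":[0,0,0],"rotation":[0,0,0]},
  ],
)

```text
time: 38.2
ee_pos: [640.9, -93.5, 74.1]
ee_rot: [0.0, 0.999, 0.048, 0.001]
wrist_force: [0.0, -0.4, 0.1]
width: 22.1
```

Emit:
move_arm(
  deltas=[
    {"slide":[0,0,0.08],"rotation":[0,0,0]},
    {"slide":[0,0,0.05],"rotation":[0,0,0]},
    {"slide":[0,0,0],"rotation":[0,0,0]},
    {"slide":[0,0,0],"rotation":[0,0,0]},
    {"slide":[0,0,0],"rotation":[0,0,0]},
  ],
)

```text
time: 38.7
ee_pos: [640.3, -93.3, 66.8]
ee_rot: [-0.0, 0.999, 0.048, -0.0]
wrist_force: [-0.3, -0.2, -0.3]
width: 21.8
```

Emit:
move_arm(
  deltas=[
    {"slide":[0,0,0],"rotation":[0,0,0]},
    {"slide":[0,0,0],"rotation":[0,0,0]},
    {"slide":[0,0,0],"rotation":[0,0,0]},
  ],
  jaw=0.5,
)

```text
time: 39.0
ee_pos: [640.3, -93.3, 66.9]
ee_rot: [-0.0, 0.999, 0.048, -0.0]
wrist_force: [-0.2, 0.5, -0.6]
width: 42.7
```

Emit:
move_arm(
  deltas=[
    {"slide":[0,0,-0.3],"rotation":[0,0,0]},
    {"slide":[0,0,-0.7],"rotation":[0,0,0]},
    {"slide":[0,0,-0.9],"rotation":[0,0,0]},
    {"slide":[0,0,-0.9],"rotation":[0,0,0]},
    {"slide":[-0.7,-0.7,-0.5],"rotation":[0,0,0]},
  ],
)

```text
time: 39.5
ee_pos: [612.1, -67.9, 237.1]
ee_rot: [0.002, 0.999, 0.047, 0.007]
wrist_force: [0.7, 1.1, 1.4]
width: 42.5
```

Emit:
move_arm(
  deltas=[
    {"slide":[-0.5,-0.8,0],"rotation":[0,0,0]},
    {"slide":[-0.5,-0.8,0],"rotation":[0,0,0]},
    {"slide":[-0.5,-0.8,0],"rotation":[0,0,0]},
    {"slide":[-0.5,-0.8,0],"rotation":[0,0,0]},
    {"slide":[-0.5,-0.8,0],"rotation":[0,0,0]},
  ],
)

```text
time: 40.0
ee_pos: [461.3, 123.4, 230.9]
ee_rot: [-0.0, 0.999, 0.048, 0.001]
wrist_force: [1.2, 0.3, 0.7]
width: 42.6
```

```bash
python3 - <<'E'
from keys import *
p,C=keys("t9.png")
for xy in ((45,50),(0,50),(-45,50),(45,-15),(0,-15)):
  t=B(b0,*xy); uv=proj("top",[[*t,64]])[0]; print('inbox',t,uv,local(C,uv,55))
b,e=fitrect(p,BOXW,95,194,214,(638.5,-78.5,.09)); print('box',b[:2].round(1),np.degrees(b[2]).round(2),b[3:],e)
l,e=fitrect(p,LIDW,24,190,210,(423,270.6,.348)); print('lid',l[:2].round(1),np.degrees(l[2]).round(2),l[3:],e)
cv2.imwrite('pics/t9f.png',p)
plan([423,270,200])
E
```

```text
net 0.67 [297. 171.] [632.9 -27.   59.7]
net 0.43 [326. 164.] [638.1 -92.4  60.4]
net 0.4 [303. 186.] [587.4 -30.9  59.5]
net 0.4 [323. 148.] [682.7 -88.2  59.7]
net 0.37 [376. 171.] [ 621.  -204.3  124.1]
inbox [679.13828851 -24.34507004] [298.72452725 150.58271603] (np.int64(71), array([678. , -23. ,  61.2]))
inbox [634.34245942 -28.62685656] [300.17240069 168.65744603] (np.int64(79), array([632.9, -27.5,  63.6]))
inbox [589.54663033 -32.90864308] [301.63698531 186.89960331] (np.int64(73), array([588.8, -31.2,  62.5]))
inbox [685.32309127 -89.05015651] [325.30396486 148.56103664] (np.int64(71), array([684.1, -87.6,  61.9]))
inbox [640.52726217 -93.33194303] [326.85771388 166.60480785] (np.int64(81), array([639.1, -92.1,  63.7]))
box [639.1 -78.4] 5.4 [-1.03993432] 0.6176312121262069
lid [422.5 287. ] 18.85 [-17.17226438] 10.46556801329547
t 40.1 pos [458.8 125.6 230.2] F [ 0.8 -0.8 -0.5] w 42.7
R [[0.995, 0.101, -0.002], [0.101, -0.995, 0.002], [-0.001, -0.002, -1.0]] yaw(y) -84.21 q6 [0.17 0.04 1.99 0.   1.11 1.64]
slide total shares [-0.419 -2.944  0.611]
```

View pics/t9f.png

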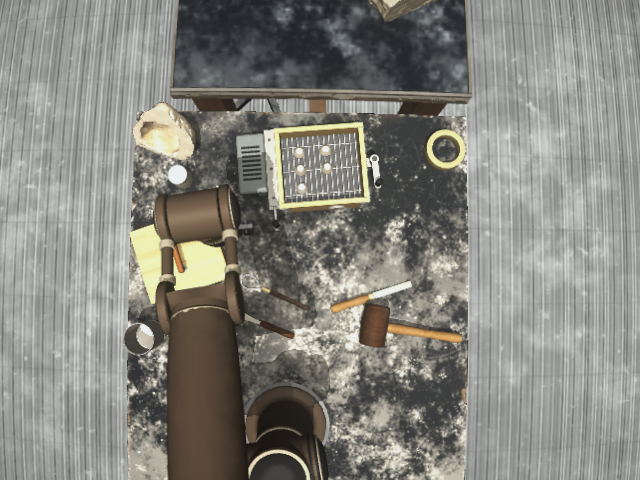

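All five keys stand on the rack, with images at (299,152), (300,169), (302,187), (325,150) and (327,167). The lid looks unmoved, so I'll turn the jaws across its handle and move over it.

Emit:
move_arm(
  deltas=[
    {"slide":[-0.1,-0.8,0],"rotation":[0,0,-0.93]},
    {"slide":[-0.1,-0.9,0],"rotation":[0,0,-0.93]},
    {"slide":[0,-0.9,0],"rotation":[0,0,-0.93]},
    {"slide":[0,0,0],"rotation":[0,0,0]},
    {"slide":[0,0,0],"rotation":[0,0,0]},
  ],
  jaw=0.6,
)

```text
time: 40.6
ee_pos: [429.6, 249.0, 230.3]
ee_rot: [0.0, 0.985, 0.17, 0.001]
wrist_force: [0.1, -0.5, -0.2]
width: 50.9
```

```bash
python3 - <<'E'
from fit import *
plan([423,269.5,51])
E
```

```text
t 40.6 pos [429.6 249.  230.3] F [ 0.1 -0.5 -0.2] w 50.9
R [[0.942, 0.335, 0.001], [0.335, -0.942, -0.0], [0.001, 0.001, -1.0]] yaw(y) -70.44 q6 [ 0.44  0.08  1.95 -0.    1.11  1.67]
slide total shares [ 0.009 -0.433  3.587]
```

Emit:
move_arm(
  deltas=[
    {"slide":[0,-0.43,0.3],"rotation":[0,0,0]},
    {"slide":[0,0,0.8],"rotation":[0,0,0]},
    {"slide":[0,0,0.8],"rotation":[0,0,0]},
    {"slide":[0,0,0.3],"rotation":[0,0,0]},
    {"slide":[0,0,0],"rotation":[0,0,0]},
  ],
)

```text
time: 41.1
ee_pos: [420.6, 265.9, 116.9]
ee_rot: [0.001, 0.986, 0.168, -0.003]
wrist_force: [0.2, 0.5, 0.2]
width: 51.4
```

Emit:
move_arm(
  deltas=[
    {"slide":[0,0,0],"rotation":[0,0,0]},
    {"slide":[0,0,0],"rotation":[0,0,0]},
  ],
)

```text
time: 41.3
ee_pos: [423.9, 268.7, 121.2]
ee_rot: [-0.0, 0.986, 0.168, 0.002]
wrist_force: [0.2, 0.9, -0.4]
width: 50.8
```

```bash
python3 - <<'E'
from fit import *
plan([423,269.5,51])
p,d=snapshot('scene'); zoom(p,190,280,330,385,'s10.png')
E
```

```text
t 41.3 pos [423.9 268.7 121.2] F [ 0.2  0.9 -0.4] w 50.8
R [[0.943, 0.332, 0.003], [0.332, -0.943, 0.001], [0.003, -0.0, -1.0]] yaw(y) -70.63 q6 [ 0.48  0.24  2.02 -0.    0.88  1.71]
slide total shares [-0.017 -0.021  1.405]
```

View pics/s10.png

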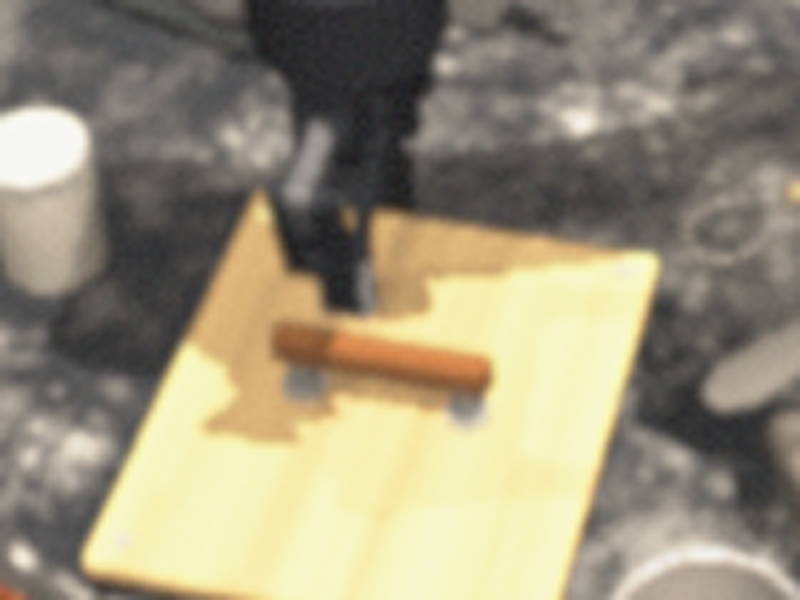

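The gripper hangs above the middle of the handle.

Emit:
move_arm(
  deltas=[
    {"slide":[0,-0.01,0.5],"rotation":[0,0,0]},
    {"slide":[0,0,0.5],"rotation":[0,0,0]},
    {"slide":[0,0,0.25],"rotation":[0,0,0]},
    {"slide":[0,0,0.1],"rotation":[0,0,0]},
    {"slide":[0,0,0],"rotation":[0,0,0]},
  ],
)

```text
time: 41.85
ee_pos: [422.1, 269.2, 52.1]
ee_rot: [0.0, 0.986, 0.169, -0.0]
wrist_force: [-0.2, -0.0, -0.1]
width: 51.6
```

Emit:
move_arm(
  deltas=[
    {"slide":[0,0,0],"rotation":[0,0,0]},
    {"slide":[0,0,0],"rotation":[0,0,0]},
    {"slide":[0,0,0],"rotation":[0,0,0]},
  ],
)

```text
time: 42.15
ee_pos: [422.6, 269.5, 52.9]
ee_rot: [-0.0, 0.986, 0.169, 0.001]
wrist_force: [0.2, -0.1, -0.4]
width: 51.0
```

Emit:
move_arm(
  deltas=[
    {"slide":[0,0,0],"rotation":[0,0,0]},
    {"slide":[0,0,0],"rotation":[0,0,0]},
    {"slide":[0,0,0],"rotation":[0,0,0]},
    {"slide":[0,0,0],"rotation":[0,0,0]},
    {"slide":[0,0,0],"rotation":[0,0,0]},
  ],
  jaw=0.0,
)

```text
time: 42.65
ee_pos: [422.1, 269.4, 52.4]
ee_rot: [-0.0, 0.986, 0.169, 0.0]
wrist_force: [-0.5, 0.7, 3.6]
width: 12.5
```

```bash
python3 - <<'E'
from fit import *
plan([423,269.5,51])
E
```

```text
t 42.65 pos [422.1 269.4  52.4] F [-0.5  0.7  3.6] w 12.5
R [[0.943, 0.333, 0.0], [0.333, -0.943, 0.001], [0.001, -0.0, -1.0]] yaw(y) -70.56 q6 [0.48 0.36 2.04 0.   0.74 1.71]
slide total shares [0.016 0.005 0.028]
```

Emit:
move_arm(
  deltas=[
    {"slide":[0,0,-0.2],"rotation":[0,0,0]},
    {"slide":[0,0,-0.4],"rotation":[0,0,0]},
    {"slide":[0,0,-0.6],"rotation":[0,0,0]},
    {"slide":[0,0,-0.7],"rotation":[0,0,0]},
    {"slide":[0,0,-0.7],"rotation":[0,0,0]},
  ],
)

```text
time: 43.15
ee_pos: [420.6, 268.3, 182.3]
ee_rot: [0.001, 0.986, 0.169, -0.001]
wrist_force: [1.4, -0.1, -3.6]
width: 12.7
```

Emit:
move_arm(
  deltas=[
    {"slide":[0,0,-0.6],"rotation":[0,0,0]},
    {"slide":[0,0,-0.3],"rotation":[0,0,0]},
    {"slide":[0,0,0],"rotation":[0,0,0]},
    {"slide":[0,0,0],"rotation":[0,0,0]},
  ],
)

```text
time: 43.55
ee_pos: [421.1, 268.6, 226.2]
ee_rot: [0.0, 0.986, 0.169, -0.001]
wrist_force: [-0.8, -0.4, -4.3]
width: 12.9
```

```bash
python3 - <<'E'
from fit import *
plan([639.1,-78.4,220])
p,d=snapshot('scene'); zoom(p,150,180,390,360,'s11.png')
E
```

```text
t 43.55 pos [421.1 268.6 226.2] F [-0.8 -0.4 -4.3] w 12.9
R [[0.943, 0.333, -0.001], [0.333, -0.943, -0.001], [-0.001, 0.0, -1.0]] yaw(y) -70.55 q6 [ 0.48  0.09  1.94 -0.    1.11  1.71]
slide total shares [1.801 7.996 0.124]
```

View pics/s11.png

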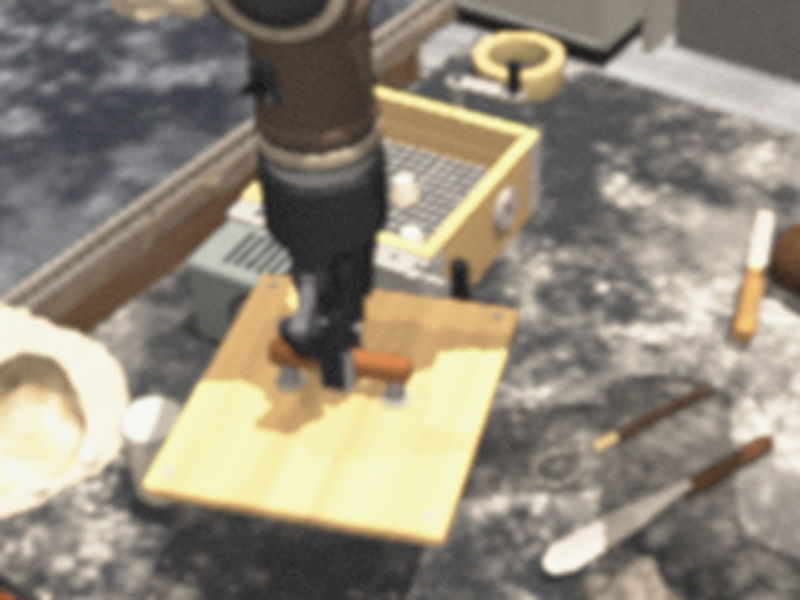

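Emit:
move_arm(
  deltas=[
    {"slide":[0,0,0],"rotation":[0,0,0.4]},
    {"slide":[0,0,0],"rotation":[0,0,0.7]},
    {"slide":[0,0,0],"rotation":[0,0,0.7]},
    {"slide":[0,0,0],"rotation":[0,0,0.6]},
    {"slide":[0,0,0],"rotation":[0,0,0.4]},
  ],
)

```text
time: 44.1
ee_pos: [420.4, 268.3, 224.5]
ee_rot: [0.001, 0.999, 0.047, -0.002]
wrist_force: [0.5, -0.2, -3.0]
width: 13.0
```

```bash
python3 - <<'E'
from fit import *
plan([639.1,-78.4,220])
E
```

```text
t 44.1 pos [420.4 268.3 224.5] F [ 0.5 -0.2 -3. ] w 13.0
R [[0.996, 0.093, -0.004], [0.093, -0.996, -0.002], [-0.005, 0.002, -1.0]] yaw(y) -84.65 q6 [ 0.48  0.09  1.94 -0.    1.11  1.96]
slide total shares [3.709 7.312 0.086]
```

Emit:
move_arm(
  deltas=[
    {"slide":[0.15,0.3,0],"rotation":[0,0,0]},
    {"slide":[0.3,0.6,0],"rotation":[0,0,0]},
    {"slide":[0.3,0.6,0],"rotation":[0,0,0]},
    {"slide":[0.3,0.6,0],"rotation":[0,0,0]},
    {"slide":[0.3,0.6,0],"rotation":[0,0,0]},
  ],
)

```text
time: 44.6
ee_pos: [500.8, 139.8, 224.5]
ee_rot: [0.0, 0.999, 0.048, -0.002]
wrist_force: [0.2, -0.3, -2.6]
width: 12.6
```

Emit:
move_arm(
  deltas=[
    {"slide":[0.3,0.6,0],"rotation":[0,0,0]},
    {"slide":[0.3,0.6,0],"rotation":[0,0,0]},
    {"slide":[0.3,0.6,0],"rotation":[0,0,0]},
    {"slide":[0.3,0.6,0],"rotation":[0,0,0]},
    {"slide":[0.3,0.6,0],"rotation":[0,0,0]},
  ],
)

```text
time: 45.1
ee_pos: [589.7, -2.2, 224.1]
ee_rot: [-0.0, 0.999, 0.047, -0.003]
wrist_force: [0.5, -0.5, -2.5]
width: 12.8
```

Emit:
move_arm(
  deltas=[
    {"slide":[0.3,0.6,0],"rotation":[0,0,0]},
    {"slide":[0.3,0.6,0],"rotation":[0,0,0]},
    {"slide":[0.15,0.3,0],"rotation":[0,0,0]},
    {"slide":[0,0,0],"rotation":[0,0,0]},
    {"slide":[0,0,0],"rotation":[0,0,0]},
  ],
)

```text
time: 45.6
ee_pos: [633.9, -71.4, 225.2]
ee_rot: [-0.001, 0.999, 0.047, -0.002]
wrist_force: [-0.4, 1.1, -3.5]
width: 12.8
```

```bash
python3 - <<'E'
from fit import *
plan([639.1,-78.4,220])
E
```

```text
t 45.6 pos [633.9 -71.4 225.2] F [-0.4  1.1 -3.5] w 12.8
R [[0.996, 0.094, -0.004], [0.094, -0.996, 0.002], [-0.004, -0.002, -1.0]] yaw(y) -84.59 q6 [-0.18  0.36  1.62  0.    1.17  1.29]
slide total shares [0.091 0.149 0.103]
```

Emit:
move_arm(
  deltas=[
    {"slide":[0.08,0.15,0.2],"rotation":[0,0,0]},
    {"slide":[0,0,0.3],"rotation":[0,0,0]},
    {"slide":[0,0,0.3],"rotation":[0,0,0]},
    {"slide":[0,0,0.2],"rotation":[0,0,0]},
    {"slide":[0,0,0],"rotation":[0,0,0]},
  ],
)

```text
time: 46.1
ee_pos: [637.5, -78.4, 173.5]
ee_rot: [-0.001, 0.999, 0.048, -0.003]
wrist_force: [-0.9, -0.7, -3.0]
width: 12.9
```

Emit:
move_arm(
  deltas=[
    {"slide":[0,0,0],"rotation":[0,0,0]},
    {"slide":[0,0,0],"rotation":[0,0,0]},
    {"slide":[0,0,0],"rotation":[0,0,0]},
    {"slide":[0,0,0],"rotation":[0,0,0]},
  ],
)

```text
time: 46.5
ee_pos: [640.5, -79.3, 177.9]
ee_rot: [0.0, 0.999, 0.047, 0.001]
wrist_force: [0.3, -0.8, -2.4]
width: 13.1
```

```bash
python3 - <<'E'
from fit import *
plan([638.5,-78.9,150])
p,d=snapshot('scene'); zoom(p,190,170,330,275,'s12.png')
p,d=snapshot('top'); zoom(p,230,100,400,228,'t12.png')
E
```

```text
t 46.5 pos [640.5 -79.3 177.9] F [ 0.3 -0.8 -2.4] w 13.1
R [[0.995, 0.095, 0.002], [0.095, -0.995, -0.0], [0.001, 0.0, -1.0]] yaw(y) -84.56 q6 [-0.19  0.42  1.64  0.    1.09  1.29]
slide total shares [-0.039 -0.012  0.557]
```

View pics/s12.png

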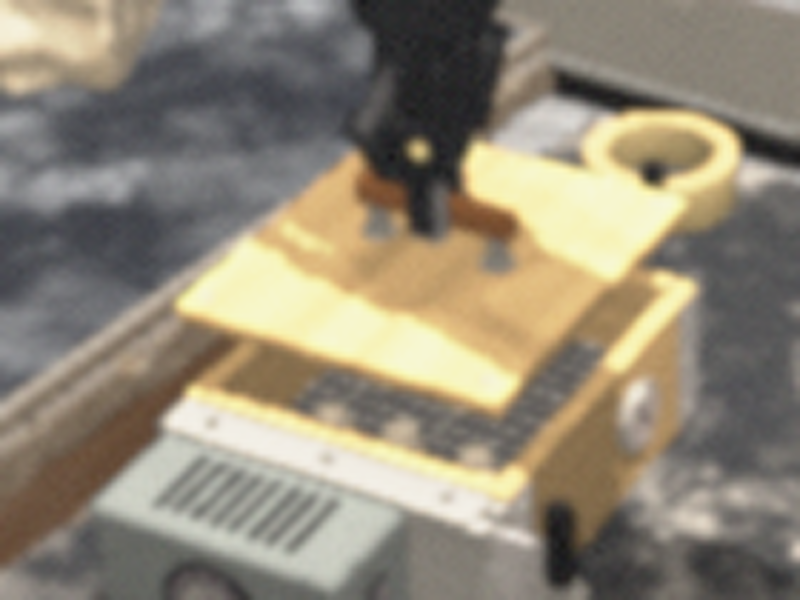

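View pics/t12.png

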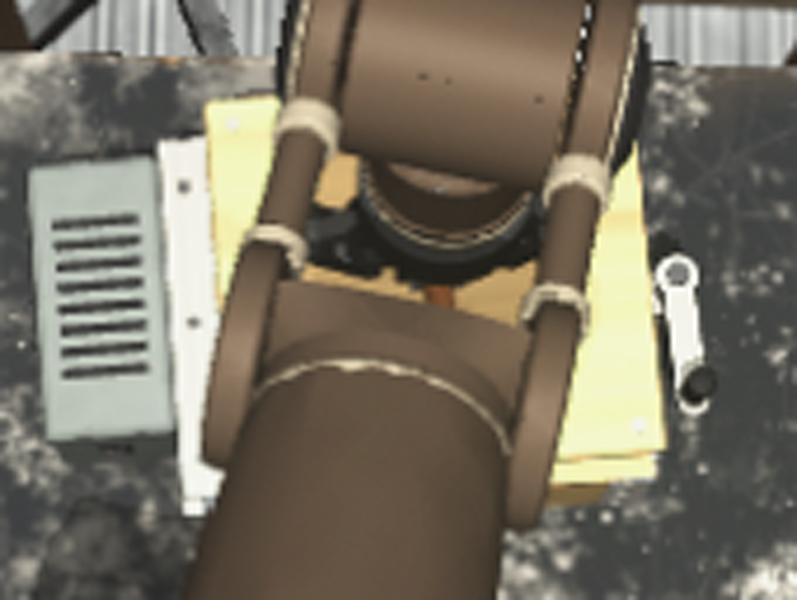

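The lid hovers square over the opening. I'll check its corners against the prediction before lowering.

```bash
python3 - <<'E'
from fit import *
s,R=st(); tc=s['ee_pos']; c=np.array([tc[0],tc[1],b0[2]]); z=tc[2]-52.4+24
for x,y in ((-95,105),(95,105),(-95,-105)):
    for k,cc in (('nom',c),):
        print(x,y,((proj('scene',[[*B(cc,x,y),z]])[0]-[190,170])*5.714).round(0))
for x,y in ((-97,107),(-97,-107),(97,107)): print('rim',x,y,((proj('scene',[[*B(b0,x,y),95]])[0]-[190,170])*5.714).round(0))
E
```

```text
-95 105 [501. 396.]
95 105 [175. 297.]
-95 -105 [692. 191.]
rim -97 107 [507. 490.]
rim -97 -107 [697. 275.]
rim 97 107 [182. 386.]
```

Emit:
move_arm(
  deltas=[
    {"slide":[-0.03,-0.01,0.15],"rotation":[0,0,0]},
    {"slide":[0,0,0.15],"rotation":[0,0,0]},
    {"slide":[0,0,0.1],"rotation":[0,0,0]},
    {"slide":[0,0,0],"rotation":[0,0,0]},
    {"slide":[0,0,0],"rotation":[0,0,0]},
  ],
)

```text
time: 47.1
ee_pos: [638.1, -78.8, 156.4]
ee_rot: [-0.0, 0.999, 0.048, -0.0]
wrist_force: [0.3, -0.7, -4.0]
width: 12.8
```

Emit:
move_arm(
  deltas=[
    {"slide":[0,0,0],"rotation":[0,0,0]},
    {"slide":[0,0,0],"rotation":[0,0,0]},
    {"slide":[0,0,0],"rotation":[0,0,0]},
    {"slide":[0,0,0],"rotation":[0,0,0]},
    {"slide":[0,0,0],"rotation":[0,0,0]},
  ],
)

```text
time: 47.6
ee_pos: [638.5, -78.9, 157.1]
ee_rot: [0.0, 0.999, 0.048, 0.0]
wrist_force: [0.2, -0.3, -2.9]
width: 12.7
```

```bash
python3 - <<'E'
from fit import *
plan([638.5,-78.9,147])
p,d=snapshot('scene'); zoom(p,190,180,310,270,'s13.png')
E
```

```text
t 47.6 pos [638.5 -78.9 157.1] F [ 0.2 -0.3 -2.9] w 12.7
R [[0.995, 0.095, 0.0], [0.095, -0.995, -0.0], [0.0, 0.0, -1.0]] yaw(y) -84.55 q6 [-0.19  0.44  1.66  0.    1.05  1.29]
slide total shares [0.    0.001 0.203]
```

View pics/s13.png

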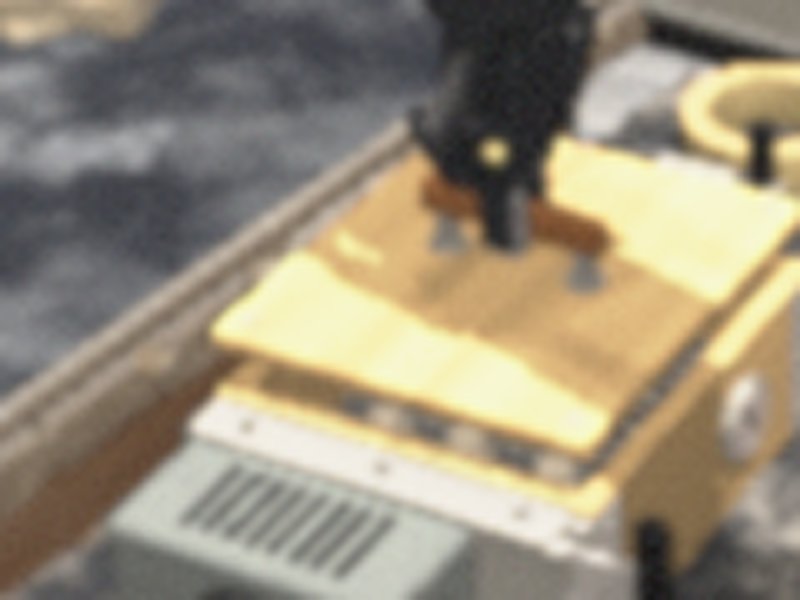

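Exactly on target and level. Lowering gently now, watching the force.

Emit:
move_arm(
  deltas=[
    {"slide":[0,0,0.1],"rotation":[0,0,0]},
    {"slide":[0,0,0.1],"rotation":[0,0,0]},
    {"slide":[0,0,0.06],"rotation":[0,0,0]},
    {"slide":[0,0,0],"rotation":[0,0,0]},
    {"slide":[0,0,0],"rotation":[0,0,0]},
  ],
)

```text
time: 48.15
ee_pos: [638.3, -78.8, 143.6]
ee_rot: [-0.0, 0.999, 0.048, -0.0]
wrist_force: [0.0, -0.5, -2.8]
width: 12.8
```

Emit:
move_arm(
  deltas=[
    {"slide":[0,0,0.06],"rotation":[0,0,0]},
    {"slide":[0,0,0.05],"rotation":[0,0,0]},
    {"slide":[0,0,0],"rotation":[0,0,0]},
    {"slide":[0,0,0],"rotation":[0,0,0]},
  ],
)

```text
time: 48.55
ee_pos: [638.3, -78.8, 138.3]
ee_rot: [-0.0, 0.999, 0.047, -0.0]
wrist_force: [0.5, -0.3, -2.7]
width: 12.9
```

Emit:
move_arm(
  deltas=[
    {"slide":[0,0,0.05],"rotation":[0,0,0]},
    {"slide":[0,0,0.02],"rotation":[0,0,0]},
    {"slide":[0,0,0],"rotation":[0,0,0]},
    {"slide":[0,0,0],"rotation":[0,0,0]},
  ],
)

```text
time: 48.95
ee_pos: [638.6, -78.9, 135.4]
ee_rot: [0.0, 0.999, 0.047, 0.0]
wrist_force: [-1.7, 1.8, -0.3]
width: 12.8
```

The lid's weight is now off the wrist at TCP z 135.4, exactly the seated height. Releasing.

Emit:
move_arm(
  deltas=[
    {"slide":[0,0,0],"rotation":[0,0,0]},
    {"slide":[0,0,0],"rotation":[0,0,0]},
    {"slide":[0,0,0],"rotation":[0,0,0]},
    {"slide":[0,0,0],"rotation":[0,0,0]},
  ],
  jaw=0.5,
)

```text
time: 49.35
ee_pos: [638.6, -78.9, 135.2]
ee_rot: [0.0, 0.999, 0.048, 0.0]
wrist_force: [0.0, 0.0, 0.1]
width: 43.2
```

Emit:
move_arm(
  deltas=[
    {"slide":[0,0,-0.4],"rotation":[0,0,0]},
    {"slide":[0,0,-0.8],"rotation":[0,0,0]},
    {"slide":[0,0,-0.8],"rotation":[0,0,0]},
    {"slide":[-0.8,0.5,0],"rotation":[0,0,0]},
    {"slide":[-0.8,0.5,0],"rotation":[0,0,0]},
  ],
)

```text
time: 49.85
ee_pos: [564.8, -136.7, 237.6]
ee_rot: [0.001, 0.999, 0.049, 0.003]
wrist_force: [0.1, -0.6, -0.2]
width: 42.9
```

Emit:
move_arm(
  deltas=[
    {"slide":[-0.8,0.6,0],"rotation":[0,0,0]},
    {"slide":[-0.8,0.6,0],"rotation":[0,0,0]},
    {"slide":[-0.8,0.6,0],"rotation":[0,0,0]},
    {"slide":[0,0.4,0],"rotation":[0,0,0]},
    {"slide":[0,0,0],"rotation":[0,0,0]},
  ],
  jaw=0.0,
)

```text
time: 50.35
ee_pos: [453.9, -259.7, 235.6]
ee_rot: [0.001, 0.999, 0.046, 0.001]
wrist_force: [0.4, 0.3, 0.2]
width: 0.3
```

```bash
python3 - <<'E'
from fit import *
p,d=snapshot('top'); C=cloud('top',d); zoom(p,230,100,400,228,'t13.png')
l,e=fitrect(p,BOXW,107,190,210,(639,-78.4,.095)); print('lid',l[:2].round(1),np.degrees(l[2]).round(2),l[3:],e)
for x,y in ((-80,60),(80,60),(80,-80),(-80,-80),(-80,0)):
    uv=proj('top',[[*B(b0,x,y),107]])[0].astype(int); print(x,y,np.median(C[uv[1]-3:uv[1]+4,uv[0]-3:uv[0]+4,2]).round(1))
q,_=snapshot('scene'); zoom(q,190,180,310,270,'s14.png')
g=(np.abs(C[...,2]-151)<8); g[:165]=0; g[200:]=0; g[:,:366]=0; g[:,395:]=0
vv,uu=np.nonzero(g); print('knob',g.sum(),at_z("top",[[uu.mean(),vv.mean()]],151))
plan([591,-240,170])
E
```

```text
lid [637.8 -78.2] 5.59 [0.73999705] 1.1245737352950793
-80 60 107.6
80 60 107.6
80 -80 106.8
-80 -80 107.1
-80 0 106.9
knob 36 [[ 590.99057806 -208.86481205  151.        ]]
t 50.45 pos [ 454.6 -257.2  235.2] F [-0.   0.3  0.1] w -0.2
R [[0.996, 0.094, 0.001], [0.094, -0.996, 0.0], [0.001, -0.0, -1.0]] yaw(y) -84.63 q6 [-0.6   0.12  1.89  0.    1.13  0.88]
slide total shares [ 2.747 -0.087  1.306]
```

View pics/t13.png

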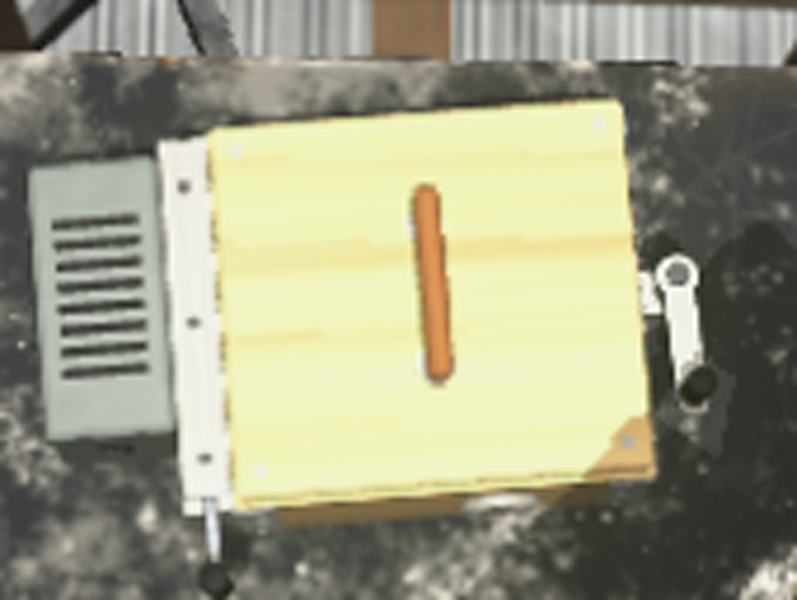

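View pics/s14.png

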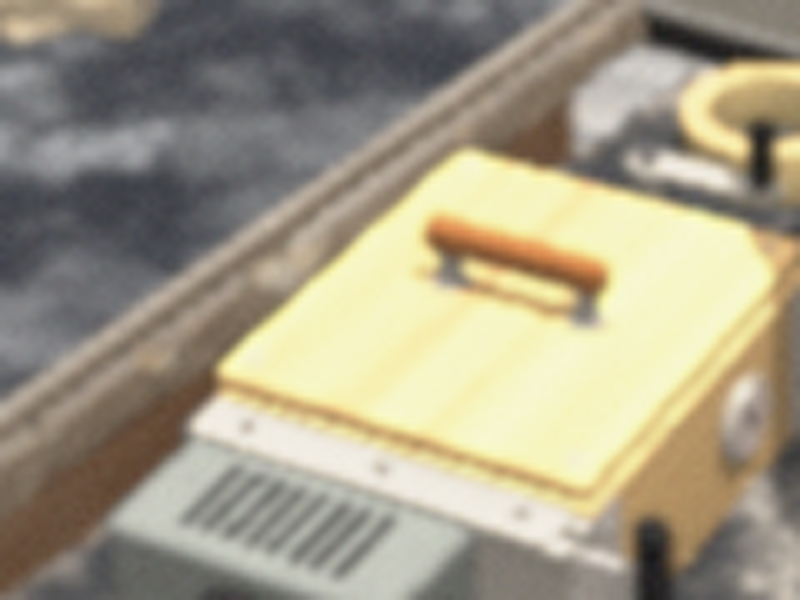

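The lid sits flat: its top reads 107 mm at all five spots, it is centred to about 1 mm and the slide is still shut. Next I'll grip the latch knob at (591,-208).

Emit:
move_arm(
  deltas=[
    {"slide":[0.6,-0.2,0],"rotation":[0,0,0]},
    {"slide":[0.8,-0.3,0],"rotation":[0,0,0]},
    {"slide":[0.8,-0.2,0],"rotation":[0,0,0]},
    {"slide":[0.55,0,0],"rotation":[0,0,0]},
    {"slide":[0,0,0],"rotation":[0,0,0]},
  ],
  jaw=0.5,
)

```text
time: 50.95
ee_pos: [591.9, -206.5, 234.9]
ee_rot: [-0.0, 0.999, 0.05, 0.001]
wrist_force: [-0.0, -0.4, -0.4]
width: 42.8
```

Emit:
move_arm(
  deltas=[
    {"slide":[0,0,0],"rotation":[0,0,0]},
    {"slide":[0,0,0],"rotation":[0,0,0]},
    {"slide":[0,0,0],"rotation":[0,0,0]},
  ],
)

```text
time: 51.25
ee_pos: [587.1, -209.0, 234.8]
ee_rot: [-0.0, 0.999, 0.047, -0.0]
wrist_force: [0.6, 0.8, 0.0]
width: 42.9
```

```bash
python3 - <<'E'
from fit import *
plan([591.3,-208.2,140])
E
```

```text
t 51.25 pos [ 587.1 -209.   234.8] F [0.6 0.8 0. ] w 42.9
R [[0.996, 0.095, -0.001], [0.095, -0.996, 0.0], [-0.001, -0.0, -1.0]] yaw(y) -84.56 q6 [-0.41  0.32  1.65 -0.    1.18  1.06]
slide total shares [ 0.087 -0.007  1.897]
```

Emit:
move_arm(
  deltas=[
    {"slide":[0.08,0,0.3],"rotation":[0,0,0]},
    {"slide":[0,0,0.5],"rotation":[0,0,0]},
    {"slide":[0,0,0.3],"rotation":[0,0,0]},
    {"slide":[0,0,0],"rotation":[0,0,0]},
    {"slide":[0,0,0],"rotation":[0,0,0]},
  ],
)

```text
time: 51.75
ee_pos: [591.6, -208.9, 179.3]
ee_rot: [-0.0, 0.999, 0.047, -0.001]
wrist_force: [0.3, 1.0, 0.2]
width: 43.0
```

Emit:
move_arm(
  deltas=[
    {"slide":[0,0,0],"rotation":[0,0,0]},
    {"slide":[0,0,0],"rotation":[0,0,0]},
  ],
)

```text
time: 51.95
ee_pos: [592.9, -209.3, 181.3]
ee_rot: [0.001, 0.999, 0.047, 0.001]
wrist_force: [-0.5, 0.6, 0.7]
width: 42.7
```

```bash
python3 - <<'E'
from fit import *
plan([591.3,-208.2,140])
E
```

```text
t 51.95 pos [ 592.9 -209.3  181.3] F [-0.5  0.6  0.7] w 42.7
R [[0.995, 0.095, 0.002], [0.095, -0.995, -0.001], [0.002, 0.001, -1.0]] yaw(y) -84.56 q6 [-0.41  0.38  1.68  0.    1.08  1.07]
slide total shares [-0.032 -0.025  0.826]
```

Emit:
move_arm(
  deltas=[
    {"slide":[-0.02,-0.02,0.3],"rotation":[0,0,0]},
    {"slide":[0,0,0.3],"rotation":[0,0,0]},
    {"slide":[0,0,0.2],"rotation":[0,0,0]},
    {"slide":[0,0,0],"rotation":[0,0,0]},
    {"slide":[0,0,0],"rotation":[0,0,0]},
  ],
)

```text
time: 52.45
ee_pos: [590.5, -207.7, 138.9]
ee_rot: [-0.0, 0.999, 0.048, -0.001]
wrist_force: [-0.0, 0.0, 0.6]
width: 42.8
```

```bash
python3 - <<'E'
from fit import *
plan([591.3,-208.2,140])
p,d=snapshot('scene'); zoom(p,250,160,350,235,'s15.png')
E
```

```text
t 52.45 pos [ 590.5 -207.7  138.9] F [-0.   0.   0.6] w 42.8
R [[0.995, 0.095, -0.002], [0.095, -0.995, 0.001], [-0.002, -0.001, -1.0]] yaw(y) -84.55 q6 [-0.41  0.43  1.71  0.    1.01  1.07]
slide total shares [ 0.016  0.011 -0.021]
```

View pics/s15.png

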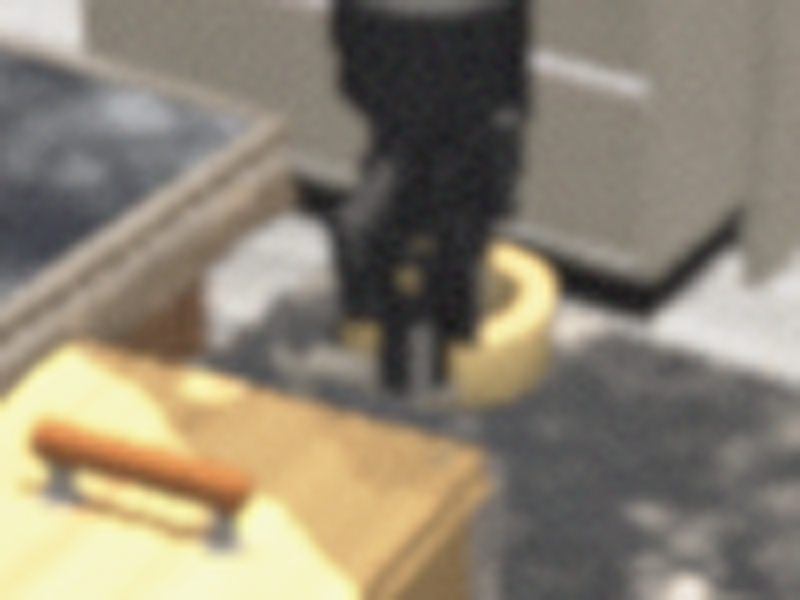

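Emit:
move_arm(
  deltas=[
    {"slide":[0,0,0.03],"rotation":[0,0,0]},
    {"slide":[0,0,0],"rotation":[0,0,0]},
    {"slide":[0,0,0],"rotation":[0,0,0]},
    {"slide":[0,0,0],"rotation":[0,0,0]},
    {"slide":[0,0,0],"rotation":[0,0,0]},
  ],
  jaw=0.0,
)

```text
time: 53.0
ee_pos: [591.2, -208.3, 139.1]
ee_rot: [0.0, 0.999, 0.048, 0.0]
wrist_force: [-1.0, -0.8, 2.7]
width: 13.3
```

Emit:
move_arm(
  deltas=[
    {"slide":[0.02,-0.155,0],"rotation":[0,0,0]},
    {"slide":[0.02,-0.155,0],"rotation":[0,0,0]},
    {"slide":[0.06,-0.145,0],"rotation":[0,0,0]},
    {"slide":[0.06,-0.145,0],"rotation":[0,0,0]},
    {"slide":[0,0,0],"rotation":[0,0,0]},
  ],
)

```text
time: 53.5
ee_pos: [594.3, -178.4, 139.0]
ee_rot: [0.001, 0.999, 0.047, -0.002]
wrist_force: [-5.4, -5.2, 4.5]
width: 13.2
```

```bash
python3 - <<'E'
from fit import *
s,R=st(); th=np.radians(30); t=B(b0,-60*np.cos(th),-124+60*np.sin(th)); plan([*t,138]); v=s['ee_pos'][:2]-B(b0,0,-124); print(np.linalg.norm(v))
E
```

```text
t 53.5 pos [ 594.3 -178.4  139. ] F [-5.4 -5.2  4.5] w 13.2
R [[0.996, 0.094, -0.004], [0.094, -0.996, -0.002], [-0.004, 0.002, -1.0]] yaw(y) -84.59 q6 [-0.36  0.42  1.72 -0.    1.    1.12]
slide total shares [ 0.044 -0.026  0.019]
61.28722281738533
```

Following the arc with small forces; continuing.

Emit:
move_arm(
  deltas=[
    {"slide":[0.095,-0.124,0],"rotation":[0,0,0]},
    {"slide":[0.095,-0.124,0],"rotation":[0,0,0]},
    {"slide":[0.124,-0.095,0],"rotation":[0,0,0]},
    {"slide":[0.124,-0.095,0],"rotation":[0,0,0]},
    {"slide":[0,0,0],"rotation":[0,0,0]},
  ],
)

```text
time: 54.0
ee_pos: [615.7, -153.9, 139.0]
ee_rot: [0.001, 0.999, 0.047, -0.0]
wrist_force: [-2.6, -3.4, 4.8]
width: 13.2
```

Emit:
move_arm(
  deltas=[
    {"slide":[0.145,-0.06,0],"rotation":[0,0,0]},
    {"slide":[0.145,-0.06,0],"rotation":[0,0,0]},
    {"slide":[0.155,-0.02,0],"rotation":[0,0,0]},
    {"slide":[0.155,-0.02,0],"rotation":[0,0,0]},
    {"slide":[0,0,0],"rotation":[0,0,0]},
  ],
)

```text
time: 54.5
ee_pos: [644.0, -142.2, 138.8]
ee_rot: [-0.001, 0.999, 0.047, -0.002]
wrist_force: [-6.1, -1.5, 6.1]
width: 13.0
```

```bash
python3 - <<'E'
from fit import *
s,R=st(); t=B(b0,0,-64); plan([*t,138]); v=s['ee_pos'][:2]-B(b0,0,-124); print(np.linalg.norm(v), 'theta',np.degrees(np.arctan2(v[1],v[0])-b0[2]))
E
```

```text
t 54.5 pos [ 644.  -142.2  138.8] F [-6.1 -1.5  6.1] w 13.0
R [[0.996, 0.094, -0.003], [0.094, -0.996, 0.001], [-0.003, -0.001, -1.0]] yaw(y) -84.62 q6 [-0.28  0.49  1.62  0.    1.04  1.19]
slide total shares [0.025 0.    0.016]
60.02796309156253 theta 91.17173356148983
```

The latch is at about 89° (1.55 rad). I'll release, back off and check.

Emit:
move_arm(
  deltas=[
    {"slide":[0,0,0],"rotation":[0,0,0]},
    {"slide":[0,0,0],"rotation":[0,0,0]},
    {"slide":[0,0,0],"rotation":[0,0,0]},
    {"slide":[0,0,0],"rotation":[0,0,0]},
  ],
  jaw=0.5,
)

```text
time: 54.9
ee_pos: [644.8, -142.3, 138.1]
ee_rot: [-0.0, 0.999, 0.048, -0.0]
wrist_force: [-0.3, -0.2, 1.3]
width: 43.0
```

Emit:
move_arm(
  deltas=[
    {"slide":[0,0,-0.4],"rotation":[0,0,0]},
    {"slide":[0,0,-0.8],"rotation":[0,0,0]},
    {"slide":[0,0,-0.8],"rotation":[0,0,0]},
    {"slide":[-0.7,-0.5,0],"rotation":[0,0,0]},
    {"slide":[-0.8,-0.5,0],"rotation":[0,0,0]},
  ],
)

```text
time: 55.4
ee_pos: [567.2, -100.2, 241.0]
ee_rot: [0.001, 0.999, 0.047, 0.003]
wrist_force: [-0.1, -1.2, -0.4]
width: 42.4
```

Emit:
move_arm(
  deltas=[
    {"slide":[-0.8,-0.4,0],"rotation":[0,0,0]},
    {"slide":[-0.8,-0.4,0],"rotation":[0,0,0]},
    {"slide":[-0.8,-0.3,0],"rotation":[0,0,0]},
    {"slide":[0,0,0],"rotation":[0,0,0]},
    {"slide":[0,0,0],"rotation":[0,0,0]},
  ],
)

```text
time: 55.9
ee_pos: [440.5, -56.3, 238.7]
ee_rot: [0.0, 0.999, 0.048, 0.001]
wrist_force: [0.2, -1.4, -0.2]
width: 42.9
```

```bash
python3 - <<'E'
from fit import *
p,d=snapshot('top'); C=cloud('top',d); zoom(p,230,100,400,228,'t16.png')
g=(np.abs(C[...,2]-151)<8); g[:140]=0; g[185:]=0; g[:,:330]=0; g[:,372:]=0
vv,uu=np.nonzero(g); k=at_z("top",[[uu.mean(),vv.mean()]],151)[0,:2]; v=k-B(b0,0,-124); print('knob',g.sum(),k,np.linalg.norm(v),'latch',np.pi-(np.arctan2(v[1],v[0])-b0[2]))
plan([494,27,96])
E
```

```text
knob 37 [ 638.22364781 -142.18093624] 60.98811459648253 latch 1.456737102931295
t 55.95 pos [441.9 -56.8 239.3] F [0.4 0.2 0.1] w 42.6
R [[0.995, 0.095, 0.003], [0.095, -0.995, -0.001], [0.003, 0.001, -1.0]] yaw(y) -84.54 q6 [-0.23 -0.04  2.05  0.    1.13  1.25]
slide total shares [ 1.188 -1.571  2.867]
```

View pics/t16.png

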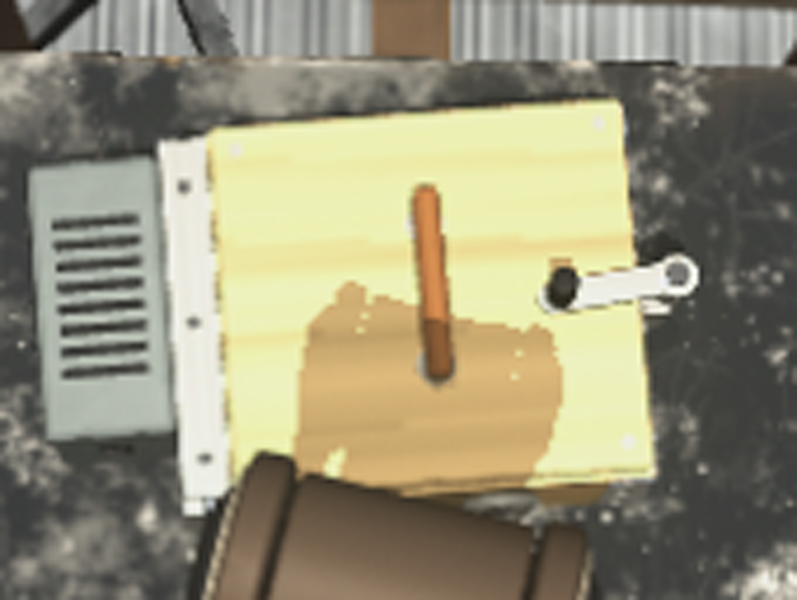

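The top view shows the latch arm over the lid, with the knob at zoom (562,288). The camera puts it at about 1.46 rad, a smaller angle than the arm pose suggested, so I'll nudge it further with closed fingers.

Emit:
move_arm(
  deltas=[
    {"slide":[0.6,0.6,0],"rotation":[0,0,0]},
    {"slide":[0.8,0.6,0],"rotation":[0,0,0]},
    {"slide":[0.8,0.3,0],"rotation":[0,0,0]},
    {"slide":[0.6,0,0],"rotation":[0,0,0]},
    {"slide":[0,0,0],"rotation":[0,0,0]},
  ],
  jaw=0.0,
)

```text
time: 56.45
ee_pos: [592.8, -119.3, 238.4]
ee_rot: [0.0, 0.999, 0.047, 0.002]
wrist_force: [-0.1, -0.8, -0.9]
width: 0.4
```

Emit:
move_arm(
  deltas=[
    {"slide":[0,0,0],"rotation":[0,0,0]},
    {"slide":[0,0,0],"rotation":[0,0,0]},
  ],
)

```text
time: 56.65
ee_pos: [587.0, -118.1, 237.9]
ee_rot: [-0.0, 0.999, 0.048, -0.001]
wrist_force: [-0.3, 0.0, 0.2]
width: 0.1
```

```bash
python3 - <<'E'
from fit import *
t=B(b0,-45,-64); print(t); plan([*t,138])
E
```

```text
[ 600.39382285 -146.39141012]
t 56.65 pos [ 587.  -118.1  237.9] F [-0.3  0.   0.2] w 0.1
R [[0.995, 0.095, -0.001], [0.095, -0.995, 0.0], [-0.001, -0.0, -1.0]] yaw(y) -84.55 q6 [-0.27  0.27  1.71 -0.    1.17  1.2 ]
slide total shares [0.215 0.59  1.999]
```

Emit:
move_arm(
  deltas=[
    {"slide":[0.1,0.4,0],"rotation":[0,0,0]},
    {"slide":[0.05,0.18,0.2],"rotation":[0,0,0]},
    {"slide":[0,0,0.6],"rotation":[0,0,0]},
    {"slide":[0,0,0.6],"rotation":[0,0,0]},
    {"slide":[0,0,0.4],"rotation":[0,0,0]},
  ],
)

```text
time: 57.15
ee_pos: [595.8, -146.9, 145.8]
ee_rot: [-0.0, 0.999, 0.047, -0.001]
wrist_force: [-0.1, 0.9, 0.1]
width: -0.0
```

Emit:
move_arm(
  deltas=[
    {"slide":[0,0,0],"rotation":[0,0,0]},
    {"slide":[0,0,0],"rotation":[0,0,0]},
    {"slide":[0,0,0],"rotation":[0,0,0]},
    {"slide":[0,0,0],"rotation":[0,0,0]},
  ],
)

```text
time: 57.55
ee_pos: [598.8, -146.7, 150.4]
ee_rot: [0.001, 0.999, 0.047, 0.002]
wrist_force: [0.2, -0.2, 0.3]
width: -0.2
```

```bash
python3 - <<'E'
from fit import *
t=B(b0,-17,-64); print(t); plan([*t,138])
E
```

```text
[ 628.26678317 -143.7271874 ]
t 57.55 pos [ 598.8 -146.7  150.4] F [ 0.2 -0.2  0.3] w -0.2
R [[0.995, 0.095, 0.003], [0.095, -0.995, -0.001], [0.003, 0.001, -1.0]] yaw(y) -84.56 q6 [-0.31  0.4   1.73 -0.    1.01  1.16]
slide total shares [ 0.592 -0.003  0.25 ]
```

Emit:
move_arm(
  deltas=[
    {"slide":[0,0,0.18],"rotation":[0,0,0]},
    {"slide":[0.1,0,0],"rotation":[0,0,0]},
    {"slide":[0.1,0,0],"rotation":[0,0,0]},
    {"slide":[0.1,0,0],"rotation":[0,0,0]},
    {"slide":[0,0,0],"rotation":[0,0,0]},
  ],
)

```text
time: 58.05
ee_pos: [613.6, -144.7, 139.8]
ee_rot: [0.0, 0.999, 0.048, 0.001]
wrist_force: [0.1, 0.5, 0.3]
width: -0.1
```

Emit:
move_arm(
  deltas=[
    {"slide":[0.1,0,0],"rotation":[0,0,0]},
    {"slide":[0.1,0,0],"rotation":[0,0,0]},
    {"slide":[0,0,0],"rotation":[0,0,0]},
    {"slide":[0,0,0],"rotation":[0,0,0]},
  ],
)

```text
time: 58.45
ee_pos: [622.7, -143.8, 139.4]
ee_rot: [0.0, 0.999, 0.048, 0.0]
wrist_force: [0.3, 0.0, 0.4]
width: 0.1
```

Emit:
move_arm(
  deltas=[
    {"slide":[0.08,0,0],"rotation":[0,0,0]},
    {"slide":[0,0,0],"rotation":[0,0,0]},
    {"slide":[0,0,0],"rotation":[0,0,0]},
    {"slide":[0,0,0],"rotation":[0,0,0]},
  ],
)

```text
time: 58.85
ee_pos: [626.3, -143.4, 139.3]
ee_rot: [-0.0, 0.999, 0.048, -0.0]
wrist_force: [-1.4, 0.5, 0.2]
width: -0.2
```

Emit:
move_arm(
  deltas=[
    {"slide":[0.06,0,0],"rotation":[0,0,0]},
    {"slide":[0,0,0],"rotation":[0,0,0]},
    {"slide":[0,0,0],"rotation":[0,0,0]},
  ],
)

```text
time: 59.15
ee_pos: [628.9, -142.9, 139.3]
ee_rot: [-0.0, 0.999, 0.048, -0.001]
wrist_force: [-3.2, 1.1, 1.2]
width: -0.1
```

Emit:
move_arm(
  deltas=[
    {"slide":[0.05,0,0],"rotation":[0,0,0]},
    {"slide":[0,0,0],"rotation":[0,0,0]},
    {"slide":[0,0,0],"rotation":[0,0,0]},
  ],
)

```text
time: 59.45
ee_pos: [629.0, -142.9, 139.3]
ee_rot: [-0.0, 0.999, 0.048, -0.004]
wrist_force: [-9.1, 0.8, 4.7]
width: -0.4
```

The knob is now against its 1.62 rad stop: the TCP stays put while the force rises. Backing off to the slide pull.

Emit:
move_arm(
  deltas=[
    {"slide":[-0.3,0,0],"rotation":[0,0,0]},
    {"slide":[-0.2,0,-0.5],"rotation":[0,0,0]},
    {"slide":[0,0,-0.8],"rotation":[0,0,0]},
    {"slide":[-0.4,0,-0.7],"rotation":[0,0,0]},
    {"slide":[-0.8,-0.4,0],"rotation":[0,0,0]},
  ],
)

```text
time: 59.95
ee_pos: [552.7, -134.5, 247.4]
ee_rot: [0.004, 0.999, 0.047, 0.01]
wrist_force: [-0.5, 0.3, 1.9]
width: 0.0
```

Emit:
move_arm(
  deltas=[
    {"slide":[-0.7,-0.7,0],"rotation":[0,0,0]},
    {"slide":[-0.7,-0.7,0],"rotation":[0,0,0]},
    {"slide":[-0.3,-0.7,0],"rotation":[0,0,0]},
    {"slide":[0,0,0],"rotation":[0,0,0]},
    {"slide":[0,0,0],"rotation":[0,0,0]},
  ],
  jaw=0.7,
)

```text
time: 60.45
ee_pos: [452.0, -34.5, 240.5]
ee_rot: [0.001, 0.999, 0.048, 0.002]
wrist_force: [-0.1, 0.5, 0.6]
width: 59.6
```

```bash
python3 - <<'E'
from fit import *
plan([496,27,95])
p,d=snapshot('top'); C=cloud('top',d); zoom(p,230,100,400,228,'t17.png')
g=(np.abs(C[...,2]-151)<8); g[:140]=0; g[185:]=0; g[:,:330]=0; g[:,372:]=0
vv,uu=np.nonzero(g); k=at_z("top",[[uu.mean(),vv.mean()]],151)[0,:2]; v=k-B(b0,0,-124); print('knob',g.sum(),k,np.linalg.norm(v),'latch',np.pi-(np.arctan2(v[1],v[0])-b0[2]))
E
```

```text
t 60.45 pos [452.  -34.5 240.5] F [-0.1  0.5  0.6] w 59.6
R [[0.995, 0.096, 0.005], [0.096, -0.995, -0.001], [0.004, 0.002, -1.0]] yaw(y) -84.46 q6 [-0.17 -0.03  2.03 -0.    1.13  1.3 ]
slide total shares [ 0.982 -1.144  2.912]
knob 38 [ 647.67175711 -140.99612739] 60.92678472658518 latch 1.613102226011739
```

View pics/t17.png

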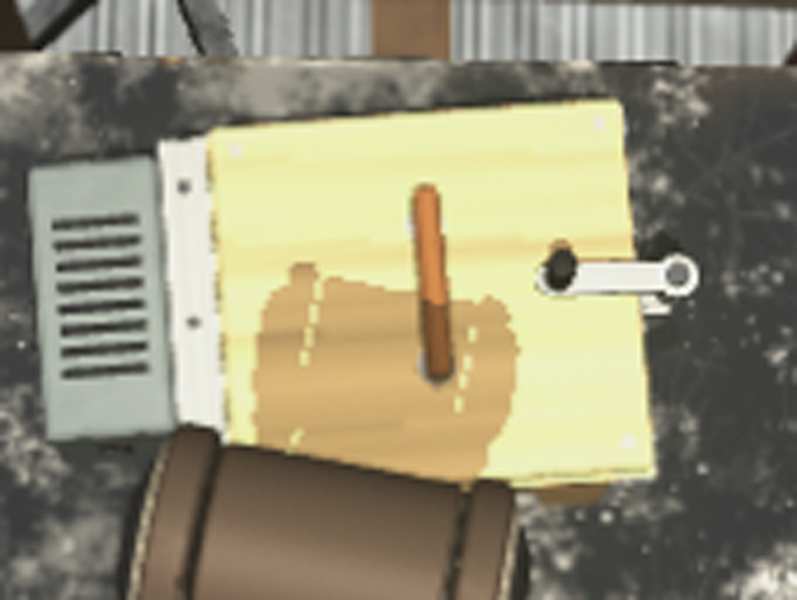

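The latch now reads 1.61 rad. Next, grip the pull at (496.5,26.7).

Emit:
move_arm(
  deltas=[
    {"slide":[0.4,-0.5,0],"rotation":[0,0,0]},
    {"slide":[0.5,-0.6,0.3],"rotation":[0,0,0]},
    {"slide":[0,0,0.7],"rotation":[0,0,0]},
    {"slide":[0,0,0.6],"rotation":[0,0,0]},
    {"slide":[0,0,0],"rotation":[0,0,0]},
  ],
)

```text
time: 61.0
ee_pos: [488.1, 23.9, 155.3]
ee_rot: [-0.0, 0.999, 0.047, -0.004]
wrist_force: [-0.3, -0.2, 0.3]
width: 60.0
```

Emit:
move_arm(
  deltas=[
    {"slide":[0,0,0],"rotation":[0,0,0]},
    {"slide":[0,0,0],"rotation":[0,0,0]},
    {"slide":[0,0,0],"rotation":[0,0,0]},
  ],
)

```text
time: 61.3
ee_pos: [492.2, 23.9, 161.5]
ee_rot: [0.0, 0.999, 0.047, 0.002]
wrist_force: [0.8, -0.3, 0.0]
width: 59.9
```

```bash
python3 - <<'E'
from fit import *
plan([496.5,26.7,95])
E
```

```text
t 61.3 pos [492.2  23.9 161.5] F [ 0.8 -0.3  0. ] w 59.9
R [[0.996, 0.094, 0.004], [0.094, -0.996, -0.0], [0.004, 0.001, -1.0]] yaw(y) -84.6 q6 [-0.04  0.16  2.01 -0.    0.96  1.44]
slide total shares [ 0.085 -0.048  1.33 ]
```

Emit:
move_arm(
  deltas=[
    {"slide":[0.08,-0.05,0.4],"rotation":[0,0,0]},
    {"slide":[0,0,0.5],"rotation":[0,0,0]},
    {"slide":[0,0,0.3],"rotation":[0,0,0]},
    {"slide":[0,0,0.1],"rotation":[0,0,0]},
    {"slide":[0,0,0],"rotation":[0,0,0]},
  ],
)

```text
time: 61.8
ee_pos: [494.4, 27.2, 94.9]
ee_rot: [0.0, 0.999, 0.047, 0.0]
wrist_force: [-0.1, 0.1, -0.4]
width: 60.0
```

Emit:
move_arm(
  deltas=[
    {"slide":[0,0,0],"rotation":[0,0,0]},
    {"slide":[0,0,0],"rotation":[0,0,0]},
    {"slide":[0,0,0],"rotation":[0,0,0]},
  ],
)

```text
time: 62.1
ee_pos: [494.9, 27.3, 95.5]
ee_rot: [0.0, 0.999, 0.048, 0.001]
wrist_force: [0.1, -0.1, -0.0]
width: 60.0
```

```bash
python3 - <<'E'
from fit import *
plan([496.5,26.7,95])
E
```

```text
t 62.1 pos [494.9  27.3  95.5] F [ 0.1 -0.1 -0. ] w 60.0
R [[0.995, 0.095, 0.002], [0.095, -0.995, -0.0], [0.002, 0.0, -1.0]] yaw(y) -84.55 q6 [-0.03  0.27  2.04  0.    0.83  1.44]
slide total shares [0.03  0.015 0.01 ]
```

Emit:
move_arm(
  deltas=[
    {"slide":[0.03,0.01,0],"rotation":[0,0,0]},
    {"slide":[0,0,0],"rotation":[0,0,0]},
    {"slide":[0,0,0],"rotation":[0,0,0]},
    {"slide":[0,0,0],"rotation":[0,0,0]},
    {"slide":[0,0,0],"rotation":[0,0,0]},
  ],
  jaw=0.0,
)

```text
time: 62.6
ee_pos: [495.8, 26.7, 94.8]
ee_rot: [0.0, 0.999, 0.048, 0.0]
wrist_force: [-0.8, -0.9, 2.9]
width: 15.5
```

Emit:
move_arm(
  deltas=[
    {"slide":[-0.1,0,0],"rotation":[0,0,0]},
    {"slide":[-0.2,0,0],"rotation":[0,0,0]},
    {"slide":[-0.2,0,0],"rotation":[0,0,0]},
    {"slide":[-0.2,0,0],"rotation":[0,0,0]},
    {"slide":[0,0,0],"rotation":[0,0,0]},
  ],
)

```text
time: 63.1
ee_pos: [463.0, 23.6, 94.8]
ee_rot: [0.0, 0.999, 0.047, 0.004]
wrist_force: [6.1, -0.0, -4.8]
width: 15.4
```

Emit:
move_arm(
  deltas=[
    {"slide":[0,0,0],"rotation":[0,0,0]},
    {"slide":[0,0,0],"rotation":[0,0,0]},
  ],
)

```text
time: 63.3
ee_pos: [463.1, 23.6, 94.8]
ee_rot: [0.0, 0.999, 0.047, 0.003]
wrist_force: [4.8, -1.1, -3.0]
width: 15.2
```

```bash
python3 - <<'E'
from fit import *
plan([456.7,22.9,95])
p,d=snapshot('scene'); zoom(p,240,220,320,280,'s18.png')
p,d=snapshot('top'); zoom(p,240,180,320,240,'t18.png')
E
```

```text
t 63.3 pos [463.1  23.6  94.8] F [ 4.8 -1.1 -3. ] w 15.2
R [[0.995, 0.095, 0.006], [0.095, -0.996, 0.0], [0.006, 0.001, -1.0]] yaw(y) -84.57 q6 [-0.04  0.22  2.11  0.    0.8   1.43]
slide total shares [-0.128  0.002 -0.004]
```

View pics/s18.png

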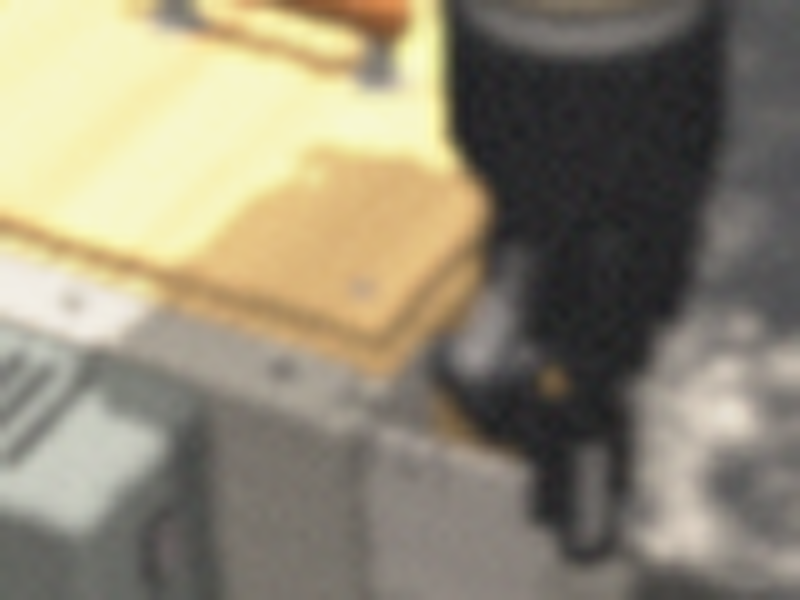

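The slide has moved about 33 mm so far. Pulling the last 7 mm.

Emit:
move_arm(
  deltas=[
    {"slide":[-0.08,0,0],"rotation":[0,0,0]},
    {"slide":[-0.06,0,0],"rotation":[0,0,0]},
    {"slide":[0,0,0],"rotation":[0,0,0]},
    {"slide":[0,0,0],"rotation":[0,0,0]},
    {"slide":[0,0,0],"rotation":[0,0,0]},
  ],
)

```text
time: 63.9
ee_pos: [456.8, 23.0, 94.8]
ee_rot: [0.0, 0.999, 0.047, 0.004]
wrist_force: [6.6, -0.5, -5.8]
width: 14.9
```

Emit:
move_arm(
  deltas=[
    {"slide":[0,0,0],"rotation":[0,0,0]},
    {"slide":[0,0,0],"rotation":[0,0,0]},
    {"slide":[0,0,0],"rotation":[0,0,0]},
    {"slide":[0,0,0],"rotation":[0,0,0]},
  ],
  jaw=0.7,
)

```text
time: 64.3
ee_pos: [453.3, 23.1, 94.3]
ee_rot: [-0.0, 0.999, 0.047, -0.0]
wrist_force: [0.2, -0.3, -0.2]
width: 59.9
```

Emit:
move_arm(
  deltas=[
    {"slide":[0,0,-0.5],"rotation":[0,0,0]},
    {"slide":[0,0,-0.8],"rotation":[0,0,0]},
    {"slide":[0,0,-0.8],"rotation":[0,0,0]},
    {"slide":[0,0.8,0],"rotation":[0,0,0]},
    {"slide":[-0.3,0.8,0],"rotation":[0,0,0]},
  ],
)

```text
time: 64.8
ee_pos: [449.3, -58.7, 202.1]
ee_rot: [0.001, 0.999, 0.049, 0.003]
wrist_force: [0.7, -1.1, -0.1]
width: 59.9
```

Emit:
move_arm(
  deltas=[
    {"slide":[-0.2,0.9,0],"rotation":[0,0,0]},
    {"slide":[0,0.9,0],"rotation":[0,0,0]},
    {"slide":[0,0.9,0],"rotation":[0,0,0]},
    {"slide":[0,0,0],"rotation":[0,0,0]},
    {"slide":[0,0,0],"rotation":[0,0,0]},
  ],
)

```text
time: 65.3
ee_pos: [448.8, -194.1, 199.2]
ee_rot: [-0.0, 0.999, 0.046, -0.0]
wrist_force: [-0.2, 0.3, 0.1]
width: 59.6
```

```bash
python3 - <<'E'
from fit import *
p,d=snapshot("top"); C=cloud("top",d); zoom(p,220,110,480,300,"t20.png")
g=(np.abs(C[...,2]-109)<8); g[:212]=0; g[255:]=0; g[:,:262]=0; g[:,292:]=0
vv,uu=np.nonzero(g); k=at_z("top",[[uu.mean(),vv.mean()]],109)[0,:2]; c,s=np.cos(b0[2]),np.sin(b0[2]); e=k-b0[:2]; print(g.sum(),k,'box',e[0]*c+e[1]*s,-e[0]*s+e[1]*c,'open',-132-(e[0]*c+e[1]*s))
l,e=fitrect(p,BOXW,107,190,210,(639,-78.4,.095)); print('lid',l[:2].round(1),np.degrees(l[2]).round(2),e)
g=(np.abs(C[...,2]-151)<8); g[:140]=0; g[185:]=0; g[:,:330]=0; g[:,372:]=0
vv,uu=np.nonzero(g); k=at_z("top",[[uu.mean(),vv.mean()]],151)[0,:2]; v=k-B(b0,0,-124); print('latch',np.pi-(np.arctan2(v[1],v[0])-b0[2]))
q,_=snapshot('scene'); zoom(q,200,190,320,280,'s20.png'); print(arm.sense()['wrist_force'],arm.sense()['time'])
E
```

```text
42 [456.83867706  23.53266971] box -171.73540315052793 118.81250060334582 open 39.73540315052793
lid [637.9 -77.4] 5.57 1.3496900766785698
latch 1.6131228151608243
[-0.08472652  0.67796857 -0.18734571] 65.4
```

View pics/s20.png

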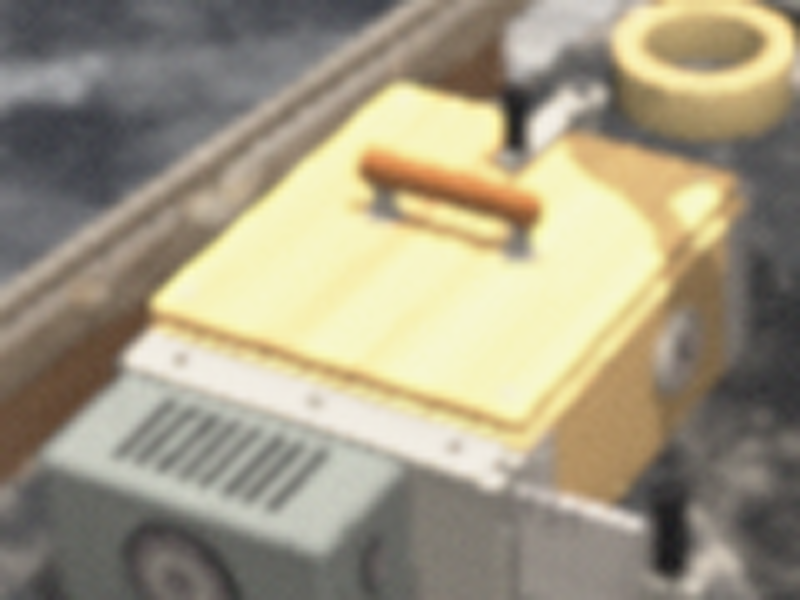

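View pics/t20.png

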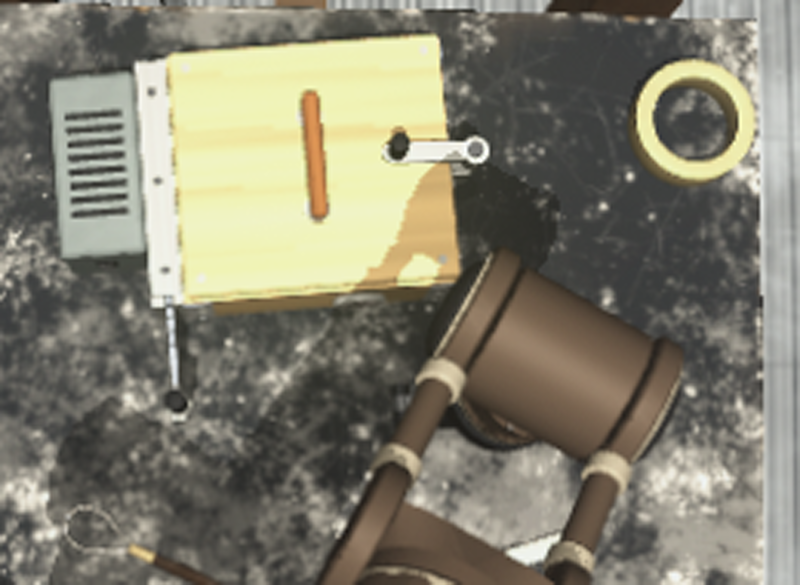

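The slide reads 39.7 mm open, the latch 1.61 rad, and the lid is flat. The gripper is clear at z 200, so I'm handing in.

```bash
python3 -c "
from cell import arm
print(arm.finish_job())"
```

```text
the job is handed in; nothing more can be done
None
```

The batch is set up and handed in at about 65 s of the 210 s allowed; no verdict came back. I did the steps in the order asked:
- **Slide shut:** pushed against its stop before anything else.
- **Keys:** all five present and standing upright on the rack. One was knocked a few centimetres aside during the run, so I found it again before picking it up.
- **Lid:** lowered onto the opening and released when its weight came off the wrist.
- **Latch:** turned over the lid until it reached its stop.
- **Slide out:** drawn to the 40 mm mark as the last move.

**Last checks (camera):**
- **Slide:** 39.7 mm open. Shut, the pull read within about 0.5 mm of its expected place.
- **Latch:** 1.61 rad. My first turn read only about 1.46 rad by camera, against about 1.55 rad by arm pose. I trusted the camera and nudged the latch to its stop before pulling the slide.
- **Lid:** top at 107 mm at five spots, measured right after seating. By the last fit it was about 1.5 mm off the middle and 0.1° off square; that fit was a bit noisier than the earlier ones (residual about 1.3 mm).
- **Keys:** all five were seen upright just before the lid went on; they could not be seen after that.
- **Jar, tape roll and mallet:** I kept clear of them. The tape looked unmoved in the last pictures, but I took no closing measurement of any of the three.

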